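Weigh the cut cheese on the two-pan balance

ROBOT

A 6-joint arm with a two-finger parallel gripper is mounted at the origin on a cart in front of the work surface, level with it; the furniture and walls round the work are solid. World frame = base frame: x ahead of the robot, y to its left, z up, the work surface at z = 0. Lengths are in m, angles in rad, forces in N, time in s.
With the tool pointing down it reaches from about 0.35 to 0.975 m from the base axis. Payload 4.9 kg.
Tool frame: the origin (TCP) lies at the very end of the fingers, on their centre line; the grasp point (between the pads) lies 19 mm behind it; z points along the fingers, y is the direction in which the jaws open and shut (so a half turn about z gives the same grasp; the last joint's range is limited). The gripper opens to 85 mm and grips with 20 to 120 N. Pads are 22 mm wide; open, the fingers measure 114 mm over their backs; the gripper's body (76 mm by 85 mm) begins 54 mm behind the grasp point. The pads swing forward as they close: fully open they stand 13 mm farther back than shut.
Start: joints at [-1.264, 0.053, 1.613, -0, 1.476, -0.119], TCP at [0.258, -0.569, 0.231] pointing down, gripper open.
Joint ranges: [-3.01, 3.01], [-1.01, 2.22], [0.06, 2.58], [-1.02, 4.17], [0.09, 2.62], [-3.14, 3.14]. Speed limits (rad/s): [2.57, 2.57, 3.14, 3.14, 3.14, 3.14].

INTERFACE

Orientations are given as a rotation vector (axis times angle).
In Python, from station import ctrl gives the robot as it stands.
- The arm moves only by the tool step_arm, never from a script. Its argument "moves" is a list of rows, each a list of 5 numbers: the opening, from 0 (shut) to 1 (fully open), then the shift along the world's x, y, z in m, then the turn about the world's z in degrees. A call has 1 to 20 rows; each row shifts and turns the pose as measured when the row begins; what a row does not reach is not made up. A row lasts 1/8 s, in which the tool goes at most 62.5 mm and 10.7 degrees, less where a joint would pass 70% of its speed; a pose out of reach is approached as far as the arm can. A call is refused whole if a number of a shift passes 0.0625 or a number of a turn 10.7, either way. A call with a gripper value outside its range is refused whole. The fingers move at their own pace and stop on an object; "newtons" is the grip in N (left out, the last holds). Time passes only in rows, so rows that do not move let the fingers close. It gives the time, the measured TCP pose, the force and the opening at its end, in the units of the state.
- ctrl.get_obs(): the state, without advancing time (a new reading comes with each control period).
- ctrl.get_image(name): name is "scene" or "top" or "wrist"; returns a dict with "color" (400x640x3 uint8, red, green, blue), "camera_matrix" (3x3 intrinsics, pixels), "R" (3x3) and "t" (3): a world point X has camera coordinates R X + t; the wrist camera has in their place "T_tool_cam" (4x4, takes a point from camera to tool coordinates, whose origin is the TCP and whose axes are the flange's). Camera axes: x right, y down, z forward; pixel columns grow to the right and rows downward; lengths in m; the calibration is good to about 2 mm. A picture is of the moment at which its call begins: read the wrist's pose just before it. There is no depth.
- ctrl.finish_job(): hands the job in, once; it reports no verdict.
Trained networks look in a picture, given as the dict that the camera call returned (one of the last four; its "shot" number tells which), for a name from the list of things; names that differ only in an ending like _2 or _b are one class to them, and where a whole thing is asked for, a point or a joint stands for the part that bears it (a point fixed in the world has none). Each returns a list of dicts, best first, with "p" (0 to 1); they miss things now and then, are a little off and sometimes report something else, mostly with a low value. They report only what shows in the picture. A call takes as long as a camera call.
- ctrl.spot_in(picture, query): "bbox" ([left, top, right, bottom] in pixels, round what is visible of it).
The state is a dict: "t": time; "q": joint angles; "dq": joint speeds; "effort": joint torques, N m; "tool_pos": TCP position; "tool_rot": TCP orientation; "contact_force": force on the tool from outside, world axes, zero at the start; "wrist_torque": the same for the moment, N m; "opening": finger opening in m.
Only numpy, scipy, OpenCV 4.12 (cv2) and the standard library are available. Lean on these libraries where they do the work, as an engineer would, in place of code of your own. Each camera call takes 0.05 s, during which the arm holds its last target.

TASK

Weigh the cut cheese on the two-pan balance: with the beam still locked put every piece from the board on the rectangular goods pan, then turn the ball knob on the column a quarter turn anticlockwise to free the beam, and set brass weights on the round pan until the free beam comes to rest as nearly level as these weights can bring it. Only then turn the knob all the way back to lock the beam, and with it locked lay the cheese back on the board for wrapping, leaving the weights on their pan for the count. Do not push or knock over the jars, the price card and the roll of tape standing around.

Things in the scene. Friction and masses are not known exactly. Their poses are not given: they have to be found in the camera images.
- balance: two-pan counter balance, fixed to the worktop, grey base 130 x 300 mm; origin under the centre of its base; its x points away from the robot, its y to the left, z up. A column 40 mm across stands at the centre, its top at 182 mm; the beam runs along y, 145 mm from the central pivot to each pan
- beam (a joint): tilt of the beam (rad), 0 = level, positive = goods pan down; stops at -0.12 and 0.12. Free, it settles within about 1 s at about 0.033 rad for every 50 g that the goods pan carries more than the weight pan (180 g or more: on the stop). Locked, it is held within 0.01 whatever the loads. A thin pointer in front of the column shows it on a white plate with a centre mark
- goods_pan: goods pan: the rectangular steel pan at the left (+y) end of the beam, inside 243 mm along x and 133 mm along y, rim 10.5 mm high and 3.5 mm thick; origin at the centre of its floor (130 mm above the worktop when the beam is level, up to 18 mm higher or lower); it always stays horizontal
- weight_pan: weight pan: the round steel pan at the right (-y) end of the beam, flat floor 110 mm across, rim 140 mm across and 10.5 mm high; origin at the centre of its floor (130 mm above the worktop when level); it always stays horizontal
- knob_ball (a point): centre of the smooth black ball knob (38 mm across) on a 14 mm stem on top of the balance's column, 222 mm above the worktop; it turns about its vertical axis. 40 mm of free height between this point and the column's top. It slips unless gripped across its widest part
- knob (a joint): angle of the ball knob (rad): 0 = beam locked, 1.571 = beam free; grows anticlockwise seen from above; stays where it is left (friction 0.1 N m). A small steel finger on its collar points to the robot when locked. It turns a bar whose rests lie under both arms of the beam below about 0.6 and are clear of it beyond about 0.8; it can be turned home only while the beam is within about 0.04 rad of level
- board: wooden board 220 (x) x 236 (y) mm, 18 mm thick, fixed; origin at the centre of its underside; the cut cheese starts on it and comes back to it
- ridged_wedge_mid (a point): wedge of cheese with a ridged brown rind, 96 x 55 x 55 mm, 160 to 240 g; its origin is its centre, half-way up; x along its length from rind to tip or back, y across its two cut faces, z up
- pale_wedge_a_mid (a point): pale wedge of cheese, 82 x 59 x 40 mm, 120 to 175 g; its origin is its centre, half-way up; x along its length from rind to tip or back, y across its two cut faces, z up
- pale_wedge_b_mid (a point): another pale wedge of cheese like pale_wedge_a, 82 x 59 x 40 mm, 120 to 175 g; its origin is its centre, half-way up; x along its length from rind to tip or back, y across its two cut faces, z up
- small_block_mid (a point): small block of yellow cheese, 41 (x) x 56 (y) x 31 (z) mm, 68 to 100 g; its origin is its centre, half-way up
- weight_tray: low wooden tray 88 x 380 mm, rim 18 mm high and 6 mm thick, floor 6 mm thick, fixed; origin at the centre of its underside; the weights start in a row in it, in any order
- w200_a_mid (a point): 200 g weight: plain brass cylinder 32 mm across and 30 mm high with a narrower round grip knob on top, 46 mm high in all; loose, stands upright in the weight tray; this point is its centre, half-way up; z is its axis
- w200_b_mid (a point): 200 g weight: plain brass cylinder 32 mm across and 30 mm high with a narrower round grip knob on top, 46 mm high in all; loose, stands upright in the weight tray; this point is its centre, half-way up; z is its axis
- w200_c_mid (a point): 200 g weight: plain brass cylinder 32 mm across and 30 mm high with a narrower round grip knob on top, 46 mm high in all; loose, stands upright in the weight tray; this point is its centre, half-way up; z is its axis
- w100_mid (a point): 100 g weight: plain brass cylinder 25 mm across and 25 mm high with a narrower round grip knob on top, 40 mm high in all; loose, stands upright in the weight tray; this point is its centre, half-way up; z is its axis
- w50_mid (a point): 50 g weight: plain brass cylinder 21 mm across and 18 mm high with a narrower round grip knob on top, 33 mm high in all; loose, stands upright in the weight tray; this point is its centre, half-way up; z is its axis
- honey_jar: bystander: glass jar with a red lid, 65 mm across, 100 mm high, behind the balance; origin at its foot
- mustard_jar: bystander: glass jar with a red lid, 62 mm across, 86 mm high, behind the balance; origin at its foot
- tag_stand_w10: bystander: price card on a small steel puck, 85 mm high, at the back; origin at its foot
- tape_roll: bystander: roll of paper tape lying flat, 73 mm across, 19 mm high, between the board and the weight tray; origin at its foot

How it is judged:
By the outcome, as a careful person would: the job done as asked, in the order asked, and still so for the second after the job is handed in, with the robot touching nothing.
Of ridged_wedge, pale_wedge_a, pale_wedge_b, small_block only 2 to 3 are there at a start; the rules pass over those that are not, and their reading is None.
At some moment in a run one of ridged_wedge, pale_wedge_a, pale_wedge_b, small_block, w200_a, w200_b, w200_c may be knocked a few centimetres aside while the robot is not near it.
It also fails if it takes over 210 s, if anything falls off the work surface, if the arm or the gripper's body presses on something with over 40 N, if the wrist force passes 120 N, or if a joint passes its speed limit or range.

## Working session

There is one attempt and no reset: what is moved stays moved. The work goes in short steps, Python scripts to look and compute and a tool call to move; the robot and the scene stay as the last step left them, time stands still between calls to the robot, and variables do not carry over. Pictures are saved under pics/ and viewed, and the job is handed in when it is done.

Besides the shell and the picture viewer there is one more tool, called after "Request:" as a command line: name --pt "numbers of a row" for each row, then --argument value for the rest. step_arm: Moves the arm, as the interface text tells. Its arguments: {"type":"object","properties":{"moves":{"type":"array","items":{"type":"array","items":{"type":"number"}}},"newtons":{"type":"number"}},"required":["moves"]}

```bash
ls; mkdir -p pics
cat > h.py <<'E'
import numpy as np, cv2
from station import ctrl
from scipy.spatial.transform import Rotation as Rn
def shot(name,save=None):
    o=ctrl.get_obs(); p=ctrl.get_image(name)
    if name=='wrist':
        T=np.array(p['T_tool_cam']); Rt=Rn.from_rotvec(o['tool_rot']).as_matrix()
        Rwc=Rt@T[:3,:3]; c=Rt@T[:3,3]+np.array(o['tool_pos'])
        p['Rx']=Rwc.T; p['tx']=-Rwc.T@c
    else: p['Rx']=np.array(p['R']); p['tx']=np.array(p['t'])
    if save: cv2.imwrite('pics/'+save,np.ascontiguousarray(p['color'][:,:,::-1]))
    return p
def ray(p,u,v,z):
    K=np.array(p['camera_matrix']); d=p['Rx'].T@np.linalg.inv(K)@np.array([u,v,1.]); c=-p['Rx'].T@p['tx']
    return c+d*(z-c[2])/d[2]
def proj(p,X):
    K=np.array(p['camera_matrix']); x=K@(p['Rx']@np.array(X,float)+p['tx']); return x[:2]/x[2]
def st():
    o=ctrl.get_obs(); print('t',round(o['t'],2),'pos',np.round(o['tool_pos'],4),'rot',np.round(o['tool_rot'],3),'F',np.round(o['contact_force'],1),'op',round(o['opening'],4),'q6',round(o['q'][5],2)); return o
E
python3 - <<'E'
from h import *
st()
for n in ['scene','top','wrist']:
    p=shot(n,n+'0.png'); print(n,np.array(p['camera_matrix']).round(1).tolist(),'cam at',(-p['Rx'].T@p['tx']).round(3))
    for q in ['balance','goods_pan','weight_pan','knob_ball','board','ridged_wedge_mid','pale_wedge_a_mid','small_block_mid','weight_tray','w200_a_mid','w100_mid','w50_mid','honey_jar','mustard_jar','tag_stand_w10','tape_roll']:
        r=ctrl.spot_in(p,q); print(q,[(np.round(x['bbox']).astype(int).tolist(),round(x['p'],2)) for x in r[:4]])
E
```

```text
pics
t 0.0 pos [ 0.258  -0.5686  0.2301] rot [-3.069 -0.663  0.   ] F [-0.3  0.1 -0.4] op 0.0858 q6 -0.12
scene [[446.3, 0.0, 322.2], [0.0, 446.3, 198.1], [0.0, 0.0, 1.0]] cam at [0.117 0.777 0.943]
balance [([244, 141, 370, 249], 0.6)]
goods_pan [([369, 173, 438, 253], 0.28)]
weight_pan [([326, 141, 369, 179], 0.79), ([298, 301, 332, 330], 0.65), ([243, 141, 365, 250], 0.34)]
knob_ball [([324, 141, 367, 182], 0.73), ([316, 146, 337, 190], 0.54), ([246, 183, 350, 245], 0.22)]
board [([220, 282, 350, 400], 0.94)]
ridged_wedge_mid []
pale_wedge_a_mid []
small_block_mid [([237, 323, 264, 349], 0.89), ([235, 201, 261, 234], 0.67)]
weight_tray [([368, 174, 441, 254], 0.8)]
w200_a_mid [([188, 261, 216, 289], 0.53)]
w100_mid [([423, 183, 425, 189], 0.22)]
w50_mid [([420, 180, 427, 188], 0.51)]
honey_jar [([207, 223, 238, 265], 0.67), ([328, 141, 369, 178], 0.51)]
mustard_jar [([235, 198, 259, 234], 0.68)]
tag_stand_w10 [([191, 262, 216, 291], 0.74)]
tape_roll [([353, 275, 377, 303], 0.74), ([221, 282, 349, 398], 0.32)]
top [[409.4, 0.0, 313.8], [0.0, 409.4, 199.9], [0.0, 0.0, 1.0]] cam at [
[... 528 characters left out ...]
([268, 263, 291, 288], 0.26)]
w200_a_mid [([392, 265, 404, 276], 0.54)]
w100_mid [([413, 264, 423, 271], 0.62)]
w50_mid [([286, 131, 308, 146], 0.45), ([432, 268, 442, 272], 0.43)]
honey_jar [([240, 129, 264, 162], 0.68)]
mustard_jar [([288, 128, 307, 146], 0.83)]
tag_stand_w10 [([201, 151, 225, 164], 0.66)]
tape_roll [([266, 263, 291, 286], 0.62)]
wrist [[294.9, 0.0, 324.2], [0.0, 294.9, 195.6], [0.0, 0.0, 1.0]] cam at [ 0.328 -0.537  0.373]
balance []
goods_pan []
weight_pan []
knob_ball []
board []
ridged_wedge_mid []
pale_wedge_a_mid []
small_block_mid []
weight_tray [([199, 0, 271, 27], 0.92)]
w200_a_mid []
w100_mid []
w50_mid []
honey_jar []
mustard_jar []
tag_stand_w10 []
tape_roll []
```

View pics/top0.png

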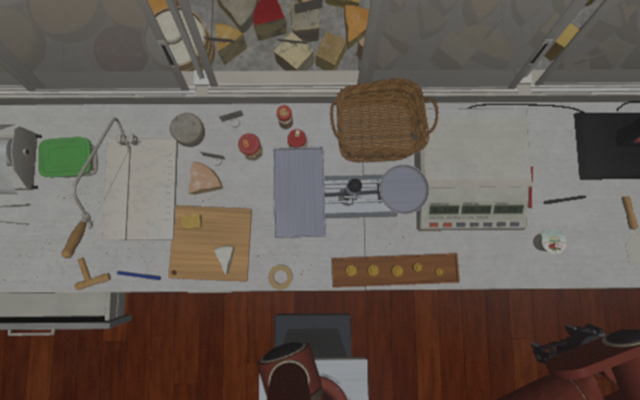

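View pics/scene0.png

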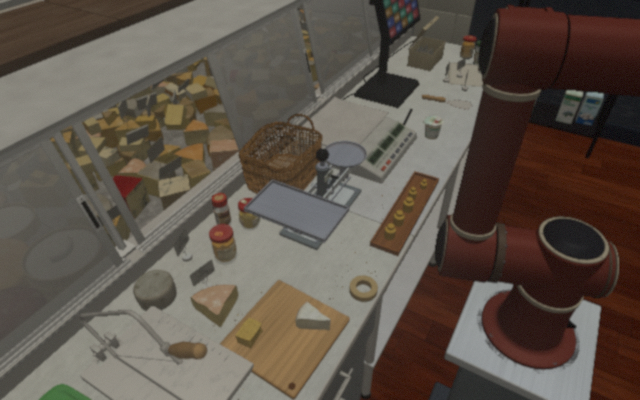

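Run:
```python
import cv2
a=cv2.imread('pics/top0.png')
cv2.imwrite('pics/topA.png',cv2.resize(a[200:290,160:300],None,fx=5,fy=5,interpolation=cv2.INTER_CUBIC))
cv2.imwrite('pics/topB.png',cv2.resize(a[140:290,265:465],None,fx=4,fy=4,interpolation=cv2.INTER_CUBIC))
```

```text
(no output)
```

View pics/topA.png

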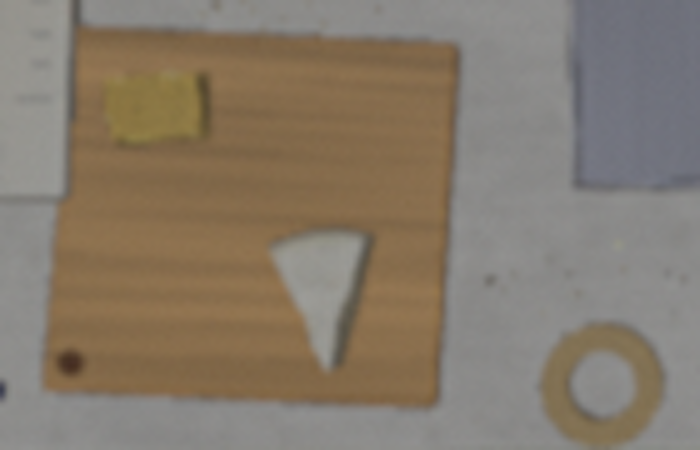

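View pics/topB.png

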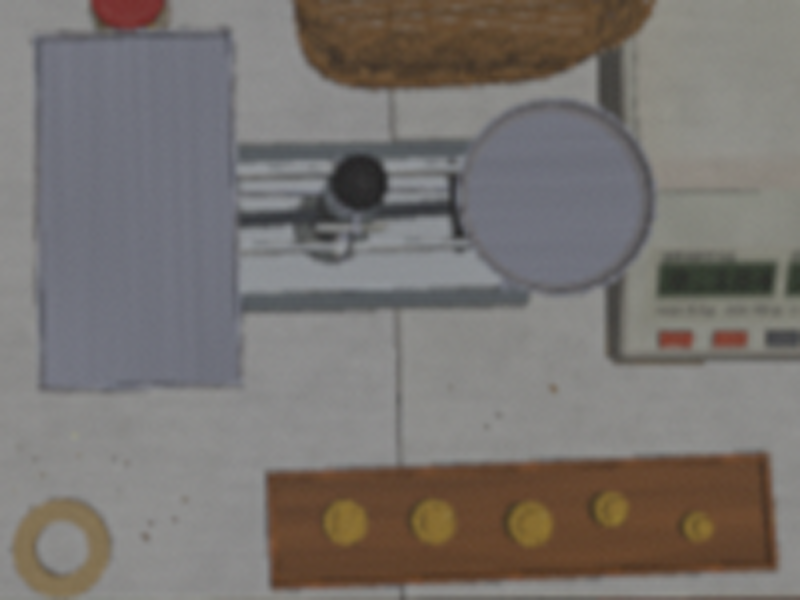

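```bash
cat >> h.py <<'E'
def jaw():
    o=ctrl.get_obs(); y=Rn.from_rotvec(o['tool_rot']).as_matrix()[:,1]; return np.degrees(np.arctan2(y[1],y[0]))
E
python3 - <<'E'
from h import *
print('jaw',jaw())
p=shot('top')
def g(n,u,v,z): print(n,ray(p,u,v,z).round(3))
for n,u,v,z in [('boardTL',174,205.5,.018),('boardTR',251.5,208.5,.018),('boardBL',169,278,.018),('boardBR',247.5,281,.018),
 ('blk',191,221,.049),('blkTL',181,215,.049),('blkTR',200.5,214.5,.049),('blkBL',183.5,229,.049),('blkBR',200,227,.049),
 ('wtip',226,274,.058),('wL',214,249,.058),('wR',234,247,.058),('pink',204,178,.05),
 ('panTL',274,149,.14),('panTR',322.5,147.5,.14),('panBL',275.5,237,.14),('panBR',325.5,236.5,.14),('round',403.5,189,.14),('knob',354.5,185.5,.222),
 ('w1',351.5,270.5,.03),('w2',373.5,270.5,.03),('w3',397.5,271,.03),('w4',417.5,267,.03),('w5',439,271.5,.025),('tape',280.5,276,.019),('honey',250,146,.1),('mustard',297,138,.086)]: g(n,u,v,z)
E
```

```text
jaw -65.60549292672917
boardTL [0.607 0.417 0.018]
boardTR [0.596 0.182 0.018]
boardBL [0.391 0.425 0.018]
boardBR [0.38  0.192 0.018]
blk [0.557 0.355 0.049]
blkTL [0.575 0.385 0.049]
blkTR [0.576 0.328 0.049]
blkBL [0.534 0.377 0.049]
blkBR [0.539 0.328 0.049]
wtip [0.403 0.248 0.058]
wL [0.475 0.284 0.058]
wR [0.48  0.226 0.058]
pink [0.685 0.32  0.05 ]
panTL [0.749 0.104 0.14 ]
panTR [ 0.753 -0.031  0.14 ]
panBL [0.505 0.099 0.14 ]
panBR [ 0.505 -0.037  0.14 ]
round [ 0.634 -0.253  0.14 ]
knob [ 0.632 -0.11   0.222]
w1 [ 0.408 -0.116  0.03 ]
w2 [ 0.408 -0.181  0.03 ]
w3 [ 0.406 -0.252  0.03 ]
w4 [ 0.417 -0.312  0.03 ]
w5 [ 0.403 -0.376  0.025]
tape [0.394 0.094 0.019]
honey [0.769 0.176 0.1  ]
mustard [0.795 0.041 0.086]
```

Request:
step_arm --pt "1 0 0 0.06 -10" --pt "1 0.01 0.06 0.06 -10" --pt "1 0.015 0.06 0 0" --pt "1 0.015 0.06 0 0" --pt "1 0.015 0.06 0 0" --pt "1 0.015 0.06 0 0" --pt "1 0.015 0.06 0 0" --pt "1 0.015 0.06 0 0" --pt "1 0.015 0.06 0 0" --pt "1 0.015 0.06 0 0" --pt "1 0.01 0.06 0 0" --pt "1 0.01 0.06 0 0" --pt "1 0.01 0.06 0 0" --pt "1 0.01 0.06 0 0" --pt "1 0 0.06 0 0"

```text
t: 4.47
tool_pos: [0.4234, 0.2719, 0.3429]
tool_rot: [3.14, 0.088, 0.029]
contact_force: [0.9, -0.3, -0.0]
opening: 0.0857
```

Run:
```python
from h import *
st();print('jaw',jaw())
p=shot('wrist','w1.png')
for q in ['ridged_wedge_mid','pale_wedge_a_mid','small_block_mid']:
        r=ctrl.spot_in(p,q); print(q,[(np.round(x['bbox']).astype(int).tolist(),round(x['p'],2)) for x in r[:4]])
```

```text
t 4.47 pos [0.4234 0.2719 0.3429] rot [3.14  0.088 0.029] F [ 0.9 -0.3 -0. ] op 0.0857 q6 1.94
jaw -86.78884121051274
ridged_wedge_mid []
pale_wedge_a_mid [([246, 43, 290, 78], 0.36)]
small_block_mid [([247, 44, 290, 79], 0.89)]
```

View pics/w1.png

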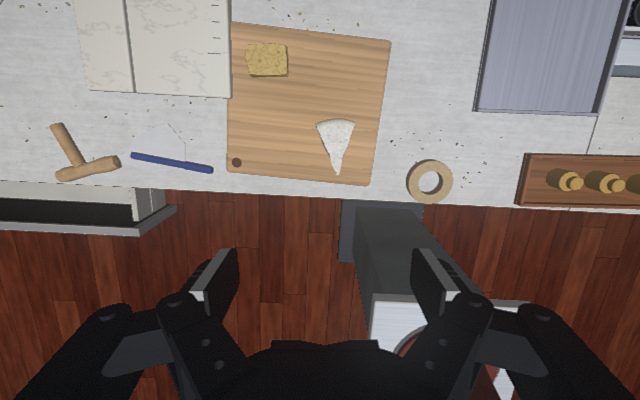

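Run:
```python
from h import *
p=shot('wrist')
for n,u,v,z in [('L',317,122,.058),('R',356,120,.058),('tip',337,175,.022),('blkTL',246,44,.049),('TR',285,43,.049),('BL',249,76,.049),('BR',287,74,.049),('brd',229,23,.018),('brd',391,40,.018),('brd',371,186,.018),('brd',227,172,.018),('panBL',475,109,.14),('panBR',597,113,.14)]: print(n,ray(p,u,v,z).round(3))
im=cv2.imread('pics/w1.png'); cv2.imwrite('pics/w1c.png',cv2.resize(im[20:190,220:400],None,fx=4,fy=4,interpolation=cv2.INTER_CUBIC)[:600])
```

```text
L [0.48  0.284 0.058]
R [0.486 0.229 0.058]
tip [0.397 0.248 0.022]
blkTL [0.575 0.384 0.049]
TR [0.579 0.332 0.049]
BL [0.535 0.381 0.049]
BR [0.541 0.329 0.049]
brd [0.606 0.415 0.018]
brd [0.598 0.185 0.018]
brd [0.381 0.191 0.018]
brd [0.391 0.426 0.018]
panBL [0.507 0.105 0.14 ]
panBR [ 0.511 -0.033  0.14 ]
```

View pics/w1c.png

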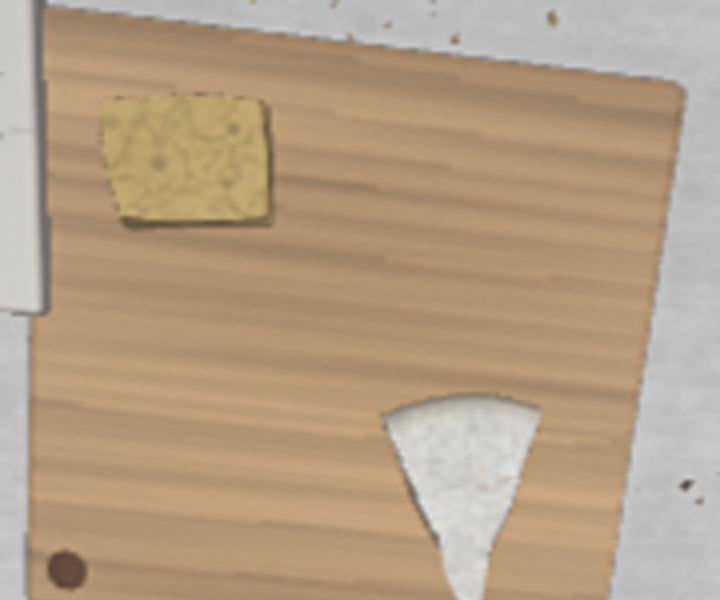

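Request:
step_arm --pt "1 0.016 -0.009 -0.05 2.5" --pt "1 0.017 -0.009 -0.06 0" --pt "1 0 0 -0.06 0" --pt "1 0 0 -0.06 0" --pt "1 0 0 -0.01 0" --newtons 45

```text
t: 5.35
tool_pos: [0.46, 0.2431, 0.1025]
tool_rot: [-3.136, -0.138, -0.047]
contact_force: [0.2, 0.7, -0.0]
opening: 0.0855
```

Run:
```python
from h import *
st();print('jaw',jaw())
p=shot('wrist','w2.png')
```

```text
t 5.35 pos [0.46   0.2431 0.1025] rot [-3.136 -0.138 -0.047] F [ 0.2  0.7 -0. ] op 0.0855 q6 1.83
jaw -84.9512555899102
```

View pics/w2.png

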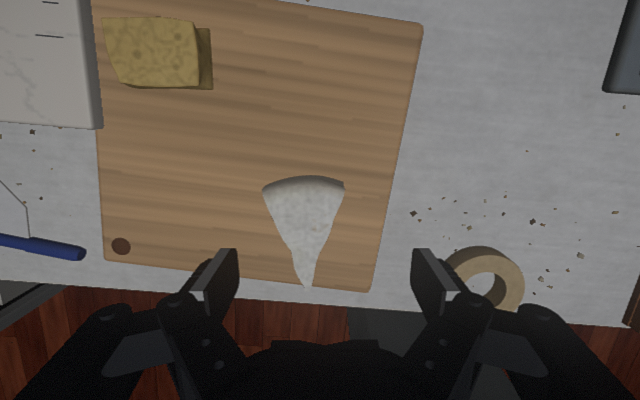

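Run:
```python
from h import *
p=shot('wrist')
for n,u,v,z in [('L',262,190,.058),('R',344,185,.058),('tip',306,285,.058),('midL',281,232,.058),('midR',325,232,.058)]: print(n,ray(p,u,v,z).round(4))
```

```text
L [0.4811 0.2876 0.058 ]
R [0.4893 0.2335 0.058 ]
tip [0.4122 0.2532 0.058 ]
midL [0.4521 0.2735 0.058 ]
midR [0.4548 0.2431 0.058 ]
```

Request:
step_arm --pt "1 -0.001 0.013 -0.038 0.7" --pt "1 0 0 -0.03 0" --pt "1 0 0 -0.009 0" --pt "0.3 0 0 0 0" --pt "0.2 0 0 0 0" --pt "0.2 0 0 0 0" --pt "0.2 0 0 0 0" --pt "0.2 0 0 0 0" --newtons 45

```text
t: 6.45
tool_pos: [0.477, 0.2619, 0.0498]
tool_rot: [-3.121, -0.154, -0.11]
contact_force: [-0.9, 0.1, -1.5]
opening: 0.0507
```

Run:
```python
from h import *
st();print('jaw',jaw())
p=shot('wrist','w3.png')
```

```text
t 6.45 pos [0.477  0.2619 0.0498] rot [-3.121 -0.154 -0.11 ] F [-0.9  0.1 -1.5] op 0.0507 q6 1.85
jaw -84.32402422172062
```

View pics/w3.png

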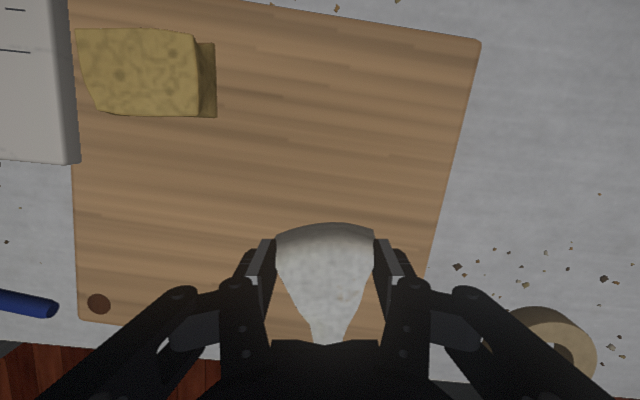

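Run:
```python
from h import *
o=ctrl.get_obs(); print(np.round(o['q'],3),np.round(o['effort'],1)); R=Rn.from_rotvec(o['tool_rot']).as_matrix(); print(R.round(3))
```

```text
[ 0.37   0.003  1.987 -0.009  1.08   1.846] [ -0.  -33.1 -32.9  -0.   -0.2  -0. ]
[[ 0.993  0.099  0.069]
 [ 0.098 -0.995  0.018]
 [ 0.071 -0.011 -0.997]]
```

Request:
step_arm --pt "0.8 0 0 0 0" --pt "0.9 0 0 0 0" --pt "1 0 0 0.03 0" --pt "1 0 0 0.03 0" --pt "1 0 0 0.03 0" --pt "1 0 0 0 0"

```text
t: 7.25
tool_pos: [0.4761, 0.2617, 0.1415]
tool_rot: [-3.122, -0.154, -0.107]
contact_force: [0.8, -0.3, 0.0]
opening: 0.0853
```

Run:
```python
from h import *
o=st();print('jaw',jaw()); R=Rn.from_rotvec(o['tool_rot']).as_matrix(); print(R.round(3)[:,2])
```

```text
t 7.25 pos [0.4761 0.2617 0.1415] rot [-3.122 -0.154 -0.107] F [ 0.8 -0.3  0. ] op 0.0853 q6 1.84
jaw -84.32034715312533
[ 0.068  0.018 -0.998]
```

Request:
step_arm --pt "1 0 0 0.06 0" --pt "1 0 0 0.06 0" --pt "1 0 0 0.0 0"

```text
t: 7.62
tool_pos: [0.4734, 0.2606, 0.2584]
tool_rot: [-3.124, -0.154, -0.095]
contact_force: [-1.0, -1.3, -0.5]
opening: 0.0857
```

```bash
cat >> h.py <<'E'
def tz():
    o=st();print('jaw',round(jaw(),1),'tz', Rn.from_rotvec(o['tool_rot']).as_matrix().round(3)[:,2])
E
python3 - <<'E'
from h import *
tz()
E
```

```text
t 7.62 pos [0.4734 0.2606 0.2584] rot [-3.124 -0.154 -0.095] F [-1.  -1.3 -0.5] op 0.0857 q6 1.84
jaw -84.3 tz [ 0.06   0.015 -0.998]
```

Request:
step_arm --pt "1 -0.008 -0.003 -0.02 0" --pt "1 -0.008 0 -0.03 0" --pt "1 0 0 -0.03 0" --pt "1 0 0 -0.03 0" --pt "1 0 0 -0.03 0" --pt "1 0 0 -0.02 0" --pt "1 0 0 -0.01 0"

```text
t: 8.5
tool_pos: [0.4398, 0.2509, 0.0573]
tool_rot: [-3.137, -0.155, -0.043]
contact_force: [-0.3, 0.3, -0.4]
opening: 0.0858
```

Run:
```python
from h import *
tz(); p=shot('wrist','w4.png')
```

```text
t 8.5 pos [0.4398 0.2509 0.0573] rot [-3.137 -0.155 -0.043] F [-0.3  0.3 -0.4] op 0.0858 q6 1.85
jaw -84.3 tz [ 0.028  0.002 -1.   ]
```

View pics/w4.png

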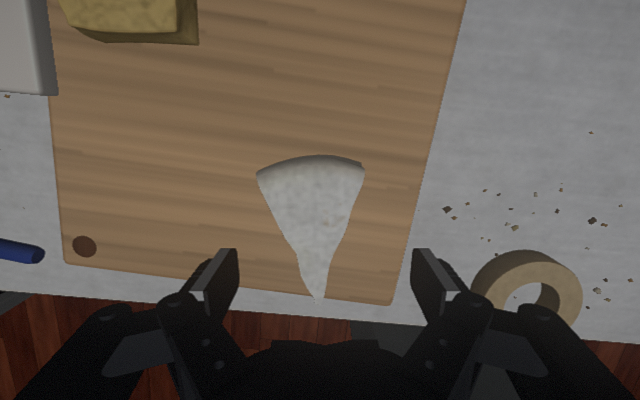

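Request:
step_arm --pt "1 0.009 0.003 -0.01 0" --pt "1 0.009 0.003 -0.012 0" --pt "1 0 0 -0.01 0" --pt "1 0 0 0 0"

```text
t: 9.05
tool_pos: [0.4543, 0.2556, 0.0201]
tool_rot: [3.136, 0.155, 0.033]
contact_force: [0.2, -0.0, 0.3]
opening: 0.0856
```

Run:
```python
from h import *
tz(); p=shot('wrist','w5.png')
```

```text
t 9.05 pos [0.4543 0.2556 0.0201] rot [3.136 0.155 0.033] F [ 0.2 -0.   0.3] op 0.0856 q6 1.85
jaw -84.3 tz [ 0.021 -0.    -1.   ]
```

View pics/w5.png

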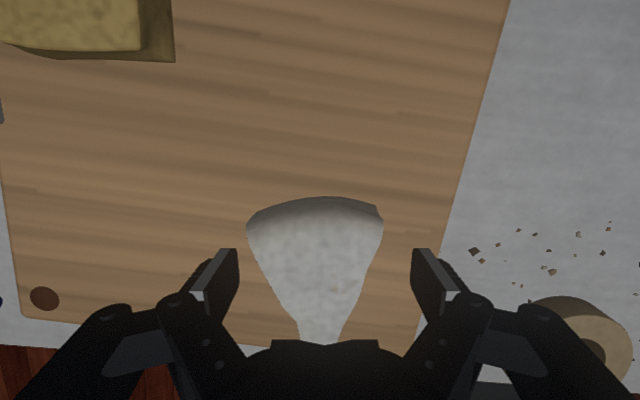

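Request:
step_arm --pt "0.7 0.002 0 0.004 0" --pt "0.4 0 0 0 0" --pt "0.25 0 0 0 0" --pt "0.25 0 0 0 0" --pt "0.25 0 0 0 0" --newtons 45

```text
t: 9.72
tool_pos: [0.4577, 0.2563, 0.027]
tool_rot: [-3.137, -0.156, -0.04]
contact_force: [0.4, -0.7, -0.9]
opening: 0.0459
```

Run:
```python
from h import *
tz(); p=shot('wrist','w6.png')
```

```text
t 9.72 pos [0.4577 0.2563 0.027 ] rot [-3.137 -0.156 -0.04 ] F [ 0.4 -0.7 -0.9] op 0.0459 q6 1.85
jaw -84.3 tz [ 0.025  0.002 -1.   ]
```

View pics/w6.png

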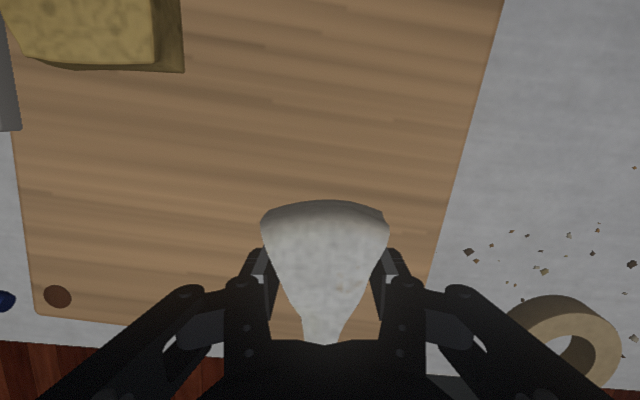

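Request:
step_arm --pt "0.25 0 0 0.015 0" --pt "0.25 0 0 0.02 0" --pt "0.25 0 0 0.03 0" --pt "0.25 0 0 0.03 0" --pt "0.25 0 0 0.03 0" --pt "0.25 0 0 0.03 0" --pt "0.25 0 0 0.02 0"

```text
t: 10.65
tool_pos: [0.4551, 0.2553, 0.2102]
tool_rot: [3.137, 0.156, 0.036]
contact_force: [0.4, -0.3, -1.5]
opening: 0.0458
```

Run:
```python
from h import *
tz(); p=shot('wrist','w7.png')
```

```text
t 10.65 pos [0.4551 0.2553 0.2102] rot [3.137 0.156 0.036] F [ 0.4 -0.3 -1.5] op 0.0458 q6 1.85
jaw -84.3 tz [ 0.023  0.001 -1.   ]
```

View pics/w7.png

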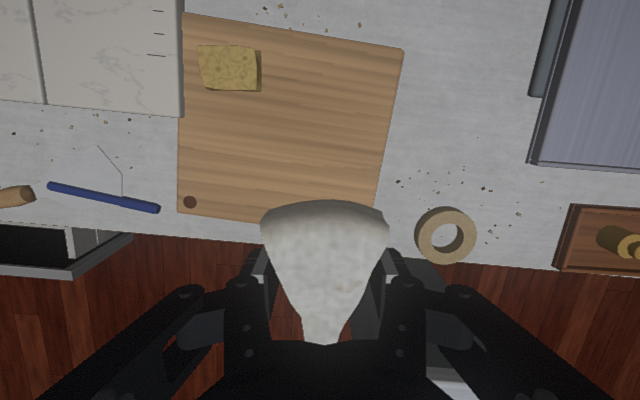

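Request:
step_arm --pt "0.25 0.01 -0.015 0 -2" --pt "0.25 0.015 -0.027 0 -2" --pt "0.25 0.016 -0.027 0 -2" --pt "0.25 0.016 -0.027 0 0" --pt "0.25 0.016 -0.027 0 0" --pt "0.25 0.016 -0.027 0 0" --pt "0.25 0.016 -0.027 0 0" --pt "0.25 0.01 -0.02 0 0" --pt "0.25 0 0 0 0"

```text
t: 11.82
tool_pos: [0.5721, 0.0431, 0.204]
tool_rot: [3.137, -0.036, 0.022]
contact_force: [-0.3, 0.8, -0.6]
opening: 0.0461
```

Run:
```python
from h import *
tz(); p=shot('wrist','w8.png'); shot('scene','s8.png')
```

```text
t 11.82 pos [0.5721 0.0431 0.204 ] rot [ 3.137 -0.036  0.022] F [-0.3  0.8 -0.6] op 0.0461 q6 1.54
jaw -91.3 tz [ 0.014 -0.005 -1.   ]
```

View pics/w8.png

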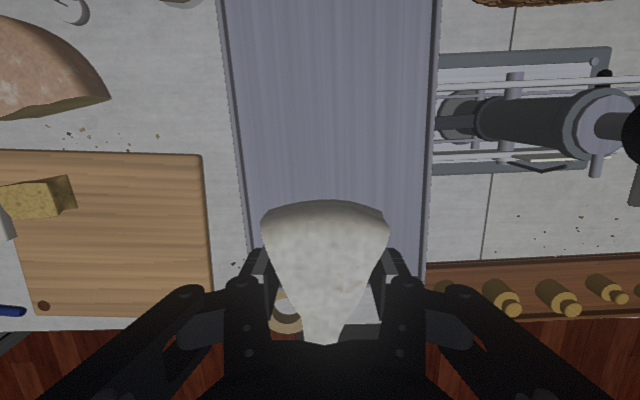

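Request:
step_arm --pt "0.25 0.006 -0.004 -0.015 0" --pt "0.25 0.006 -0.004 -0.015 0" --pt "0.25 0 0 -0.015 0" --pt "0.25 0 0 -0.008 0" --pt "0.25 0 0 0 0"

```text
t: 12.55
tool_pos: [0.5821, 0.0382, 0.1449]
tool_rot: [3.138, -0.028, 0.016]
contact_force: [0.0, 0.1, -0.6]
opening: 0.0456
```

Run:
```python
from h import *
tz()
```

```text
t 12.55 pos [0.5821 0.0382 0.1449] rot [ 3.138 -0.028  0.016] F [ 0.   0.1 -0.6] op 0.0456 q6 1.53
jaw -91.0 tz [ 0.01  -0.004 -1.   ]
```

Request:
step_arm --pt "0.25 0 0 -0.004 0" --pt "0.25 0 0 0 0" --pt "0.6 0 0 0 0" --pt "0.7 0 0 0 0" --pt "0.75 0 0 0 0" --pt "0.75 0 0 0.02 0" --pt "0.75 0 0 0.03 0" --pt "0.75 0 0 0.03 0" --pt "1 0 0 0.02 0"

```text
t: 13.68
tool_pos: [0.5834, 0.0383, 0.2497]
tool_rot: [3.138, -0.028, 0.025]
contact_force: [0.1, -0.1, 0.6]
opening: 0.0797
```

Run:
```python
from h import *
tz(); p=shot('wrist','w9.png')
```

```text
t 13.68 pos [0.5834 0.0383 0.2497] rot [ 3.138 -0.028  0.025] F [ 0.1 -0.1  0.6] op 0.0797 q6 1.53
jaw -91.0 tz [ 0.016 -0.004 -1.   ]
```

View pics/w9.png

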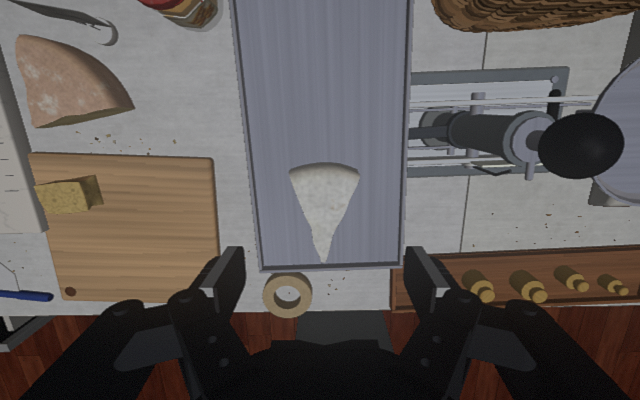

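Request:
step_arm --pt "1 0 0.015 0.01 5" --pt "1 0 0.028 0 10" --pt "1 0 0.03 0 10" --pt "1 0 0.03 0 10" --pt "1 0 0.03 0 10" --pt "1 0 0.03 0 10" --pt "1 0 0.03 -0.01 10" --pt "1 0 0.03 -0.01 10" --pt "1 0 0.03 -0.01 10" --pt "1 -0.006 0.03 -0.01 5" --pt "1 -0.006 0.02 -0.01 0" --pt "1 0 0 0 0"

```text
t: 15.22
tool_pos: [0.5709, 0.3495, 0.2114]
tool_rot: [-2.177, -2.245, -0.025]
contact_force: [-0.1, -0.8, 0.5]
opening: 0.0856
```

Run:
```python
from h import *
tz(); p=shot('wrist','w10.png')
for x in ctrl.spot_in(p,'small_block_mid')[:2]: print(x)
```

```text
t 15.22 pos [0.5709 0.3495 0.2114] rot [-2.177 -2.245 -0.025] F [-0.1 -0.8  0.5] op 0.0856 q6 0.4
jaw 1.8 tz [ 0.001  0.021 -1.   ]
{'bbox': [297.3, 142.7, 331.0, 197.0], 'p': 0.93}
```

View pics/w10.png

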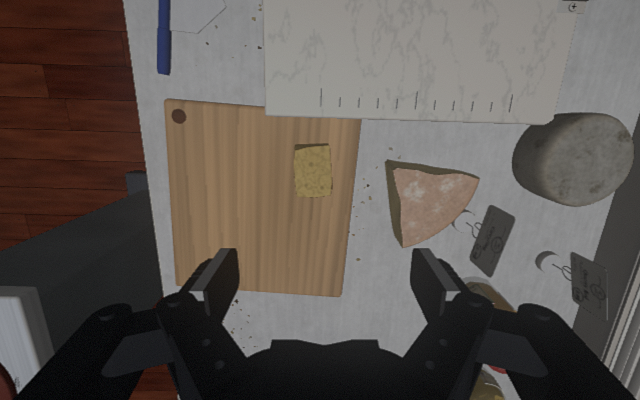

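Run:
```python
from h import *
p=shot('wrist')
for u,v in [(294,151),(328,145),(298,197),(331,196)]: print(ray(p,u,v,.049).round(4))
print(ray(p,264,119,.02).round(3))
```

```text
[0.5413 0.3806 0.049 ]
[0.5764 0.3878 0.049 ]
[0.5457 0.3309 0.049 ]
[0.5814 0.333  0.049 ]
[0.505 0.411 0.02 ]
```

Request:
step_arm --pt "1 -0.005 0.003 -0.02 3" --pt "1 -0.005 0.003 -0.03 0" --pt "1 0 0 -0.03 0" --pt "1 0 0 -0.03 0" --pt "1 0 0 -0.02 0" --pt "1 0 0 -0.015 0" --pt "1 0 0 0 0"

```text
t: 16.25
tool_pos: [0.5685, 0.349, 0.0722]
tool_rot: [-2.136, -2.295, -0.047]
contact_force: [-0.3, -0.1, 0.2]
opening: 0.0851
```

Run:
```python
from h import *
tz(); p=shot('wrist','w11.png')
```

```text
t 16.25 pos [0.5685 0.349  0.0722] rot [-2.136 -2.295 -0.047] F [-0.3 -0.1  0.2] op 0.0851 q6 0.35
jaw 4.1 tz [ 0.016  0.026 -1.   ]
```

View pics/w11.png

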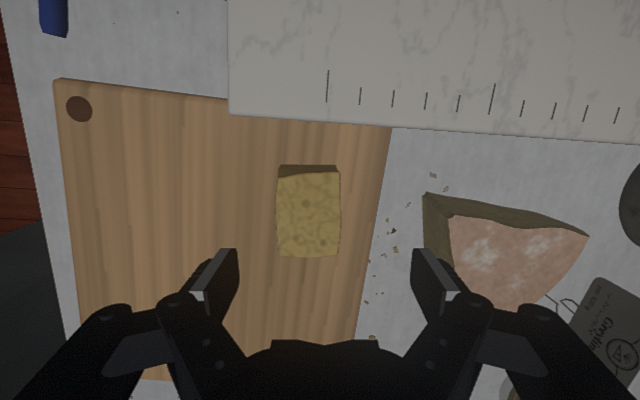

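Request:
step_arm --pt "1 -0.004 0.005 -0.015 0" --pt "1 -0.004 0.004 -0.02 0" --pt "1 0 0 -0.012 0" --pt "1 0 0 0 0"

```text
t: 16.8
tool_pos: [0.5614, 0.3599, 0.0251]
tool_rot: [-2.136, -2.297, -0.054]
contact_force: [-0.1, 1.1, 0.7]
opening: 0.0857
```

Run:
```python
from h import *
tz(); p=shot('wrist','w12.png')
```

```text
t 16.8 pos [0.5614 0.3599 0.0251] rot [-2.136 -2.297 -0.054] F [-0.1  1.1  0.7] op 0.0857 q6 0.37
jaw 4.1 tz [ 0.02   0.028 -0.999]
```

View pics/w12.png

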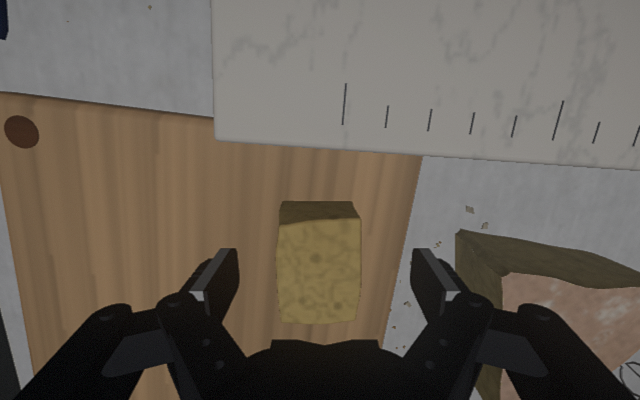

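Request:
step_arm --pt "0.5 0 0 -0.002 0" --pt "0.25 0 0 0 0" --pt "0.25 0 0 0 0" --pt "0.25 0 0 0 0" --pt "0.25 0 0 0 0" --pt "0.25 0 0 0.015 0" --pt "0.25 0 0 0.025 0" --pt "0.25 0 0 0.03 0" --pt "0.25 0 0 0.03 0" --pt "0.25 0 0 0.03 0" --pt "0.25 0 0 0.03 0" --pt "0.25 0 0 0.02 0" --pt "0.25 0 0 0 0" --newtons 35

```text
t: 18.48
tool_pos: [0.5626, 0.3601, 0.2176]
tool_rot: [-2.138, -2.299, -0.066]
contact_force: [0.1, 0.3, -1.6]
opening: 0.0388
```

Run:
```python
from h import *
tz(); p=shot('wrist','w13.png')
```

```text
t 18.48 pos [0.5626 0.3601 0.2176] rot [-2.138 -2.299 -0.066] F [ 0.1  0.3 -1.6] op 0.0388 q6 0.38
jaw 4.1 tz [ 0.028  0.032 -0.999]
```

View pics/w13.png

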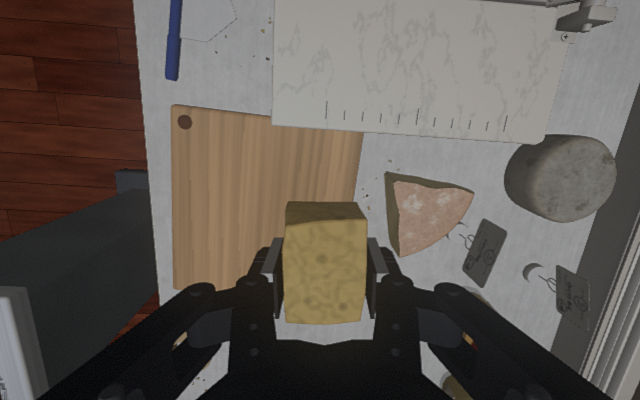

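Request:
step_arm --pt "0.25 0.005 -0.015 0 -2" --pt "0.25 0.01 -0.027 0 -2" --pt "0.25 0.01 -0.028 0 0" --pt "0.25 0.01 -0.028 0 0" --pt "0.25 0.01 -0.028 0 0" --pt "0.25 0.01 -0.028 0 0" --pt "0.25 0.01 -0.028 0 0" --pt "0.25 0.01 -0.028 0 0" --pt "0.25 0.01 -0.028 0 0" --pt "0.25 0.01 -0.028 0 0" --pt "0.25 0.01 -0.028 0 0" --pt "0.25 0.005 -0.015 0 0" --pt "0.25 0 0 0 0"

```text
t: 20.15
tool_pos: [0.6639, 0.0271, 0.1885]
tool_rot: [-2.229, -2.183, -0.007]
contact_force: [-0.5, 0.3, -0.5]
opening: 0.039
```

Run:
```python
from h import *
tz(); p=shot('wrist','w14.png')
for X in [(.507,-.03,.14),(.507,.1,.14),(.749,.1,.14),(.749,-.03,.14)]: print(proj(p,X).round())
```

```text
t 20.15 pos [0.6639 0.0271 0.1885] rot [-2.229 -2.183 -0.007] F [-0.5  0.3 -0.5] op 0.039 q6 -0.06
jaw -1.2 tz [-0.012  0.018 -1.   ]
[118. 294.]
[ 74. 116.]
[458. 108.]
[440. 290.]
```

View pics/w14.png

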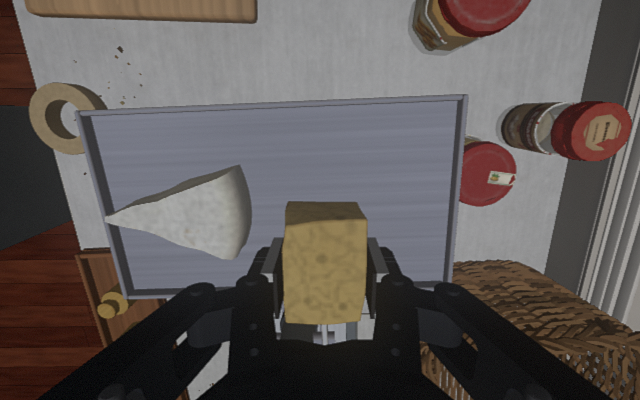

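Run:
```python
from h import *
p=shot('wrist')
print('tip',ray(p,107,218,.17).round(3),ray(p,107,218,.135).round(3)); print('rim tops',ray(p,80,112,.1405).round(3),ray(p,466,95,.1405).round(3),ray(p,130,298,.1405).round(3)); print('rind',ray(p,252,200,.17).round(3))
im=cv2.imread('pics/w14.png'); cv2.imwrite('pics/w14c.png',cv2.resize(im[100:310,60:270],None,fx=2.8,fy=2.8,interpolation=cv2.INTER_CUBIC))
```

```text
tip [0.536 0.043 0.17 ] [0.508 0.03  0.135]
rim tops [0.512 0.103 0.14 ] [0.752 0.108 0.14 ] [ 0.515 -0.033  0.14 ]
rind [0.623 0.052 0.17 ]
```

View pics/w14c.png

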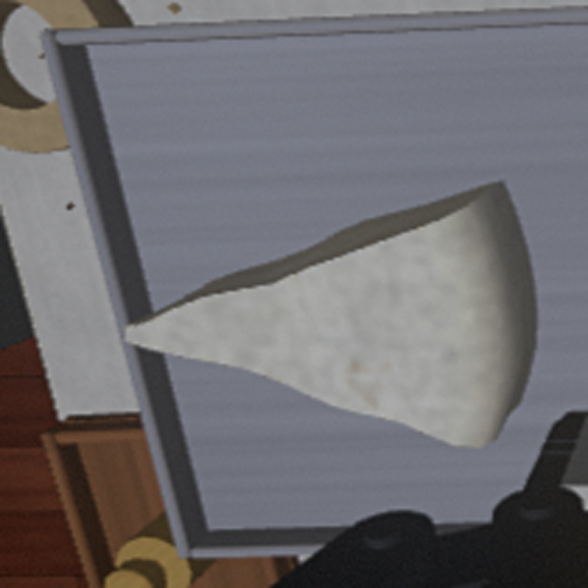

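Request:
step_arm --pt "0.25 0.008 0.004 0 0" --pt "0.25 0.008 0.004 -0.012 0" --pt "0.25 0 0 -0.015 0" --pt "0.25 0 0 -0.012 0" --pt "0.25 0 0 0 0"

```text
t: 20.88
tool_pos: [0.6796, 0.0405, 0.1457]
tool_rot: [-2.221, -2.189, -0.006]
contact_force: [0.3, 0.5, -0.9]
opening: 0.0387
```

Run:
```python
from h import *
tz()
```

```text
t 20.88 pos [0.6796 0.0405 0.1457] rot [-2.221 -2.189 -0.006] F [ 0.3  0.5 -0.9] op 0.0387 q6 -0.05
jaw -0.8 tz [-0.014  0.019 -1.   ]
```

Request:
step_arm --pt "0.25 0 0 -0.005 0" --pt "0.25 0 0 -0.002 0" --pt "0.55 0 0 0 0" --pt "0.65 0 0 0 0" --pt "0.65 0 0 0 0" --pt "0.65 0 0 0.02 0" --pt "0.65 0 0 0.03 0" --pt "1 0 0 0.03 0" --pt "1 0 0 0.03 0" --pt "1 0 0 0.02 0"

```text
t: 22.12
tool_pos: [0.6804, 0.0401, 0.2798]
tool_rot: [-2.225, -2.191, -0.012]
contact_force: [0.6, 0.2, 0.5]
opening: 0.0855
```

Run:
```python
from h import *
tz(); p=shot('wrist','w15.png')
```

```text
t 22.12 pos [0.6804 0.0401 0.2798] rot [-2.225 -2.191 -0.012] F [0.6 0.2 0.5] op 0.0855 q6 -0.04
jaw -0.9 tz [-0.008  0.019 -1.   ]
```

View pics/w15.png

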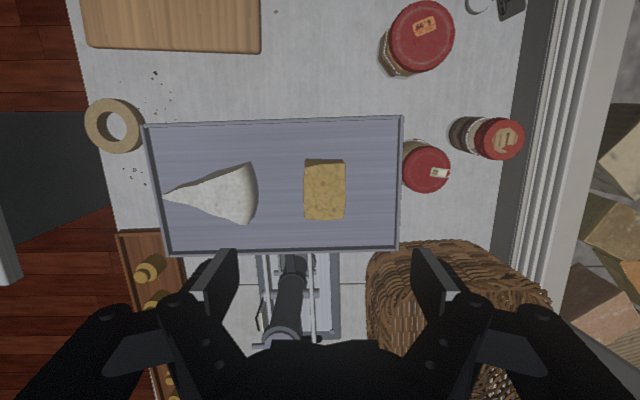

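Run:
```python
from h import *
p=shot('wrist'); T=np.array(p['T_tool_cam']); Rt=Rn.from_rotvec([3.138,-.028,.025]).as_matrix()
Rwc=Rt@T[:3,:3]; c=Rt@T[:3,3]+np.array([.5834,.0383,.2497]); p['Rx']=Rwc.T; p['tx']=-Rwc.T@c
print(ray(p,581,143,.222), 'cam',c)
q=shot('top'); cv2.imwrite('pics/t16.png',cv2.resize(q['color'][130:300,260:460,::-1],None,fx=4,fy=4)[:600]); s=shot('scene','s16.png')
```

```text
[ 0.63579998 -0.11141601  0.222     ] cam [0.65729973 0.03648085 0.39282834]
```

View pics/t16.png

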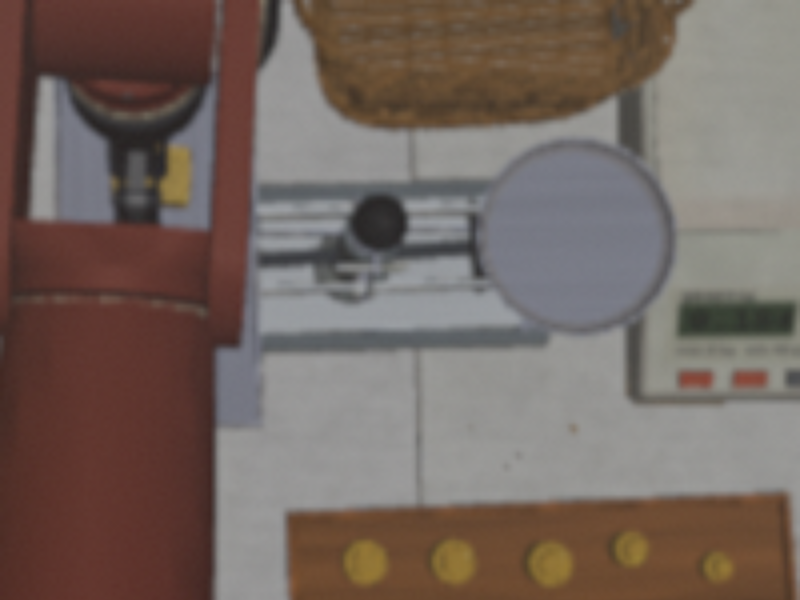

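View pics/s16.png

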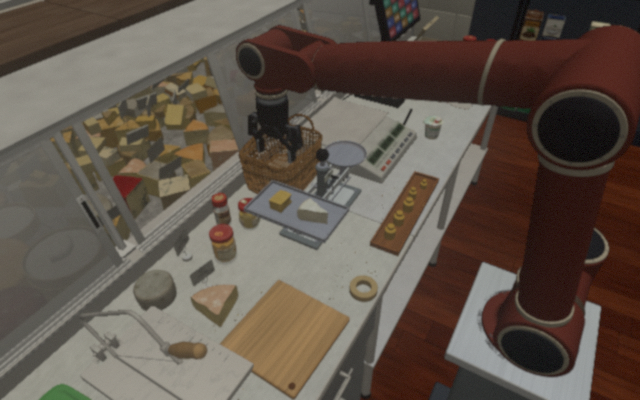

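Request:
step_arm --pt "1 -0.007 -0.02 0 0" --pt "1 -0.009 -0.028 0 0" --pt "1 -0.009 -0.028 0 0" --pt "1 -0.009 -0.028 0 0" --pt "1 -0.009 -0.028 0 0" --pt "1 -0.004 -0.015 0 0" --pt "1 0 0 0 0"

```text
t: 23.2
tool_pos: [0.6232, -0.1164, 0.262]
tool_rot: [-2.214, -2.174, 0.014]
contact_force: [0.5, -0.5, 0.5]
opening: 0.0854
```

Run:
```python
from h import *
tz(); p=shot('wrist','w17.png'); print(proj(p,(.634,-.11,.222)))
```

```text
t 23.2 pos [ 0.6232 -0.1164  0.262 ] rot [-2.214 -2.174  0.014] F [ 0.5 -0.5  0.5] op 0.0854 q6 -0.29
jaw -1.0 tz [-0.033  0.021 -0.999]
[341.10462871 215.79828417]
```

View pics/w17.png

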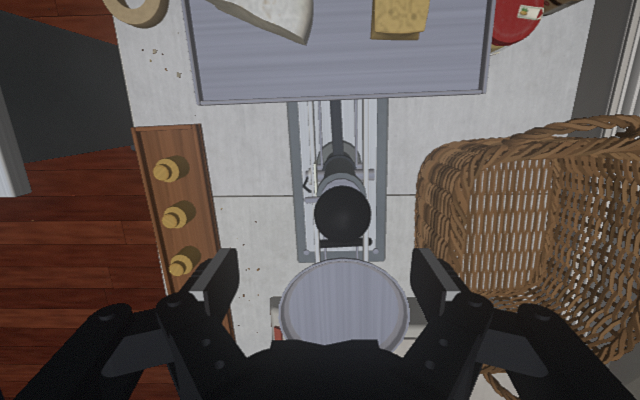

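Request:
step_arm --pt "1 0.006 0.004 -0.004 0" --pt "1 0.005 0.002 -0.015 0" --pt "1 0 0 -0.017 0" --pt "1 0 0 -0.012 0" --pt "1 0 0 0 0"

```text
t: 23.88
tool_pos: [0.635, -0.1059, 0.2083]
tool_rot: [-2.206, -2.177, 0.015]
contact_force: [-0.4, 0.0, 0.8]
opening: 0.0856
```

Run:
```python
from h import *
tz(); p=shot('wrist','w18.png'); print(proj(p,(.634,-.11,.222)))
```

```text
t 23.88 pos [ 0.635  -0.1059  0.2083] rot [-2.206 -2.177  0.015] F [-0.4  0.   0.8] op 0.0856 q6 -0.27
jaw -0.7 tz [-0.037  0.023 -0.999]
[319.48463514 272.93595533]
```

View pics/w18.png

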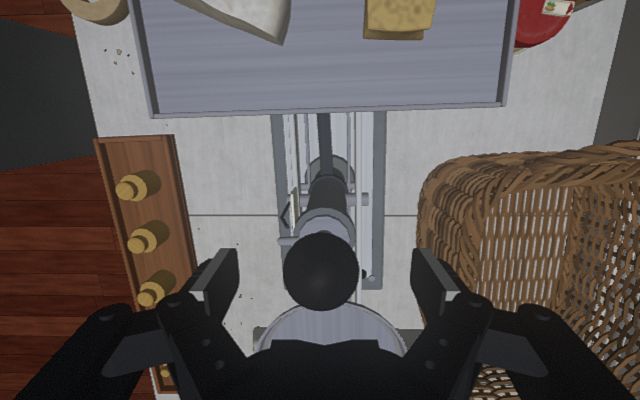

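Nearly there: -4 mm in y, -5 mm in z, then close.

Request:
step_arm --pt "1 0 -0.004 -0.005 0" --pt "0.6 0 0 0 0" --pt "0.2 0 0 0 0" --pt "0.2 0 0 0 0" --pt "0.2 0 0 0 0" --newtons 60

```text
t: 24.55
tool_pos: [0.6329, -0.111, 0.2067]
tool_rot: [-2.204, -2.174, 0.022]
contact_force: [4.8, -0.8, -4.8]
opening: 0.035
```

Run:
```python
from h import *
tz(); p=shot('wrist','w19.png')
```

```text
t 24.55 pos [ 0.6329 -0.111   0.2067] rot [-2.204 -2.174  0.022] F [ 4.8 -0.8 -4.8] op 0.035 q6 -0.28
jaw -0.8 tz [-0.042  0.022 -0.999]
```

View pics/w19.png

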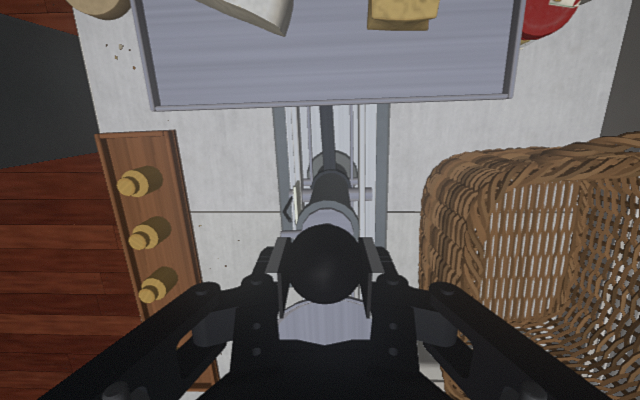

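Request:
step_arm --pt "0.7 0 0 0 0" --pt "0.7 0.001 0.001 -0.004 0" --pt "0.7 0 0 -0.004 0" --pt "0.7 0 0 0 0" --pt "0.2 0 0 0 0" --pt "0.2 0 0 0 0" --pt "0.2 0 0 0 0" --pt "0.2 0 0 0 0" --newtons 60

```text
t: 25.6
tool_pos: [0.6326, -0.11, 0.1993]
tool_rot: [-2.202, -2.172, 0.027]
contact_force: [-0.1, 0.0, -0.9]
opening: 0.0355
```

Request:
step_arm --pt "0.2 0 0 0.001 6" --pt "0.2 0 0 0 8" --pt "0.2 0 0 0 8" --pt "0.2 0 0 0 8" --pt "0.2 0 0 0 8" --pt "0.2 0 0 0 8" --pt "0.2 0 0 0 8" --pt "0.2 0 0 0 8"

```text
t: 26.6
tool_pos: [0.6338, -0.1106, 0.1994]
tool_rot: [-0.728, -3.025, 0.063]
contact_force: [-0.3, 1.2, -0.1]
opening: 0.0352
```

Run:
```python
from h import *
tz(); print(np.round(ctrl.get_obs()['wrist_torque'],2)); p=shot('wrist','w20.png'); shot('scene','s20.png')
```

```text
t 26.6 pos [ 0.6338 -0.1106  0.1994] rot [-0.728 -3.025  0.063] F [-0.3  1.2 -0.1] op 0.0352 q6 -1.36
jaw 63.0 tz [-0.038 -0.032 -0.999]
[-0.14  0.14 -0.09]
```

View pics/w20.png

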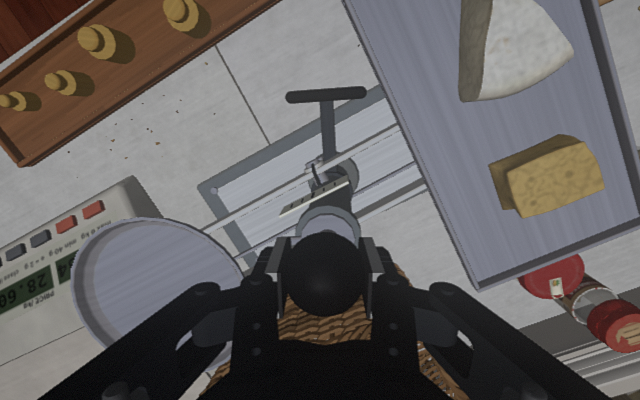

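Request:
step_arm --pt "0.2 0 0 0.001 7" --pt "0.2 0 0 0 7" --pt "0.2 0 0 0 7" --pt "0.2 0 0 0 6" --pt "0.2 0 0 0 0"

```text
t: 27.32
tool_pos: [0.6361, -0.1103, 0.1993]
tool_rot: [-0.009, -3.128, 0.071]
contact_force: [1.8, -0.8, -1.1]
opening: 0.0357
```

Run:
```python
from h import *
tz(); print(np.round(ctrl.get_obs()['wrist_torque'],2)); p=shot('wrist','w21.png')
```

```text
t 27.32 pos [ 0.6361 -0.1103  0.1993] rot [-0.009 -3.128  0.071] F [ 1.8 -0.8 -1.1] op 0.0357 q6 -1.82
jaw 89.7 tz [-0.013 -0.046 -0.999]
[ 0.04 -0.28  0.1 ]
```

View pics/w21.png

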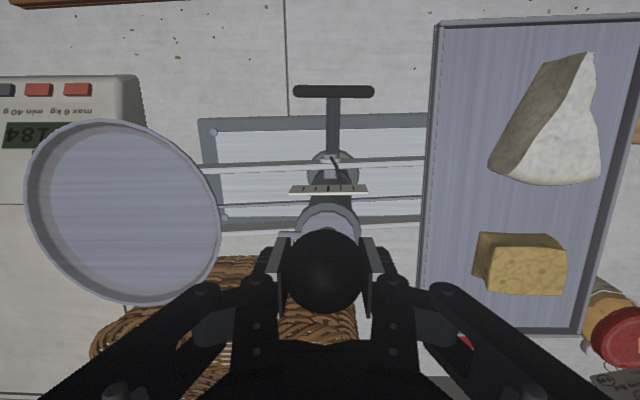

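Request:
step_arm --pt "0.8 0 0 0 0" --pt "1 0 0 0 0" --pt "1 0 0 0.02 0" --pt "1 0 0 0.03 0" --pt "1 0 0 0.03 0" --pt "1 -0.01 -0.01 0.02 0" --pt "0.7 -0.02 -0.015 0 0" --pt "0.7 -0.03 -0.02 0 0" --pt "0.7 -0.03 -0.02 0 0" --pt "0.7 -0.03 -0.02 0 0" --pt "0.7 -0.03 -0.02 -0.01 0" --pt "0.7 -0.03 -0.02 -0.02 0" --pt "0.7 -0.02 -0.01 -0.02 0" --pt "0.7 0 0 0 0"

```text
t: 29.12
tool_pos: [0.4247, -0.2529, 0.2664]
tool_rot: [-0.024, -3.135, 0.085]
contact_force: [-0.8, 0.3, 1.1]
opening: 0.0597
```

Run:
```python
from h import *
tz(); p=shot('wrist','w22.png'); 
for q in ['w200_a_mid','w100_mid','w50_mid']: print(q,[(np.round(x['bbox']).astype(int).tolist(),round(x['p'],2)) for x in ctrl.spot_in(p,q)[:4]])
```

```text
t 29.12 pos [ 0.4247 -0.2529  0.2664] rot [-0.024 -3.135  0.085] F [-0.8  0.3  1.1] op 0.0597 q6 -2.22
jaw 89.1 tz [-0.006 -0.054 -0.999]
w200_a_mid [([322, 140, 348, 163], 0.84)]
w100_mid [([284, 150, 301, 174], 0.73)]
w50_mid [([236, 144, 250, 158], 0.77)]
```

View pics/w22.png

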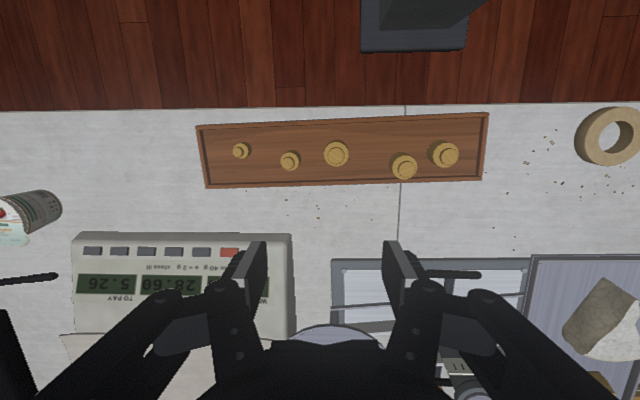

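Run:
```python
from h import *
p=shot('wrist')
im=p['color'][:,:,::-1]; cv2.imwrite('pics/w22c.png',cv2.resize(im[110:190,200:490],None,fx=2.7,fy=2.7,interpolation=cv2.INTER_CUBIC))
for n,u,v,z in [('w3knob',338,148,.05),('w3body',336,153.5,.036),('w2',404,167,.036),('w1',446,155,.036),('w100',289,161,.031),('w50',241,151,.024),('trayTL',197,126,.018),('trayTR',488,113,.018),('trayBL',206,187,.018),('trayBR',480,179,.018)]: print(n,ray(p,u,v,z).round(4))
```

```text
w3knob [ 0.4038 -0.2476  0.05  ]
w3body [ 0.4127 -0.2503  0.036 ]
w2 [ 0.4303 -0.1638  0.036 ]
w1 [ 0.4152 -0.1131  0.036 ]
w100 [ 0.4231 -0.3121  0.031 ]
w50 [ 0.4108 -0.3773  0.024 ]
trayTL [ 0.3781 -0.4358  0.018 ]
trayTR [ 0.3657 -0.0612  0.018 ]
trayBL [ 0.4625 -0.4349  0.018 ]
trayBR [ 0.4504 -0.0591  0.018 ]
```

View pics/w22c.png

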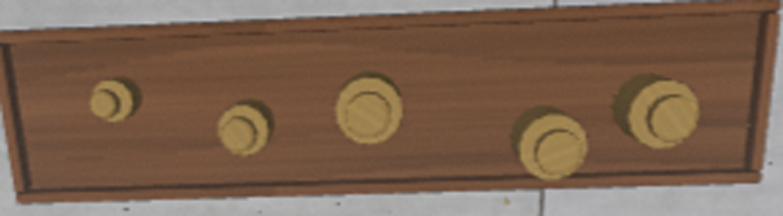

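Run:
```python
from h import *
p=shot('wrist')
print(ray(p,336.3,153.3,.052).round(4),ray(p,336.7,150,.036).round(4))
```

```text
[ 0.4099 -0.2495  0.052 ] [ 0.4083 -0.2493  0.036 ]
```

Request:
step_arm --pt "0.7 -0.007 0.002 -0.02 0" --pt "0.7 -0.007 0.002 -0.03 0" --pt "0.7 0 0 -0.03 0" --pt "0.7 0 0 -0.03 0" --pt "0.7 0 0 -0.03 0" --pt "0.7 0 0 -0.02 0" --pt "0.7 0 0 -0.01 0" --pt "0.7 0 0 0 0"

```text
t: 30.42
tool_pos: [0.4194, -0.2471, 0.0993]
tool_rot: [0.005, 3.135, -0.096]
contact_force: [-0.7, 0.3, -0.5]
opening: 0.0595
```

Run:
```python
from h import *
tz(); p=shot('wrist','w23.png')
```

```text
t 30.43 pos [ 0.4194 -0.2471  0.0993] rot [ 0.005  3.135 -0.096] F [-0.7  0.3 -0.5] op 0.0595 q6 -2.21
jaw 89.8 tz [ 0.005 -0.061 -0.998]
```

View pics/w23.png

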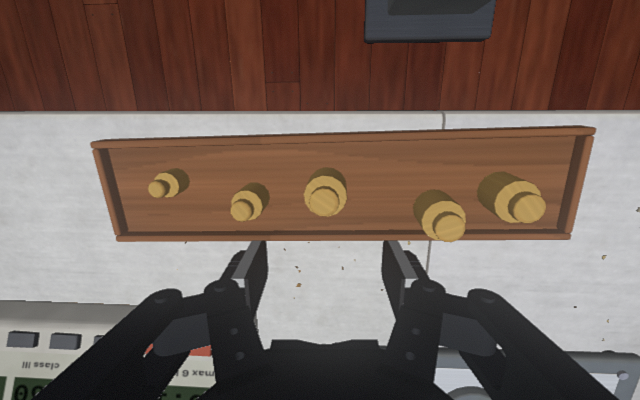

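Request:
step_arm --pt "0.7 -0.005 -0.0015 -0.02 0" --pt "0.7 -0.004 -0.0015 -0.025 0" --pt "0.7 0 0 -0.02 0" --pt "0.7 0 0 -0.01 0" --pt "0.7 0 0 0 0"

```text
t: 31.1
tool_pos: [0.4159, -0.2542, 0.031]
tool_rot: [0.004, 3.122, -0.11]
contact_force: [-0.3, 0.2, -0.2]
opening: 0.0598
```

Run:
```python
from h import *
tz(); p=shot('wrist','w24.png')
```

```text
t 31.1 pos [ 0.4159 -0.2542  0.031 ] rot [ 0.004  3.122 -0.11 ] F [-0.3  0.2 -0.2] op 0.0598 q6 -2.22
jaw 89.8 tz [ 0.017 -0.071 -0.997]
```

View pics/w24.png

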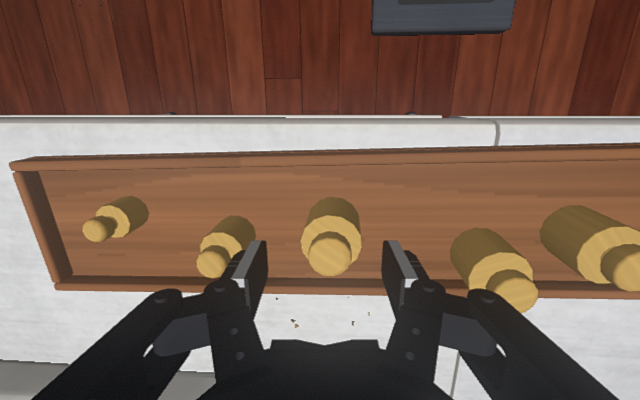

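Request:
step_arm --pt "0.55 -0.004 0.002 0 0" --pt "0.55 -0.003 0.001 -0.008 0" --pt "0.55 0 0 -0.008 0" --pt "0.55 0 0 0 0"

```text
t: 31.65
tool_pos: [0.41, -0.2522, 0.0168]
tool_rot: [0.004, 3.118, -0.115]
contact_force: [-0.4, -0.1, -0.3]
opening: 0.0471
```

Run:
```python
from h import *
tz(); p=shot('wrist','w25.png')
```

```text
t 31.65 pos [ 0.41   -0.2522  0.0168] rot [ 0.004  3.118 -0.115] F [-0.4 -0.1 -0.3] op 0.0471 q6 -2.22
jaw 89.8 tz [ 0.021 -0.074 -0.997]
```

View pics/w25.png

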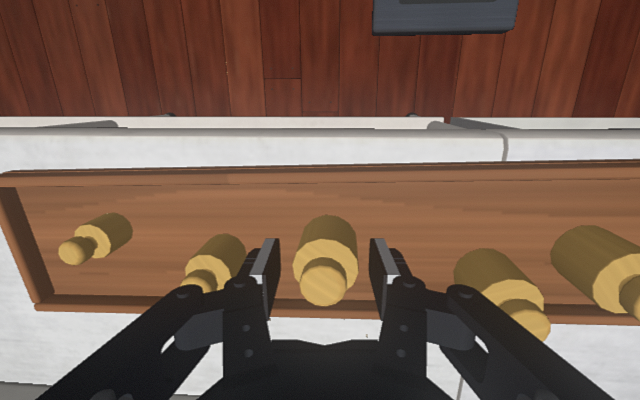

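Request:
step_arm --pt "0.55 0 0 -0.004 0" --pt "0.1 0 0 0 0" --pt "0.1 0 0 0 0" --pt "0.1 0 0 0 0" --pt "0.1 0 0 0.01 0" --pt "0.1 0 0 0.03 0" --pt "0.1 0 0 0.03 0" --pt "0.1 0 0 0.03 0" --pt "0.1 0 0 0.03 0" --pt "0.1 0.01 0 0.03 0" --pt "0.1 0.02 0 0.03 0" --pt "0.1 0.03 0 0.02 0" --pt "0.1 0.03 0 0 0" --pt "0.1 0.03 0 0 0" --pt "0.1 0.02 0 0 0" --pt "0.1 0 0 0 0" --newtons 35

```text
t: 33.7
tool_pos: [0.5514, -0.2499, 0.2335]
tool_rot: [0.005, 3.117, -0.116]
contact_force: [-0.7, -0.7, -2.2]
opening: 0.031
```

Run:
```python
from h import *
tz(); p=shot('wrist','w26.png')
```

```text
t 33.7 pos [ 0.5514 -0.2499  0.2335] rot [ 0.005  3.117 -0.116] F [-0.7 -0.7 -2.2] op 0.031 q6 -2.08
jaw 89.8 tz [ 0.022 -0.074 -0.997]
```

View pics/w26.png

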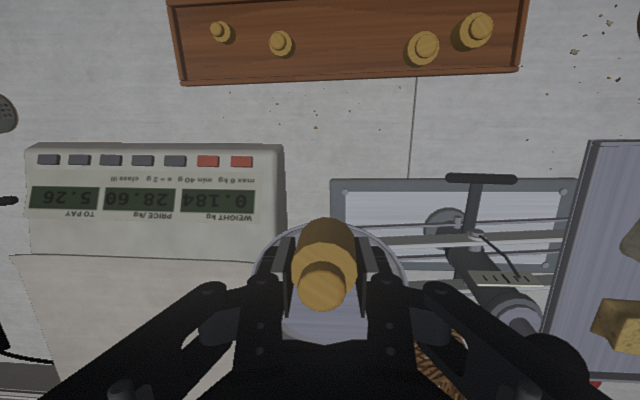

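Request:
step_arm --pt "0.1 0.02 -0.001 0 0" --pt "0.1 0.028 -0.001 0 0" --pt "0.1 0.028 0 -0.01 0" --pt "0.1 0.015 0 -0.01 0" --pt "0.1 0 0 -0.01 0" --pt "0.1 0 0 0 0"

```text
t: 34.5
tool_pos: [0.6382, -0.2524, 0.2022]
tool_rot: [0.01, 3.122, -0.116]
contact_force: [-1.0, -0.0, -1.9]
opening: 0.0312
```

Run:
```python
from h import *
tz(); p=shot('wrist','w27.png')
```

```text
t 34.5 pos [ 0.6382 -0.2524  0.2022] rot [ 0.01   3.122 -0.116] F [-1.  -0.  -1.9] op 0.0312 q6 -2.02
jaw 89.6 tz [ 0.017 -0.074 -0.997]
```

View pics/w27.png

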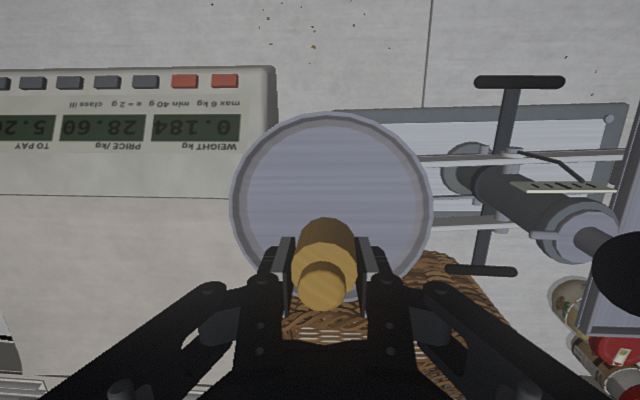

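Run:
```python
from h import *
p=shot('wrist')
for u,v in [(229,205),(433,205),(331,112)]: print(ray(p,u,v,.158).round(3))
```

```text
[ 0.63  -0.321  0.158]
[ 0.628 -0.184  0.158]
[ 0.569 -0.251  0.158]
```

Request:
step_arm --pt "0.1 0.008 0 -0.01 0" --pt "0.1 0.008 0 -0.015 0" --pt "0.1 0 0 -0.012 0" --pt "0.1 0 0 -0.006 0" --pt "0.1 0 0 0 0"

```text
t: 35.22
tool_pos: [0.6552, -0.2528, 0.158]
tool_rot: [0.011, 3.12, -0.118]
contact_force: [-0.5, -0.6, -2.7]
opening: 0.0308
```

Run:
```python
from h import *
tz(); p=shot('wrist','w28.png')
```

```text
t 35.23 pos [ 0.6552 -0.2528  0.158 ] rot [ 0.011  3.12  -0.118] F [-0.5 -0.6 -2.7] op 0.0308 q6 -2.0
jaw 89.5 tz [ 0.019 -0.075 -0.997]
```

View pics/w28.png

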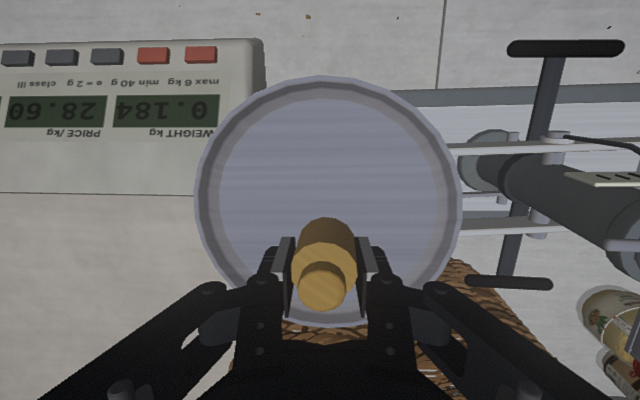

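Request:
step_arm --pt "0.1 0 0 -0.006 0" --pt "0.1 0 0 -0.006 0" --pt "0.1 0 0 -0.003 0" --pt "0.1 0 0 0 0"

```text
t: 35.78
tool_pos: [0.6562, -0.2539, 0.1451]
tool_rot: [0.012, 3.116, -0.121]
contact_force: [-0.5, 0.2, -0.5]
opening: 0.0312
```

Request:
step_arm --pt "0.3 0 0 0 0" --pt "0.5 0 0 0 0" --pt "0.55 0 0 0 0" --pt "0.55 0 0 0.01 0" --pt "0.55 0 0 0.02 0" --pt "0.55 0 0 0.03 0" --pt "0.55 0 0 0.03 0" --pt "0.55 -0.02 0 0.02 0" --pt "0.55 -0.03 0 0 0" --pt "0.55 -0.03 0 0 0" --pt "0.55 -0.03 0 0 0" --pt "0.55 -0.02 0 0 0" --pt "0.55 0 0 0 0" --pt "0.55 0 0 0 0"

```text
t: 37.52
tool_pos: [0.5272, -0.2554, 0.2812]
tool_rot: [0.011, 3.091, -0.14]
contact_force: [0.4, 0.1, -0.1]
opening: 0.0471
```

Run:
```python
from h import *
tz(); p=shot('wrist','w29.png'); s=shot('scene'); cv2.imwrite('pics/s29.png',cv2.resize(s['color'][130:260,230:390,::-1],None,fx=4.5,fy=4.5,interpolation=cv2.INTER_CUBIC))
```

```text
t 37.52 pos [ 0.5272 -0.2554  0.2812] rot [ 0.011  3.091 -0.14 ] F [ 0.4  0.1 -0.1] op 0.0471 q6 -2.11
jaw 89.5 tz [ 0.047 -0.091 -0.995]
```

View pics/w29.png

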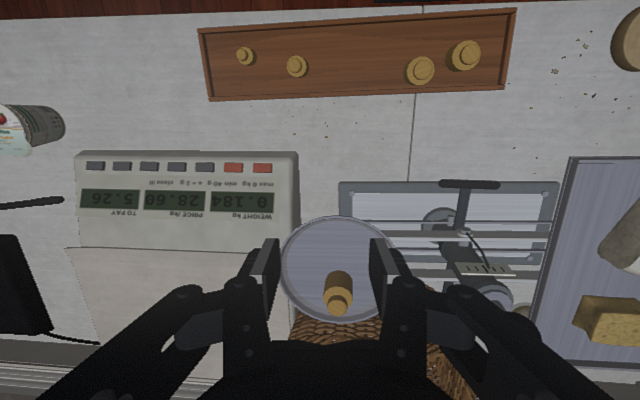

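View pics/s29.png

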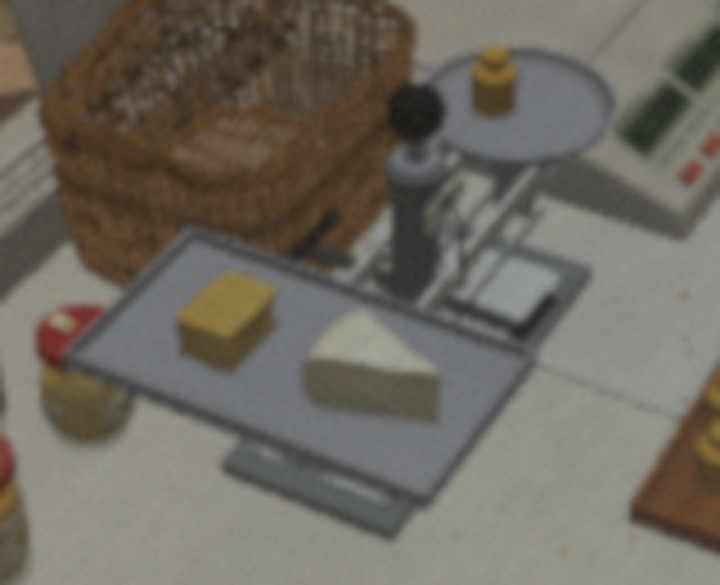

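Request:
step_arm --pt "0.55 0.05 0 0.03 0" --pt "0.55 0 0 0 0" --pt "0.55 0 0 0 0" --pt "0.55 0.05 0 0.03 0" --pt "0.55 0 0 0 0" --pt "0.55 0 0 0 0"

```text
t: 38.38
tool_pos: [0.6249, -0.253, 0.3291]
tool_rot: [0.01, 3.112, -0.126]
contact_force: [-0.1, 0.5, -0.4]
opening: 0.047
```

Run:
```python
from h import *
tz()
```

```text
t 38.38 pos [ 0.6249 -0.253   0.3291] rot [ 0.01   3.112 -0.126] F [-0.1  0.5 -0.4] op 0.047 q6 -2.04
jaw 89.6 tz [ 0.027 -0.081 -0.996]
```

Request:
step_arm --pt "0.55 0 0 0.05 0" --pt "0.55 0 0 0 0" --pt "0.55 0 0 0.05 0" --pt "0.55 0 0 0 0"

```text
t: 38.88
tool_pos: [0.6201, -0.2527, 0.4264]
tool_rot: [0.013, 3.12, -0.121]
contact_force: [-0.9, 0.1, 0.7]
opening: 0.0471
```

Run:
```python
from h import *
tz()
```

```text
t 38.88 pos [ 0.6201 -0.2527  0.4264] rot [ 0.013  3.12  -0.121] F [-0.9  0.1  0.7] op 0.0471 q6 -2.05
jaw 89.5 tz [ 0.019 -0.077 -0.997]
```

Request:
step_arm --pt "0.55 -0.02 0.03 -0.01 0" --pt "0.55 -0.02 0.03 -0.01 0" --pt "0.55 -0.02 0.03 -0.01 0" --pt "0.55 -0.02 0.02 -0.01 0" --pt "0.55 -0.02 0.02 -0.01 0" --pt "0.55 -0.01 0.01 0 0"

```text
t: 39.62
tool_pos: [0.5015, -0.1098, 0.366]
tool_rot: [0.019, 3.128, -0.116]
contact_force: [-0.4, 0.3, -0.4]
opening: 0.0469
```

Run:
```python
from h import *
tz(); shot('wrist','w30.png')
```

```text
t 39.62 pos [ 0.5015 -0.1098  0.366 ] rot [ 0.019  3.128 -0.116] F [-0.4  0.3 -0.4] op 0.0469 q6 -1.89
jaw 89.3 tz [ 0.011 -0.074 -0.997]
```

View pics/w30.png

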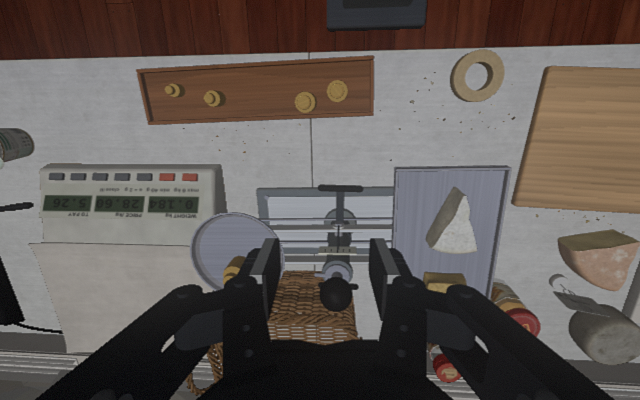

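Request:
step_arm --pt "0.55 0.0 0 -0.02 0" --pt "0.55 0 0 -0.03 0" --pt "0.55 0 0 -0.03 0" --pt "0.55 0 0 -0.02 0" --pt "0.55 0 0 0 0"

```text
t: 40.3
tool_pos: [0.5013, -0.1116, 0.2591]
tool_rot: [0.023, 3.129, -0.116]
contact_force: [-0.1, -0.3, 0.4]
opening: 0.0472
```

Run:
```python
from h import *
tz(); p=shot('wrist','w31.png'); im=p['color'][:,:,::-1]; cv2.imwrite('pics/w31c.png',cv2.resize(im[170:310,180:500],None,fx=2.5,fy=2.5,interpolation=cv2.INTER_CUBIC)); cv2.imwrite('pics/w31d.png',cv2.resize(im[230:280,290:390],None,fx=8,fy=8,interpolation=cv2.INTER_CUBIC))
```

```text
t 40.3 pos [ 0.5013 -0.1116  0.2591] rot [ 0.023  3.129 -0.116] F [-0.1 -0.3  0.4] op 0.0472 q6 -1.88
jaw 89.1 tz [ 0.01  -0.074 -0.997]
```

View pics/w31c.png

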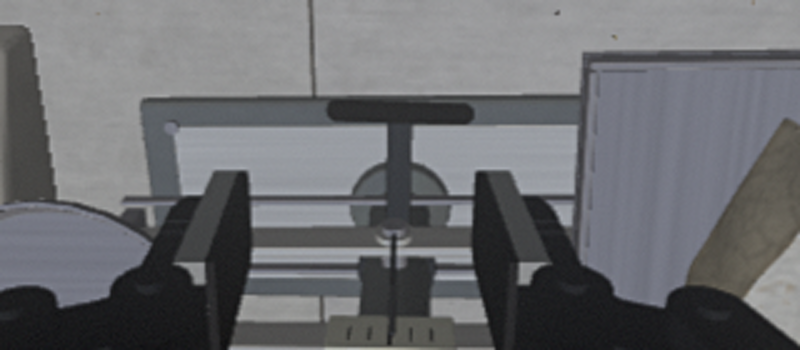

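View pics/w31d.png

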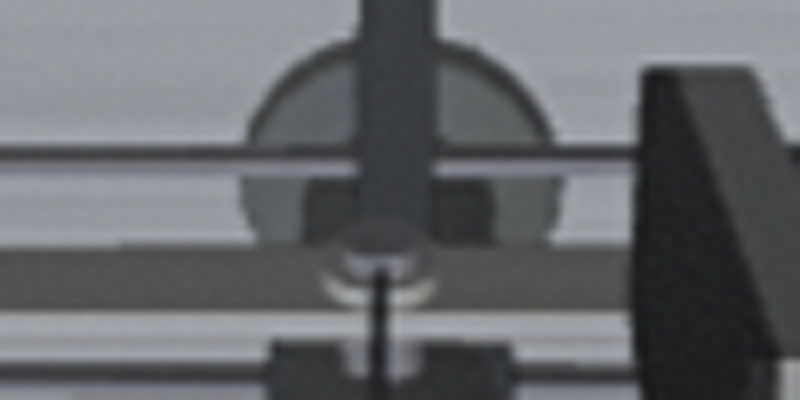

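Run:
```python
import cv2
im=cv2.imread('pics/w31.png'); cv2.imwrite('pics/w31e.png',cv2.resize(im[255:345,280:400],None,fx=6.5,fy=6.5,interpolation=cv2.INTER_CUBIC))
```

```text
(no output)
```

View pics/w31e.png

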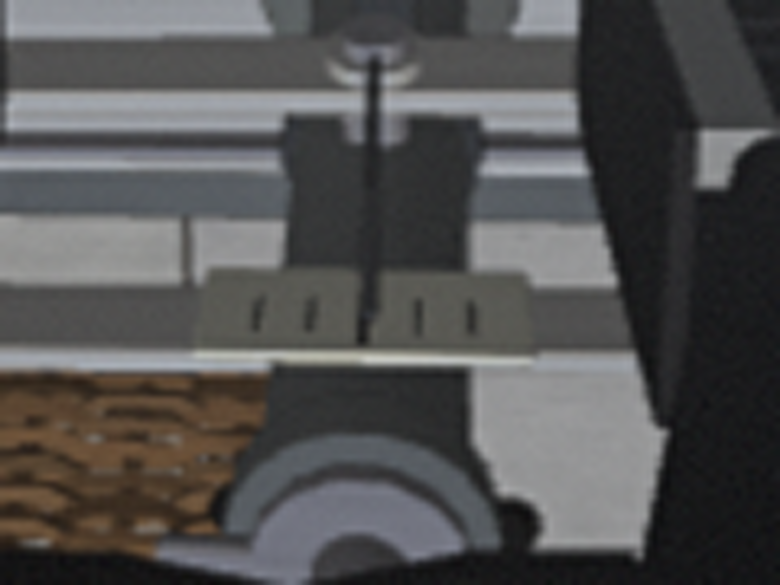

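Run:
```python
import cv2
im=cv2.imread('pics/w21.png'); cv2.imwrite('pics/w21e.png',cv2.resize(im[140:210,270:390],None,fx=6.5,fy=6.5,interpolation=cv2.INTER_CUBIC))
im=cv2.imread('pics/w27.png'); cv2.imwrite('pics/w27e.png',cv2.resize(im[120:210,490:630],None,fx=5,fy=5,interpolation=cv2.INTER_CUBIC))
```

```text
(no output)
```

View pics/w21e.png

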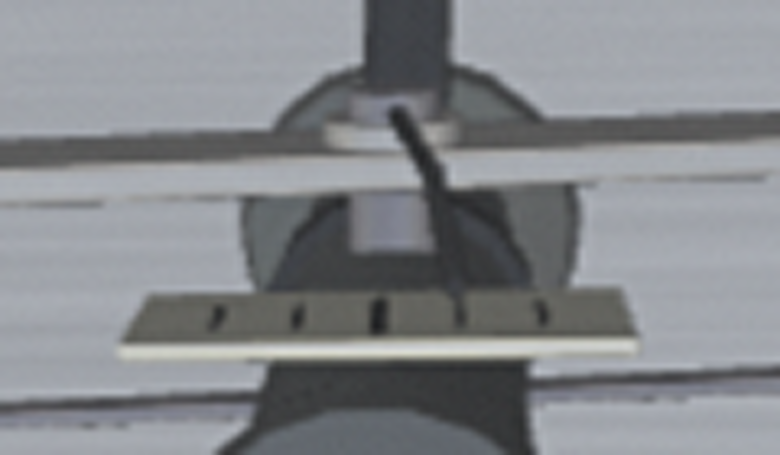

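Request:
step_arm --pt "0.55 0.015 -0.003 -0.015 0" --pt "0.55 0.02 0 -0.02 0" --pt "0.55 0.01 0 -0.01 0" --pt "0.55 0 0 0 0"

```text
t: 40.85
tool_pos: [0.5508, -0.1169, 0.2188]
tool_rot: [0.025, 3.12, -0.121]
contact_force: [0.6, 0.5, 0.1]
opening: 0.0469
```

Run:
```python
from h import *
tz(); p=shot('wrist','w32.png'); im=p['color'][:,:,::-1]; cv2.imwrite('pics/w32e.png',cv2.resize(im[240:340,260:400],None,fx=5.6,fy=5.6,interpolation=cv2.INTER_CUBIC))
```

```text
t 40.85 pos [ 0.5508 -0.1169  0.2188] rot [ 0.025  3.12  -0.121] F [0.6 0.5 0.1] op 0.0469 q6 -1.85
jaw 89.0 tz [ 0.018 -0.078 -0.997]
```

View pics/w32e.png

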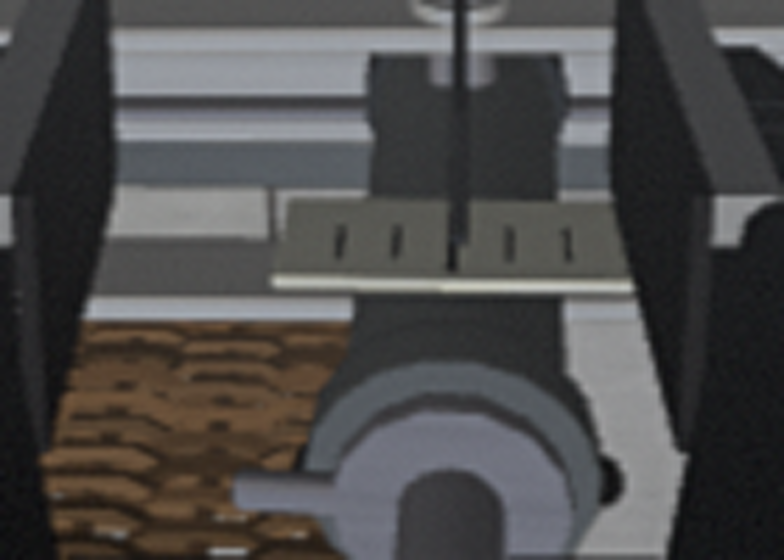

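Run:
```python
from h import *
ims=[ctrl.get_image('wrist')['color'].astype(float).mean(2) for _ in range(6)]
a=np.mean(ims,0); b=cv2.resize(a[270:292,300:375].astype(np.float32),None,fx=10,fy=22,interpolation=cv2.INTER_CUBIC)
cv2.imwrite('pics/w33.png',np.clip((b-20)*2,0,255))
for r in range(274,290): print(r,a[r,312:366].round().astype(int).tolist())
```

```text
274 [112, 110, 113, 113, 113, 113, 112, 113, 114, 114, 115, 114, 114, 99, 66, 64, 65, 65, 65, 63, 62, 61, 61, 60, 59, 60, 60, 58, 49, 42, 41, 44, 57, 55, 54, 53, 52, 51, 51, 50, 49, 50, 48, 48, 46, 45, 46, 82, 131, 134, 132, 135, 138, 138]
275 [87, 84, 86, 86, 86, 85, 86, 86, 86, 86, 86, 86, 88, 86, 82, 84, 84, 84, 85, 84, 85, 84, 84, 84, 84, 84, 86, 82, 66, 43, 39, 57, 87, 86, 85, 86, 85, 85, 85, 85, 84, 84, 84, 83, 83, 83, 82, 85, 96, 96, 95, 96, 98, 98]
276 [82, 82, 83, 82, 84, 84, 83, 83, 84, 84, 84, 83, 84, 85, 85, 85, 86, 86, 86, 86, 86, 86, 86, 87, 86, 86, 87, 85, 66, 42, 39, 58, 88, 88, 86, 86, 86, 86, 86, 87, 87, 87, 86, 86, 87, 87, 86, 84, 85, 84, 84, 84, 84, 84]
277 [83, 84, 85, 84, 84, 84, 85, 86, 85, 85, 85, 84, 85, 85, 85, 85, 86, 86, 86, 86, 85, 85, 86, 86, 85, 85, 86, 83, 64, 42, 39, 56, 87, 86, 85, 85, 86, 86, 85, 86, 86, 85, 84, 86, 86, 86, 85, 85, 84, 85, 85, 84, 85, 85]
278 [84, 84, 85, 85, 85, 85, 85, 86, 86, 84, 86, 86, 85, 85, 85, 86, 86, 86, 86, 85, 86, 85, 85, 85, 85, 85, 86, 79, 50, 40, 40, 56, 88, 86, 86, 86, 86, 86, 86, 85, 86, 86, 86, 85, 85, 85, 85, 86, 
[... 1950 characters left out ...]
3, 82, 83, 82, 82, 82, 82, 83, 82, 82, 82, 83, 82, 82, 82, 82]
288 [140, 138, 136, 134, 133, 132, 131, 128, 127, 125, 123, 122, 120, 118, 116, 115, 113, 111, 110, 109, 106, 104, 103, 101, 99, 98, 98, 97, 94, 93, 94, 92, 92, 91, 91, 90, 89, 89, 88, 87, 87, 86, 86, 85, 86, 84, 84, 84, 85, 84, 84, 84, 84, 83]
289 [181, 182, 180, 181, 180, 180, 180, 180, 180, 179, 179, 180, 178, 179, 179, 178, 177, 177, 176, 175, 174, 175, 175, 174, 173, 172, 172, 171, 172, 170, 170, 170, 169, 168, 167, 165, 165, 164, 165, 164, 164, 163, 162, 161, 160, 160, 159, 158, 156, 154, 152, 151, 150, 149][ WARN:0@8.192] global loadsave.cpp:1063 imwrite_ Unsupported depth image for selected encoder is fallbacked to CV_8U.
```

View pics/w33.png

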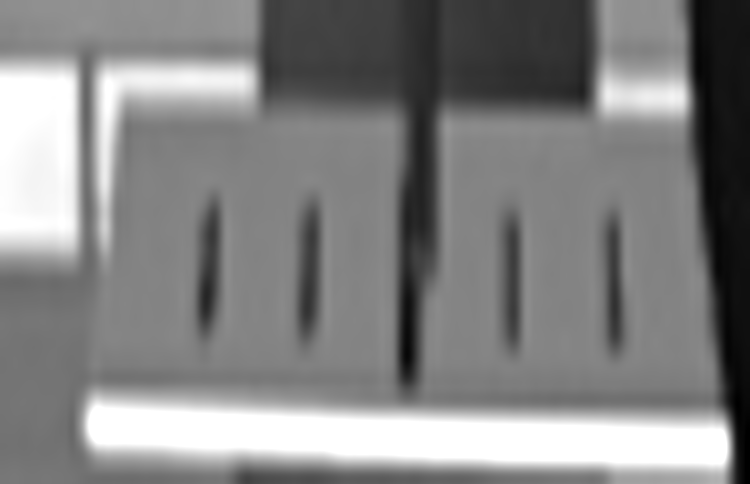

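Request:
step_arm --pt "0.55 0 0 0.02 0" --pt "0.55 -0.015 -0.015 0.02 0" --pt "0.55 -0.025 -0.024 0 0" --pt "0.55 -0.025 -0.024 0 0" --pt "0.55 -0.025 -0.024 0 0" --pt "0.55 -0.025 -0.024 0 0" --pt "0.55 -0.025 -0.024 0 0" --pt "0.55 -0.025 -0.024 0 0" --pt "0.55 -0.015 -0.014 0 0" --pt "0.55 0 0 0 0" --pt "0.55 0.04 -0.035 0.01 0" --pt "0.55 0 0 0 0" --pt "0.55 0.04 -0.035 0.01 0" --pt "0.55 0 0 0 0" --pt "0.55 0 0 0 0"

```text
t: 43.08
tool_pos: [0.449, -0.3624, 0.2993]
tool_rot: [0.019, 3.103, -0.134]
contact_force: [0.0, 0.3, 0.1]
opening: 0.0467
```

Run:
```python
from h import *
tz(); p=shot('wrist','w34.png')
print([(np.round(x['bbox']).astype(int).tolist(),round(x['p'],2)) for x in ctrl.spot_in(p,'w50_mid')[:4]])
```

```text
t 43.08 pos [ 0.449  -0.3624  0.2993] rot [ 0.019  3.103 -0.134] F [0.  0.3 0.1] op 0.0467 q6 -2.35
jaw 89.2 tz [ 0.035 -0.087 -0.996]
[([325, 113, 338, 128], 0.46)]
```

View pics/w34.png

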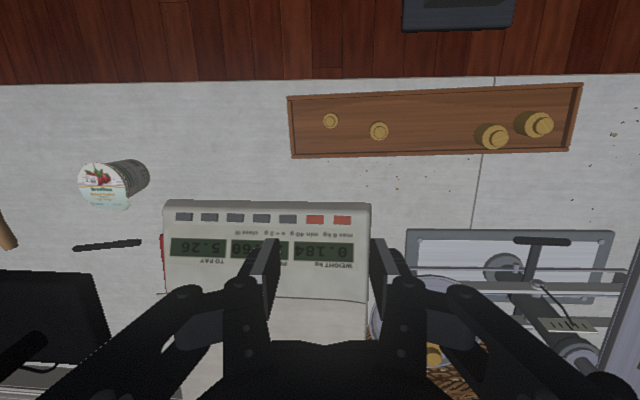

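Request:
step_arm --pt "0.55 -0.012 0.01 0 0" --pt "0.55 -0.012 0.01 0 0" --pt "0.55 -0.012 0.01 0 0" --pt "0.55 -0.012 0.01 0 0" --pt "0.55 -0.008 0.006 0 0" --pt "0.55 -0.004 0.003 0 0"

```text
t: 43.92
tool_pos: [0.3848, -0.3087, 0.3049]
tool_rot: [0.018, 3.094, -0.146]
contact_force: [-0.4, -0.1, 0.1]
opening: 0.0474
```

Run:
```python
from h import *
tz()
```

```text
t 43.92 pos [ 0.3848 -0.3087  0.3049] rot [ 0.018  3.094 -0.146] F [-0.4 -0.1  0.1] op 0.0474 q6 -2.37
jaw 89.2 tz [ 0.043 -0.095 -0.995]
```

Request:
step_arm --pt "0.55 0.045 -0.04 0.0 0" --pt "0.55 0 0 0 0" --pt "0.55 0 0 0 0"

```text
t: 44.3
tool_pos: [0.4292, -0.348, 0.3028]
tool_rot: [0.018, 3.097, -0.143]
contact_force: [-0.6, -1.0, 1.0]
opening: 0.0469
```

Run:
```python
from h import *
tz()
```

```text
t 44.3 pos [ 0.4292 -0.348   0.3028] rot [ 0.018  3.097 -0.143] F [-0.6 -1.   1. ] op 0.0469 q6 -2.36
jaw 89.2 tz [ 0.041 -0.092 -0.995]
```

Request:
step_arm --pt "0.55 -0.045 0.04 0 0" --pt "0.55 0 0 0 0" --pt "0.55 0 0 0 0"

```text
t: 44.68
tool_pos: [0.3821, -0.306, 0.3014]
tool_rot: [0.018, 3.098, -0.141]
contact_force: [0.1, 0.1, 0.3]
opening: 0.0471
```

Run:
```python
from h import *
tz()
```

```text
t 44.67 pos [ 0.3821 -0.306   0.3014] rot [ 0.018  3.098 -0.141] F [0.1 0.1 0.3] op 0.0471 q6 -2.37
jaw 89.2 tz [ 0.04  -0.091 -0.995]
```

Request:
step_arm --pt "0.55 0.012 -0.01 0 0" --pt "0.55 0.012 -0.01 0 0" --pt "0.55 0.012 -0.01 0 0" --pt "0.55 0.012 -0.01 0 0" --pt "0.55 0.008 -0.006 0 0" --pt "0.55 0.004 -0.003 0 0"

```text
t: 45.42
tool_pos: [0.4467, -0.3593, 0.3077]
tool_rot: [0.019, 3.09, -0.153]
contact_force: [0.2, 1.1, 0.8]
opening: 0.0469
```

Run:
```python
from h import *
tz()
```

```text
t 45.42 pos [ 0.4467 -0.3593  0.3077] rot [ 0.019  3.09  -0.153] F [0.2 1.1 0.8] op 0.0469 q6 -2.35
jaw 89.2 tz [ 0.047 -0.099 -0.994]
```

Run:
```python
from h import *
p=shot('wrist','w35.png'); im=p['color'][:,:,::-1]
b=ctrl.spot_in(p,'w50_mid')[:2]; print(b)
cv2.imwrite('pics/w35c.png',cv2.resize(im[70:170,270:410],None,fx=5,fy=5,interpolation=cv2.INTER_CUBIC))
```

```text
[{'bbox': [324.3, 112.6, 337.9, 129.1], 'p': 0.47}]
```

View pics/w35c.png

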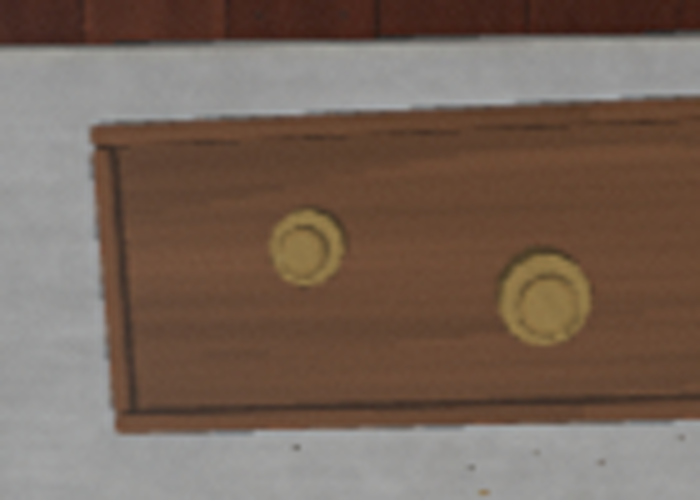

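Run:
```python
from h import *
p=shot('wrist')
print(ray(p,270+305/5,70+252/5,.039).round(4),ray(p,270+308/5,70+246/5,.024).round(4)); tz()
```

```text
[ 0.4054 -0.3754  0.039 ] [ 0.4053 -0.3757  0.024 ]
t 45.58 pos [ 0.4462 -0.3589  0.3074] rot [ 0.019  3.09  -0.152] F [-1.3 -0.1  0.4] op 0.0472 q6 -2.35
jaw 89.2 tz [ 0.047 -0.098 -0.994]
```

Request:
step_arm --pt "0.55 -0.04 -0.018 -0.04 0" --pt "0.55 0 0 0 0" --pt "0.55 0 0 -0.06 0" --pt "0.55 0 0 0 0" --pt "0.55 0 0 -0.06 0" --pt "0.55 0 0 0 0" --pt "0.55 0 0 -0.06 0" --pt "0.55 0 0 0 0" --pt "0.55 0 0 0 0"

```text
t: 46.7
tool_pos: [0.4182, -0.3883, 0.1199]
tool_rot: [0.015, 3.061, -0.196]
contact_force: [0.6, -0.8, 1.7]
opening: 0.047
```

Run:
```python
from h import *
tz(); p=shot('wrist','w36.png')
```

```text
t 46.7 pos [ 0.4182 -0.3883  0.1199] rot [ 0.015  3.061 -0.196] F [ 0.6 -0.8  1.7] op 0.047 q6 -2.42
jaw 89.2 tz [ 0.074 -0.128 -0.989]
```

View pics/w36.png

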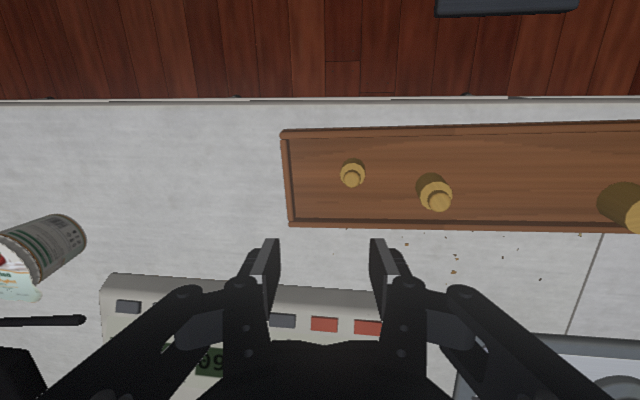

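Request:
step_arm --pt "0.55 0 0 0.0625 0" --pt "0.55 0 0 0 0" --pt "0.55 0 0 0.0625 0" --pt "0.55 0 0 0 0" --pt "0.55 0 0 0.0625 0" --pt "0.55 0 0 0 0"

```text
t: 47.5
tool_pos: [0.4213, -0.3916, 0.3023]
tool_rot: [0.015, 3.041, -0.227]
contact_force: [0.5, -0.0, 0.6]
opening: 0.0467
```

Run:
```python
from h import *
tz(); o=ctrl.get_obs(); print(np.round(o['q'],3))
```

```text
t 47.5 pos [ 0.4213 -0.3916  0.3023] rot [ 0.015  3.041 -0.227] F [ 0.5 -0.   0.6] op 0.0467 q6 -2.42
jaw 89.0 tz [ 0.091 -0.148 -0.985]
[-0.865 -0.211  1.752 -0.027  1.428 -2.425]
```

Request:
step_arm --pt "0.55 0 0 0.06 0" --pt "0.55 0 0 0 0" --pt "0.55 0 0 0 0"

```text
t: 47.88
tool_pos: [0.4206, -0.3906, 0.357]
tool_rot: [0.015, 3.04, -0.227]
contact_force: [-0.4, 0.3, -1.1]
opening: 0.0467
```

Request:
step_arm --pt "0.55 0.045 -0.04 0 0" --pt "0.55 0 0 0 0" --pt "0.55 0 0 0 0"

```text
t: 48.25
tool_pos: [0.466, -0.4307, 0.3533]
tool_rot: [0.015, 3.044, -0.222]
contact_force: [0.0, -0.6, 0.1]
opening: 0.0468
```

Request:
step_arm --pt "0.55 0 0 -0.06 0" --pt "0.55 0 0 0 0" --pt "0.55 0 0 0 0"

```text
t: 48.62
tool_pos: [0.4652, -0.43, 0.2966]
tool_rot: [0.015, 3.04, -0.228]
contact_force: [0.0, -0.3, 1.2]
opening: 0.0473
```

Request:
step_arm --pt "0.55 -0.045 0.04 0 0" --pt "0.55 0 0 0 0" --pt "0.55 0 0 0 0"

```text
t: 49.0
tool_pos: [0.4209, -0.3914, 0.305]
tool_rot: [0.015, 3.032, -0.24]
contact_force: [0.0, 1.1, 0.5]
opening: 0.0471
```

Request:
step_arm --pt "0.55 0.04 0.045 0 0" --pt "0.55 0 0 0 0" --pt "0.55 0 0 0 0"

```text
t: 49.38
tool_pos: [0.465, -0.3493, 0.3138]
tool_rot: [0.018, 3.021, -0.254]
contact_force: [0.5, -0.3, 0.5]
opening: 0.0471
```

Request:
step_arm --pt "0.55 0 0 0 -10.6" --pt "0.55 0 0 0 -10.6" --pt "0.55 0 0 0 -10.6" --pt "0.55 0 0 0 -10.6" --pt "0.55 0 0 0 -10.6" --pt "0.55 0 0 0 -10.6" --pt "0.55 0 0 0 -10.6" --pt "0.55 0 0 0 -10.6" --pt "0.55 0 0 0 -10.6" --pt "0.55 0 0 0 -10.6" --pt "0.55 0 0 0 -10.6" --pt "0.55 0 0 0 -10.6" --pt "0.55 0 0 0 -10.6" --pt "0.55 0 0 0 -10.6" --pt "0.55 0 0 0 -10.6" --pt "0.55 0 0 0 -10.6" --pt "0.55 0 0 0 -10.6" --pt "0.55 0 0 0 0"

```text
t: 51.62
tool_pos: [0.4621, -0.3754, 0.3277]
tool_rot: [-2.973, 0.096, 0.172]
contact_force: [0.6, 0.2, 0.3]
opening: 0.0469
```

Run:
```python
from h import *
tz(); o=ctrl.get_obs(); print(np.round(o['q'],3))
```

```text
t 51.62 pos [ 0.4621 -0.3754  0.3277] rot [-2.973  0.096  0.172] F [0.6 0.2 0.3] op 0.0469 q6 0.82
jaw -94.3 tz [-0.109  0.165 -0.98 ]
[-0.823  0.07   1.445  0.034  1.823  0.818]
```

Request:
step_arm --pt "0.55 -0.012 0.01 0 0" --pt "0.55 -0.012 0.01 0 0" --pt "0.55 -0.012 0.01 0 0" --pt "0.55 0.012 -0.01 0 0" --pt "0.55 0.012 -0.01 0 0" --pt "0.55 0.012 -0.01 0 0" --pt "0.55 0 0 0 0"

```text
t: 52.5
tool_pos: [0.4615, -0.3749, 0.3286]
tool_rot: [-2.975, 0.084, 0.171]
contact_force: [0.5, 0.2, 0.8]
opening: 0.047
```

Run:
```python
from h import *
tz(); o=ctrl.get_obs(); print(np.round(o['q'],3))
```

```text
t 52.5 pos [ 0.4615 -0.3749  0.3286] rot [-2.975  0.084  0.171] F [0.5 0.2 0.8] op 0.047 q6 0.81
jaw -93.8 tz [-0.109  0.163 -0.981]
[-0.822  0.067  1.447  0.032  1.822  0.81 ]
```

Request:
step_arm --pt "0.55 0 0 -0.0625 0" --pt "0.55 0 0 0 0" --pt "0.55 0 0 -0.0625 0" --pt "0.55 0 0 0 0" --pt "0.55 0 0 -0.0625 0" --pt "0.55 0 0 0 0" --pt "0.55 0 0 0 0"

```text
t: 53.38
tool_pos: [0.4698, -0.3831, 0.172]
tool_rot: [-2.994, 0.081, 0.145]
contact_force: [0.1, -0.2, 0.2]
opening: 0.0467
```

Run:
```python
from h import *
tz()
```

```text
t 53.38 pos [ 0.4698 -0.3831  0.172 ] rot [-2.994  0.081  0.145] F [ 0.1 -0.2  0.2] op 0.0467 q6 0.8
jaw -93.5 tz [-0.092  0.145 -0.985]
```

Request:
step_arm --pt "0.55 0 0 0.0625 0" --pt "0.55 0 0 0 0" --pt "0.55 0 0 0.0625 0" --pt "0.55 0 0 0 0" --pt "0.55 0 0 0.0625 0" --pt "0.55 0 0 0 0" --pt "0.55 0 0 0 0"

```text
t: 54.25
tool_pos: [0.4737, -0.3871, 0.3602]
tool_rot: [-3.022, 0.081, 0.107]
contact_force: [0.2, -0.6, -0.5]
opening: 0.0472
```

Run:
```python
from h import *
tz()
```

```text
t 54.25 pos [ 0.4737 -0.3871  0.3602] rot [-3.022  0.081  0.107] F [ 0.2 -0.6 -0.5] op 0.0472 q6 0.81
jaw -93.3 tz [-0.067  0.118 -0.991]
```

Request:
step_arm --pt "0.55 0 0 -0.0625 0" --pt "0.55 0 0 0 0" --pt "0.55 0 0 -0.0625 0" --pt "0.55 0 0 0 0" --pt "0.55 0 0 -0.0625 0" --pt "0.55 0 0 0 0" --pt "0.55 0 0 0.0625 0" --pt "0.55 0 0 0 0" --pt "0.55 0 0 0.0625 0" --pt "0.55 0 0 0 0" --pt "0.55 -0.03 0 0 0" --pt "0.55 0 0 0 0" --pt "0.55 -0.03 0 0 0" --pt "0.55 0 0 0 3" --pt "0.55 0 0 0 0"

```text
t: 56.12
tool_pos: [0.4278, -0.402, 0.3625]
tool_rot: [-3.086, -0.004, 0.019]
contact_force: [-0.3, 0.0, -0.6]
opening: 0.0474
```

Run:
```python
from h import *
tz()
```

```text
t 56.12 pos [ 0.4278 -0.402   0.3625] rot [-3.086 -0.004  0.019] F [-0.3  0.  -0.6] op 0.0474 q6 0.68
jaw -89.9 tz [-0.013  0.056 -0.998]
```

Request:
step_arm --pt "0.55 -0.011 0.013 -0.02 0" --pt "0.55 -0.011 0.013 -0.03 0" --pt "0.55 0 0 -0.035 0" --pt "0.55 0 0 -0.035 0" --pt "0.55 0 0 -0.035 0" --pt "0.55 0 0 -0.035 0" --pt "0.55 0 0 -0.025 0" --pt "0.55 0 0 -0.01 0" --pt "0.55 0 0 0 0"

```text
t: 57.25
tool_pos: [0.4131, -0.379, 0.1455]
tool_rot: [-3.101, 0.001, -0.003]
contact_force: [0.0, 0.5, -0.3]
opening: 0.0468
```

Run:
```python
from h import *
tz(); shot('wrist','w37.png')
```

```text
t 57.25 pos [ 0.4131 -0.379   0.1455] rot [-3.101e+00  1.000e-03 -3.000e-03] F [ 0.   0.5 -0.3] op 0.0468 q6 0.68
jaw -90.0 tz [ 0.002  0.04  -0.999]
```

View pics/w37.png

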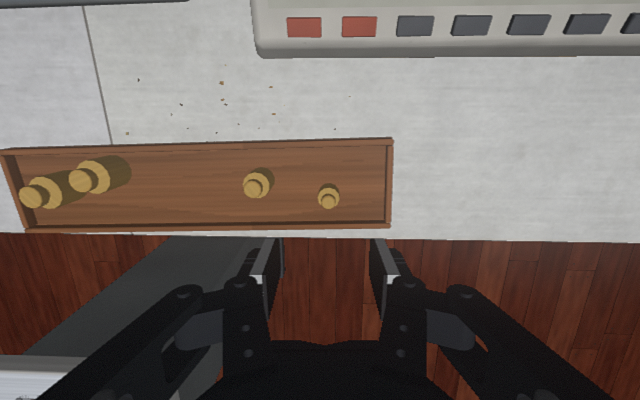

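Request:
step_arm --pt "0.55 -0.004 0.002 -0.025 0" --pt "0.55 -0.003 0.002 -0.03 0" --pt "0.55 0 0 -0.03 0" --pt "0.55 0 0 -0.02 0" --pt "0.55 0 0 0 0"

```text
t: 57.92
tool_pos: [0.4115, -0.3812, 0.0496]
tool_rot: [-3.116, 0.002, -0.023]
contact_force: [0.2, 0.6, 0.5]
opening: 0.0472
```

Run:
```python
from h import *
tz(); shot('wrist','w38.png')
```

```text
t 57.92 pos [ 0.4115 -0.3812  0.0496] rot [-3.116e+00  2.000e-03 -2.300e-02] F [0.2 0.6 0.5] op 0.0472 q6 0.67
jaw -90.1 tz [ 0.015  0.025 -1.   ]
```

View pics/w38.png

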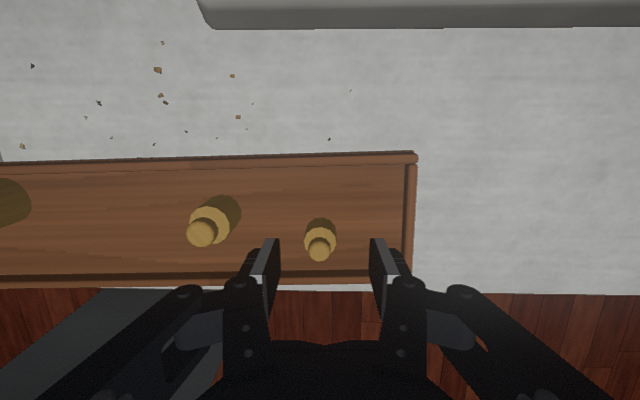

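Request:
step_arm --pt "0.55 -0.004 0.003 -0.01 0" --pt "0.55 -0.003 0.003 -0.015 0" --pt "0.55 0 0 -0.01 0" --pt "0.55 0 0 0 0"

```text
t: 58.48
tool_pos: [0.4062, -0.3774, 0.0173]
tool_rot: [-3.123, 0.002, -0.031]
contact_force: [0.5, 0.6, 0.7]
opening: 0.0471
```

Run:
```python
from h import *
tz(); shot('wrist','w39.png')
```

```text
t 58.48 pos [ 0.4062 -0.3774  0.0173] rot [-3.123e+00  2.000e-03 -3.100e-02] F [0.5 0.6 0.7] op 0.0471 q6 0.66
jaw -90.1 tz [ 0.02   0.019 -1.   ]
```

View pics/w39.png

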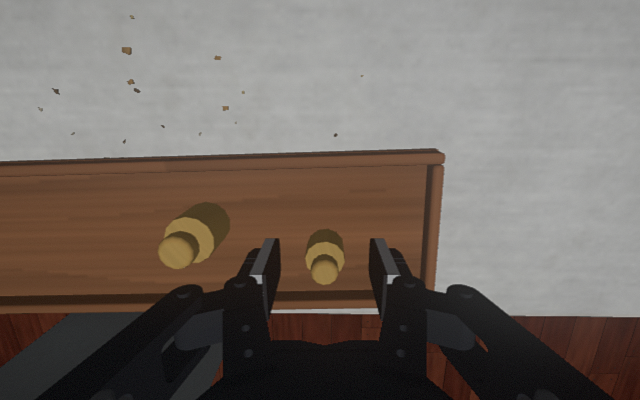

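Request:
step_arm --pt "0.5 0 0.001 -0.006 0" --pt "0.05 0 0 0 0" --pt "0.05 0 0 0 0" --pt "0.05 0 0 0 0" --pt "0.05 0 0 0 0" --pt "0.05 0 0 0.01 0" --pt "0.05 0 0 0.03 0" --pt "0.05 0 0 0.035 0" --pt "0.05 0 0 0.035 0" --pt "0.05 0 0 0.035 0" --pt "0.05 0 0 0.035 0" --pt "0.05 0 0 0.025 0" --pt "0.05 0 0 0 0" --newtons 30

```text
t: 60.15
tool_pos: [0.4061, -0.3762, 0.2284]
tool_rot: [-3.127, 0.002, -0.037]
contact_force: [0.6, 1.0, -0.4]
opening: 0.0195
```

Run:
```python
from h import *
tz(); shot('wrist','w40.png')
```

```text
t 60.15 pos [ 0.4061 -0.3762  0.2284] rot [-3.127e+00  2.000e-03 -3.700e-02] F [ 0.6  1.  -0.4] op 0.0195 q6 0.67
jaw -90.1 tz [ 0.024  0.014 -1.   ]
```

View pics/w40.png

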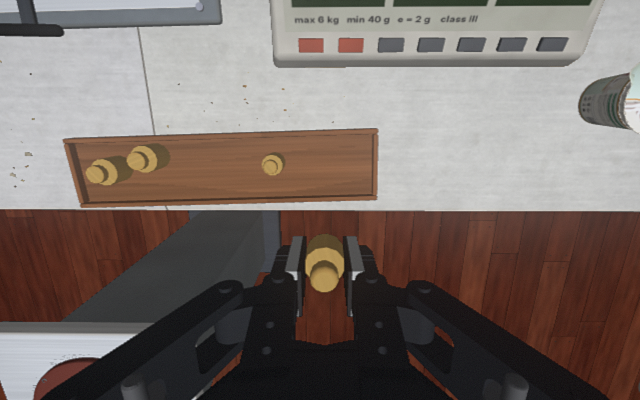

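Request:
step_arm --pt "0.05 0 0.015 0 0" --pt "0.05 0.004 0.03 0 0" --pt "0.05 0.004 0.03 0 0" --pt "0.05 0.004 0.03 0 0" --pt "0.05 0.004 0.03 0 0" --pt "0.05 0.004 0.03 0 0" --pt "0.05 0.004 0.03 0 0" --pt "0.05 0.004 0.03 0 0" --pt "0.05 0.004 0.015 0 0" --pt "0.05 0 0 0 0" --pt "0.05 0 0 0 0"

```text
t: 61.58
tool_pos: [0.429, -0.1168, 0.2069]
tool_rot: [-3.105, -0.0, 0.003]
contact_force: [0.3, -0.9, -0.8]
opening: 0.0195
```

Run:
```python
from h import *
tz(); shot('wrist','w41.png')
```

```text
t 61.58 pos [ 0.429  -0.1168  0.2069] rot [-3.105e+00 -0.000e+00  3.000e-03] F [ 0.3 -0.9 -0.8] op 0.0195 q6 1.11
jaw -90.0 tz [-0.002  0.037 -0.999]
```

View pics/w41.png

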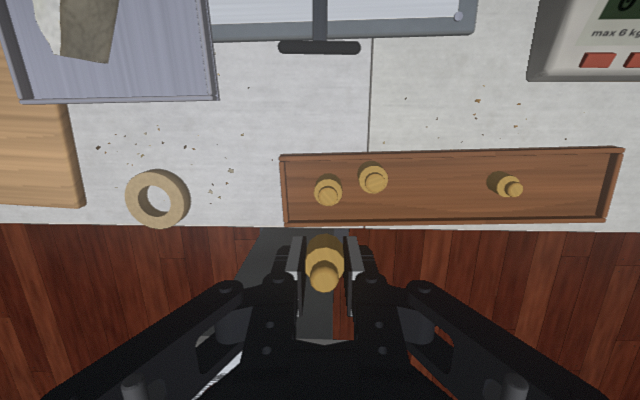

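Request:
step_arm --pt "0.05 0.02 0 0 0" --pt "0.05 0.03 0 0 0" --pt "0.05 0.03 0 0 0" --pt "0.05 0.015 0 0 0" --pt "0.05 0 0 0 0" --pt "0.05 0 0 0 0"

```text
t: 62.38
tool_pos: [0.5261, -0.1227, 0.2065]
tool_rot: [-3.106, 0.014, 0.005]
contact_force: [-0.6, 0.2, -0.2]
opening: 0.0193
```

Run:
```python
from h import *
tz(); 
ims=[ctrl.get_image('wrist')['color'].astype(float) for _ in range(4)]
a=np.mean(ims,0); np.save('a42.npy',a.mean(2)); cv2.imwrite('pics/w42.png',a[:,:,::-1].astype(np.uint8)); tz()
```

```text
t 62.38 pos [ 0.5261 -0.1227  0.2065] rot [-3.106  0.014  0.005] F [-0.6  0.2 -0.2] op 0.0193 q6 1.19
jaw -90.5 tz [-0.003  0.035 -0.999]
t 62.58 pos [ 0.5261 -0.1223  0.2068] rot [-3.106  0.014  0.004] F [0.  0.7 0.3] op 0.0194 q6 1.19
jaw -90.5 tz [-0.002  0.035 -0.999]
```

View pics/w42.png

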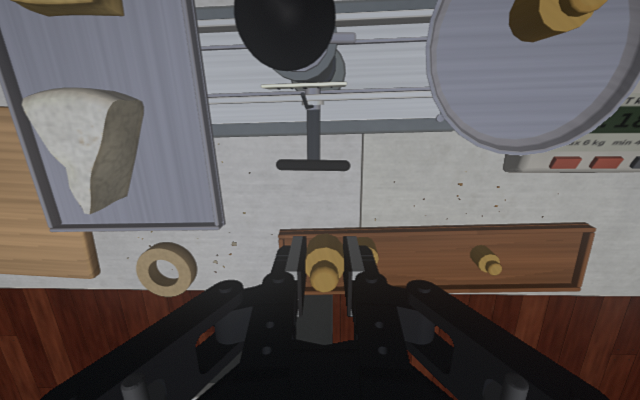

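Request:
step_arm --pt "0.05 -0.02 0.005 0 0" --pt "0.05 -0.02 0.005 0 0" --pt "0.05 0 0 0 0" --pt "0.05 0 0 0 0"

```text
t: 63.08
tool_pos: [0.4848, -0.1122, 0.2074]
tool_rot: [-3.107, 0.014, 0.0]
contact_force: [-0.5, 0.2, 0.3]
opening: 0.0192
```

Run:
```python
from h import *
tz(); 
ims=[ctrl.get_image('wrist')['color'].astype(float) for _ in range(6)]
a=np.mean(ims,0); np.save('a43.npy',a.mean(2)); cv2.imwrite('pics/w43.png',cv2.resize(a[0:90,240:380,::-1].astype(np.uint8),None,fx=5.6,fy=5.6,interpolation=cv2.INTER_CUBIC)); tz()
```

```text
t 63.08 pos [ 0.4848 -0.1122  0.2074] rot [-3.107  0.014  0.   ] F [-0.5  0.2  0.3] op 0.0192 q6 1.18
jaw -90.5 tz [-0.     0.034 -0.999]
t 63.38 pos [ 0.4848 -0.1122  0.2071] rot [-3.107e+00  1.400e-02  2.000e-03] F [-0.3  0.4 -1. ] op 0.0192 q6 1.18
jaw -90.5 tz [-0.001  0.035 -0.999]
```

View pics/w43.png

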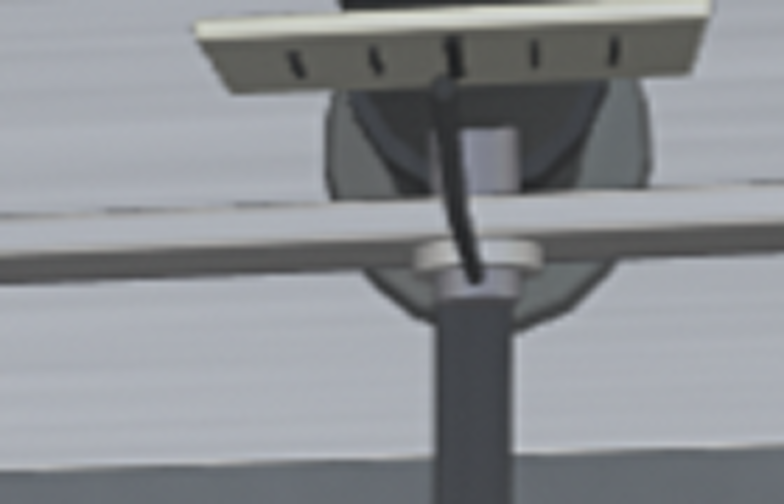

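```bash
cat > tri.py <<'E'
from h import *
p0=shot('wrist'); T=np.array(p0['T_tool_cam']); K=np.array(p0['camera_matrix'])
def cam(pos,rv):
    Rt=Rn.from_rotvec(rv).as_matrix(); R=(Rt@T[:3,:3]).T; c=Rt@T[:3,3]+np.array(pos); return R,-R@c
def tri(obs):
    A=[]
    for (R,t),(u,v) in obs:
        P=K@np.c_[R,t]; A+= [u*P[2]-P[0], v*P[2]-P[1]]
    X=np.linalg.svd(np.array(A))[2][-1]; X=X[:3]/X[3]
    e=[]
    for (R,t),(u,v) in obs:
        x=K@(R@X+t); e.append((x[:2]/x[2]-[u,v]).round(1))
    return X,e
E
python3 - <<'E'
from tri import *
A=cam([0.5508,-0.1169,0.2188],[0.025,3.12,-0.121]); B=cam([.4848,-.1122,.2073],[-3.107,.014,.001])
f=lambda x,y:(240+x/5.6-.4,y/5.6-.4)
for n,a,b in [('mark-y',(330.2,282),f(534,53)),('centre',(340.4,282.5),f(455,56)),('mark+y',(350.6,282.5),f(375,60)),('tip',(341.6,281.5),f(440,82)),]:
    print(n,tri([(A,a),(B,b)]))
E
```

```text
mark-y (array([ 0.61403655, -0.1180326 ,  0.15313012]), [array([0.8, 0.1]), array([1.1, 0.1])])
centre (array([ 0.6137604 , -0.10978301,  0.15378261]), [array([0.7, 0.1]), array([1. , 0.1])])
mark+y (array([ 0.61359425, -0.10150184,  0.15362755]), [array([0.8, 0.2]), array([1.1, 0.1])])
tip (array([ 0.61055298, -0.1085506 ,  0.15707693]), [array([0.9, 0.2]), array([1.3, 0.2])])
```

Run:
```python
from tri import *
C=cam([.6361,-.1103,.1993],[-.009,-3.128,.071])
A=cam([0.5508,-0.1169,0.2188],[0.025,3.12,-0.121]); B=cam([.4848,-.1122,.2073],[-3.107,.014,.001])
def rayx(M,uv,x):
    R,t=M; c=-R.T@t; d=R.T@np.linalg.inv(K)@np.array([*uv,1.]); return c+d*(x-c[0])/d[0]
g=lambda x,y:(270+x/6.5-.4,140+y/6.5-.4)
for n,x,y,X in [('m-',298,318,.6138),('c',378,315,.6138),('m+',460,315,.6138),('tip',458,322,.6106),('tip',457,312,.6106),('ptr',440,220,.6106),('piv',398,112,.6106)]: print(n,rayx(C,g(x,y),X).round(4))
f=lambda x,y:(240+x/5.6-.4,y/5.6-.4)
print('A piv',rayx(A,(260+460/5.6-.4,240+20/5.6),.6106).round(4),'B piv',rayx(B,f(477,280),.6106).round(4),'B tip',rayx(B,f(440,82),.6106).round(4),'A tip',rayx(A,(341.6,281.5),.6106).round(4))
b=np.load('a43.npy')
for r in range(4,20): print(r,b[r,308:336].round().astype(int).tolist())
```

```text
m- [ 0.6138 -0.1189  0.148 ]
c [ 0.6138 -0.1106  0.1466]
m+ [ 0.6138 -0.1019  0.1464]
tip [ 0.6106 -0.1023  0.161 ]
tip [ 0.6106 -0.1023  0.1572]
ptr [ 0.6106 -0.1042  0.1141]
piv [ 0.6106 -0.1112  0.0315]
A piv [ 0.6106 -0.1105  0.0923] B piv [ 0.6106 -0.1078  0.0417] B tip [ 0.6106 -0.1078  0.1573] A tip [ 0.6106 -0.1093  0.1568]
4 [192, 191, 189, 190, 188, 187, 186, 184, 184, 184, 183, 183, 182, 180, 178, 174, 173, 170, 167, 164, 160, 156, 151, 147, 143, 140, 135, 130]
5 [149, 146, 141, 136, 133, 126, 121, 117, 114, 112, 110, 109, 107, 104, 103, 101, 99, 99, 98, 96, 96, 95, 95, 96, 95, 95, 94, 92]
6 [97, 96, 96, 95, 92, 92, 90, 90, 90, 88, 86, 73, 60, 62, 73, 87, 87, 88, 87, 87, 87, 88, 88, 88, 88, 90, 89, 87]
7 [90, 89, 89, 90, 90, 90, 90, 90, 89, 92, 86, 64, 44, 50, 72, 91, 91, 90, 91, 91, 90, 90, 91, 91, 91, 90, 79, 65]
8 [92, 92, 91, 91, 92, 91, 91, 91, 91, 92, 86, 57, 36, 42, 69, 93, 92, 91, 92, 91, 91, 91, 91, 91, 91, 90, 76, 54]
9 [93, 93, 91, 91, 92, 91, 92, 92, 92, 92, 89, 69, 37, 38, 64, 93, 93, 91, 92, 91, 91, 92, 91, 92, 92, 90, 75, 48]
10 [91, 94, 93, 92, 93, 92, 91, 
[... 427 characters left out ...]
 91]
14 [93, 94, 93, 93, 93, 93, 93, 93, 87, 71, 66, 67, 61, 67, 88, 93, 93, 92, 92, 90, 90, 90, 90, 89, 87, 85, 84, 83]
15 [89, 86, 84, 81, 81, 81, 79, 76, 72, 64, 66, 68, 65, 65, 69, 69, 67, 67, 66, 64, 64, 64, 63, 64, 63, 63, 62, 64]
16 [59, 59, 57, 57, 57, 57, 57, 57, 58, 59, 66, 67, 63, 57, 58, 58, 58, 58, 58, 58, 59, 59, 60, 59, 60, 59, 60, 61]
17 [53, 53, 52, 54, 54, 54, 54, 56, 52, 52, 59, 62, 57, 53, 57, 59, 58, 58, 59, 59, 60, 61, 60, 61, 60, 62, 62, 62]
18 [54, 55, 55, 56, 55, 55, 56, 56, 54, 49, 51, 52, 52, 53, 58, 59, 59, 60, 60, 61, 61, 61, 61, 61, 62, 61, 62, 62]
19 [55, 55, 56, 56, 56, 55, 55, 57, 54, 50, 49, 52, 52, 53, 59, 60, 60, 61, 60, 60, 61, 61, 61, 61, 62, 61, 62, 63]
```

Run:
```python
from tri import *
C=cam([.6361,-.1103,.1993],[-.009,-3.128,.071])
A=cam([0.5508,-0.1169,0.2188],[0.025,3.12,-0.121]); B=cam([.4848,-.1122,.2073],[-3.107,.014,.001])
def rayx(M,uv,x):
    R,t=M; c=-R.T@t; d=R.T@np.linalg.inv(K)@np.array([*uv,1.]); return c+d*(x-c[0])/d[0]
for gap in (.002,.0032,.0045):
  a=[rayx(A,(u,v),.6138) for u,v in [(330.2,282),(340.4,284),(350.6,282)]]; ta=rayx(A,(341.6,281),.6138-gap)
  b=[rayx(B,(u,v),.6138) for u,v in [(335.0,9.5),(320.72,10),(306.6,9)]]; tb=rayx(B,(319.07,14),.6138-gap)
  print(gap,'A',(a[2][1]-a[0][1])/2*1e3,(ta[1]-(a[0][1]+a[2][1])/2)*1e3,(ta[1]-a[1][1])*1e3,ta[2],'B',(b[2][1]-b[0][1])/2*1e3,(tb[1]-b[1][1])*1e3,tb[2])
print(tri([(A,(340.4,284)),(B,(320.72,10))])[0],tri([(A,(341.6,281.5)),(B,(319.07,14))]))
```

```text
0.002 A 8.277597583651305 1.0131408313818757 0.9360506974954996 0.1543766999690649 B 8.164839948422445 0.9980603133278448 0.15303881703557576
0.0032 A 8.277597583651305 1.0494350554106635 0.9723449215242874 0.1561243864246177 B 8.164839948422445 0.7761379977587746 0.15772614289791578
0.0045 A 8.277597583651305 1.0887537981085078 1.0116636642221315 0.15801771341813328 B 8.164839948422445 0.5357221558922876 0.1628040792487841
[ 0.6125918  -0.10977448  0.15745669] (array([ 0.6108163 , -0.10880159,  0.15662204]), [array([0.6, 0.1]), array([0.9, 0.1])])
```

Request:
step_arm --pt "0.05 0 0 -0.025 0" --pt "0.05 0 0 -0.025 0" --pt "0.05 0 0 -0.01 0" --pt "0.05 0 0 0 0" --pt "0.05 0 0 0 0"

```text
t: 64.15
tool_pos: [0.486, -0.1126, 0.1476]
tool_rot: [-3.108, 0.014, -0.003]
contact_force: [-0.8, 0.1, -0.6]
opening: 0.0195
```

Run:
```python
from h import *
tz(); 
ims=[ctrl.get_image('wrist')['color'].astype(float) for _ in range(6)]
a=np.mean(ims,0); np.save('a44.npy',a.mean(2)); cv2.imwrite('pics/w44f.png',a[:,:,::-1].astype(np.uint8)); o=ctrl.get_obs(); print(list(np.round(o['tool_pos'],5)),list(np.round(o['tool_rot'],4)))
```

```text
t 64.15 pos [ 0.486  -0.1126  0.1476] rot [-3.108e+00  1.400e-02 -3.000e-03] F [-0.8  0.1 -0.6] op 0.0195 q6 1.18
jaw -90.5 tz [ 0.002  0.033 -0.999]
[np.float64(0.48584), np.float64(-0.11257), np.float64(0.1473)] [np.float64(-3.108), np.float64(0.0139), np.float64(-0.0025)]
```

View pics/w44f.png

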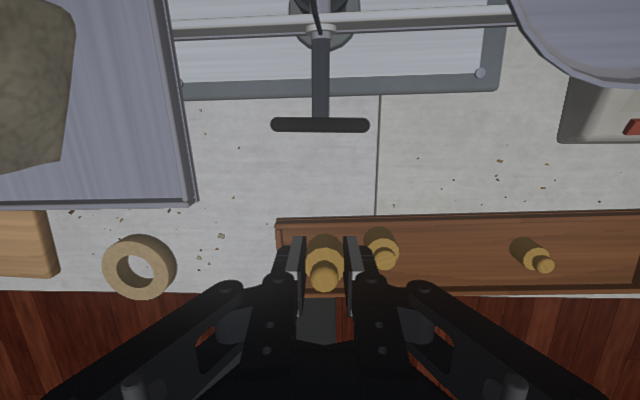

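Request:
step_arm --pt "0.05 0.018 0 0 0" --pt "0.05 0.01 0.001 0 0" --pt "0.05 0 0 0 0" --pt "0.05 0 0 0 0"

```text
t: 64.95
tool_pos: [0.5144, -0.1115, 0.1478]
tool_rot: [-3.108, 0.014, -0.002]
contact_force: [0.4, 1.1, -0.9]
opening: 0.0193
```

Run:
```python
from h import *
tz(); 
ims=[ctrl.get_image('wrist')['color'].astype(float) for _ in range(6)]
a=np.mean(ims,0); np.save('a44.npy',a.mean(2)); cv2.imwrite('pics/w44.png',cv2.resize(a[0:100,240:390,::-1].astype(np.uint8),None,fx=5,fy=5,interpolation=cv2.INTER_CUBIC)); o=ctrl.get_obs(); print(list(np.round(o['tool_pos'],5)),list(np.round(o['tool_rot'],4)))
```

```text
t 64.95 pos [ 0.5144 -0.1115  0.1478] rot [-3.108e+00  1.400e-02 -2.000e-03] F [ 0.4  1.1 -0.9] op 0.0193 q6 1.2
jaw -90.5 tz [ 0.002  0.033 -0.999]
[np.float64(0.51446), np.float64(-0.1116), np.float64(0.14791)] [np.float64(-3.1085), np.float64(0.0141), np.float64(-0.0032)]
```

View pics/w44.png

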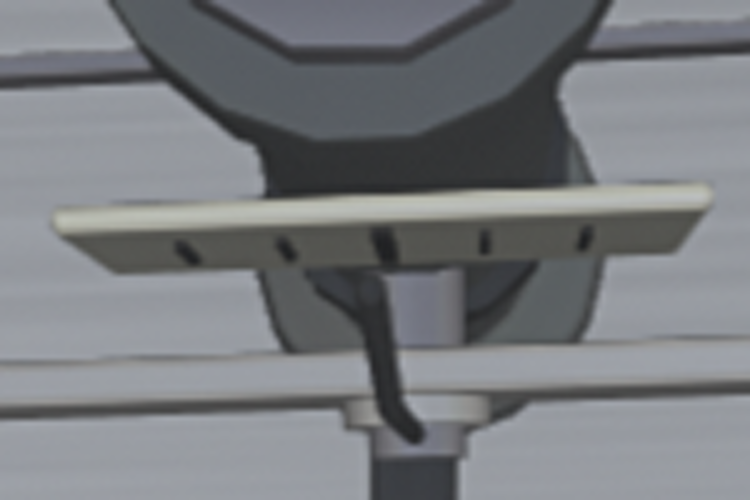

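Run:
```python
from tri import *
b=np.load('a44.npy')
for r in range(44,64): print(r,b[r,306:326].round().astype(int).tolist())
A=cam([0.5508,-0.1169,0.2188],[0.025,3.12,-0.121]);D=cam([.51446,-.1116,.1479],[-3.1085,.0141,-.0032]); B=cam([.4848,-.1122,.2073],[-3.107,.014,.001])
R,t=D; print(-R.T@t)
def rayx(M,uv,x):
    R,t=M; c=-R.T@t; d=R.T@np.linalg.inv(K)@np.array([*uv,1.]); return c+d*(x-c[0])/d[0]
for gap in (.001,.002,.0032):
  b=[rayx(D,(u,v),.6138) for u,v in [(336.6,48),(316.6,48.6),(296.8,49.3)]]; tb=rayx(D,(313.2,54.4),.6138-gap)
  print(gap,(b[2][1]-b[0][1])/2*1e3,(tb[1]-b[1][1])*1e3,tb[2],b[1])
```

```text
44 [134, 131, 128, 125, 121, 118, 115, 112, 109, 108, 106, 102, 101, 99, 97, 95, 93, 92, 92, 90]
45 [86, 86, 86, 85, 85, 84, 84, 80, 69, 63, 63, 63, 72, 81, 80, 80, 80, 79, 79, 79]
46 [80, 81, 81, 81, 81, 81, 82, 77, 57, 47, 48, 49, 63, 83, 82, 83, 82, 82, 82, 82]
47 [82, 83, 82, 82, 82, 82, 84, 77, 54, 41, 40, 40, 54, 80, 85, 84, 83, 83, 82, 83]
48 [83, 83, 83, 82, 83, 84, 84, 80, 61, 37, 36, 36, 44, 68, 84, 84, 83, 83, 83, 83]
49 [83, 83, 83, 83, 84, 83, 84, 85, 74, 40, 35, 35, 40, 63, 84, 84, 82, 83, 83, 82]
50 [83, 84, 83, 83, 83, 83, 83, 84, 78, 51, 36, 35, 37, 57, 84, 84, 83, 82, 83, 83]
51 [83, 84, 83, 83, 84, 84, 84, 84, 82, 64, 38, 35, 37, 55, 82, 84, 83, 83, 84, 83]
52 [84, 83, 84, 84, 83, 84, 84, 84, 84, 75, 50, 45, 45, 55, 75, 77, 76, 75, 73, 72]
53 [68, 63, 62, 62, 62, 60, 59, 59, 59, 58, 53, 51, 50, 52, 56, 56, 55, 55, 55, 55]
54 [61, 55, 50, 51, 51, 52, 56, 63, 68, 74, 73, 69, 71, 80, 84, 83, 85, 84, 84, 82]
55 [64, 62, 56, 51, 50, 51, 54, 58, 60, 66, 92, 117, 122, 124, 126, 123, 122, 120, 120, 118]
56 [64, 64, 62, 57, 53, 52, 57, 61, 60, 59, 72, 105, 126, 127, 128, 12
[... 303 characters left out ...]
54, 46, 51, 58, 60, 51, 51, 57, 57, 53, 47, 75, 119, 126, 126, 125, 123, 121, 120, 119]
61 [85, 66, 48, 46, 52, 50, 47, 49, 50, 48, 46, 66, 108, 126, 126, 125, 123, 121, 120, 119]
62 [94, 89, 73, 50, 43, 45, 45, 47, 48, 48, 47, 62, 101, 126, 127, 125, 123, 121, 120, 119]
63 [92, 94, 89, 72, 49, 44, 45, 48, 48, 48, 47, 59, 97, 126, 127, 125, 123, 121, 120, 120]
[ 0.59088454 -0.11658686  0.28989901]
0.001 8.558226773163154 2.044993010247756 0.1429971818608013 [ 0.6138     -0.1089832   0.15128023]
0.002 8.558226773163154 1.6047261564128696 0.1497002952631455 [ 0.6138     -0.1089832   0.15128023]
0.0032 8.558226773163154 1.0764059318110197 0.1577440313459584 [ 0.6138     -0.1089832   0.15128023]
```

```bash
cat > fit.py <<'E'
from tri import *
from scipy.optimize import least_squares
def fit(views):  # each: cam, m-(u,v), c, m+, tip
    def res(p,full=False):
        c=p[:3]; pit=p[3]; tip=p[4:7]; r=[]
        for i,(M,ms) in enumerate(views):
            R,t=M; off=p[7+2*i:9+2*i]
            for X,uv in zip([c-[0,pit,0],c,c+[0,pit,0],tip],ms):
                x=K@(R@X+t); d=x[:2]/x[2]+off-uv; r+=list(d*[1,.4])
            r+=list(off*.15)
        return np.array(r)
    s=least_squares(res,np.r_[.6138,-.1098,.154,.0083,.611,-.1088,.156,np.zeros(2*len(views))])
    J=s.jac; cov=np.linalg.inv(J.T@J)*.15**2
    d=s.x[5]-s.x[1]; sd=np.sqrt(cov[5,5]+cov[1,1]-2*cov[1,5])
    print('c',s.x[:3].round(4),'pitch',s.x[3].round(5),'tip',s.x[4:7].round(4),'dy mm',round(d*1e3,3),'+-',round(sd*1e3,3),'rms',np.sqrt(np.mean(s.fun**2)).round(3)); return s
E
python3 - <<'E'
from fit import *
A=cam([0.5508,-0.1169,0.2188],[0.025,3.12,-0.121]);D=cam([.51446,-.1116,.1479],[-3.1085,.0141,-.0032]); B=cam([.4848,-.1122,.2073],[-3.107,.014,.001])
va=(A,[(330.2,282.3),(340.4,282.8),(350.6,282.8),(341.6,282)])
vb=(B,[(335.1,9.4),(320.65,9.7),(307,10.6),(319.07,14.)])
vd=(D,[(336.6,48),(316.4,48.7),(296.8,49.3),(313.4,54)])
fit([va,vb,vd]); fit([va,vb]); fit([va,vd]); fit([vb,vd])
E
```

```text
c [ 0.6129 -0.1094  0.1564] pitch 0.00815 tip [ 0.6104 -0.1083  0.1591] dy mm 1.091 +- 0.063 rms 0.125
c [ 0.6135 -0.1096  0.1542] pitch 0.00818 tip [ 0.6107 -0.1086  0.1573] dy mm 0.979 +- 0.085 rms 0.097
c [ 0.613  -0.1094  0.1555] pitch 0.00824 tip [ 0.6106 -0.1083  0.1583] dy mm 1.145 +- 0.072 rms 0.09
c [ 0.6118 -0.1096  0.1622] pitch 0.00783 tip [ 0.6098 -0.1084  0.1626] dy mm 1.184 +- 0.146 rms 0.128
```

Request:
step_arm --pt "0.05 0 0 0.03 0" --pt "0.05 0 -0.01 0.03 0" --pt "0.05 0 -0.03 0.01 0" --pt "0.05 0 -0.03 0 0" --pt "0.05 0 -0.03 0 0" --pt "0.05 0.01 -0.025 0 0" --pt "0.05 0.03 -0.005 0 0" --pt "0.05 0.03 0 0 0" --pt "0.05 0.02 0 0 0" --pt "0.05 0 0 0 0" --pt "0.05 0 0 0 0"

```text
t: 66.72
tool_pos: [0.605, -0.2463, 0.2198]
tool_rot: [-3.109, 0.015, -0.001]
contact_force: [0.7, 0.0, -0.6]
opening: 0.0192
```

Run:
```python
from h import *
tz(); shot('wrist','w45.png')
```

```text
t 66.72 pos [ 0.605  -0.2463  0.2198] rot [-3.109e+00  1.500e-02 -1.000e-03] F [ 0.7  0.  -0.6] op 0.0192 q6 1.06
jaw -90.6 tz [ 0.001  0.033 -0.999]
```

View pics/w45.png

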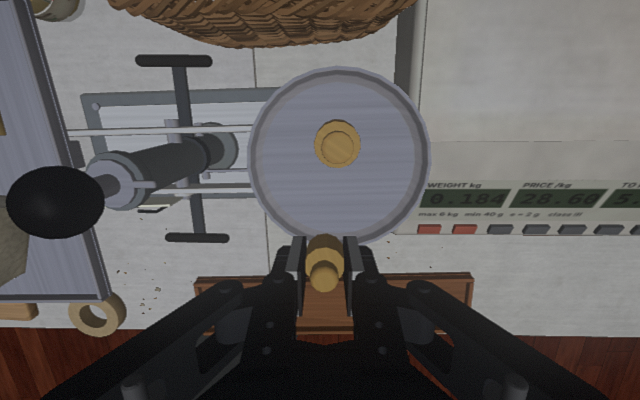

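Run:
```python
from h import *
p=shot('wrist')
for n,u,v,z in [('w200',339,148,.18),('w200body',338,144,.165),('panL',248,157,.145),('panR',431,150,.145),('panT',339,67,.145)]: print(n,ray(p,u,v,z).round(4))
```

```text
w200 [ 0.6558 -0.2542  0.18  ]
w200body [ 0.6564 -0.2538  0.165 ]
panL [ 0.6446 -0.187   0.145 ]
panR [ 0.649  -0.3215  0.145 ]
panT [ 0.7056 -0.2545  0.145 ]
```

Request:
step_arm --pt "0.05 0.004 -0.004 -0.02 0" --pt "0.05 0.003 -0.003 -0.025 0" --pt "0.05 0 0 -0.02 0" --pt "0.05 0 0 -0.01 0" --pt "0.05 0 0 0 0"

```text
t: 67.45
tool_pos: [0.6098, -0.2535, 0.139]
tool_rot: [-3.108, 0.017, 0.001]
contact_force: [0.1, 0.6, 0.0]
opening: 0.0197
```

Request:
step_arm --pt "0.05 0 0 -0.004 0" --pt "0.05 0 0 0 0" --pt "0.35 0 0 0 0" --pt "0.4 0 0 0 0" --pt "0.4 0 0 0 0" --pt "0.4 0 0 0.015 0" --pt "0.4 0 0 0.025 0" --pt "0.4 0 0 0.03 0" --pt "0.4 -0.02 0 0 0" --pt "0.4 -0.03 0 0 0" --pt "0.4 -0.03 0.02 0 0" --pt "0.4 -0.03 0.03 0 0" --pt "0.4 -0.01 0.03 0 0" --pt "0.4 0 0.03 0 0" --pt "0.4 0 0.025 0 0" --pt "0.4 0 0 0 0" --pt "0.4 0 0 0 0"

```text
t: 69.58
tool_pos: [0.4909, -0.1184, 0.2269]
tool_rot: [-3.121, 0.018, -0.034]
contact_force: [0.2, -0.1, 0.4]
opening: 0.0344
```

Run:
```python
from h import *
tz(); shot('wrist','w46.png'); s=shot('scene'); cv2.imwrite('pics/s46.png',cv2.resize(s['color'][130:260,230:390,::-1],None,fx=4.5,fy=4.5,interpolation=cv2.INTER_CUBIC))
```

```text
t 69.58 pos [ 0.4909 -0.1184  0.2269] rot [-3.121  0.018 -0.034] F [ 0.2 -0.1  0.4] op 0.0344 q6 1.18
jaw -90.7 tz [ 0.022  0.021 -1.   ]
```

View pics/w46.png

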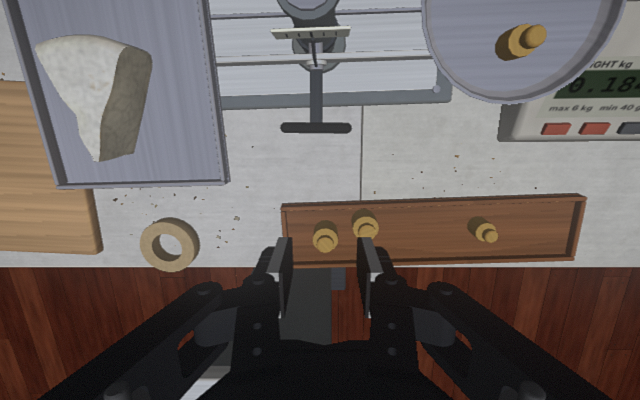

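View pics/s46.png

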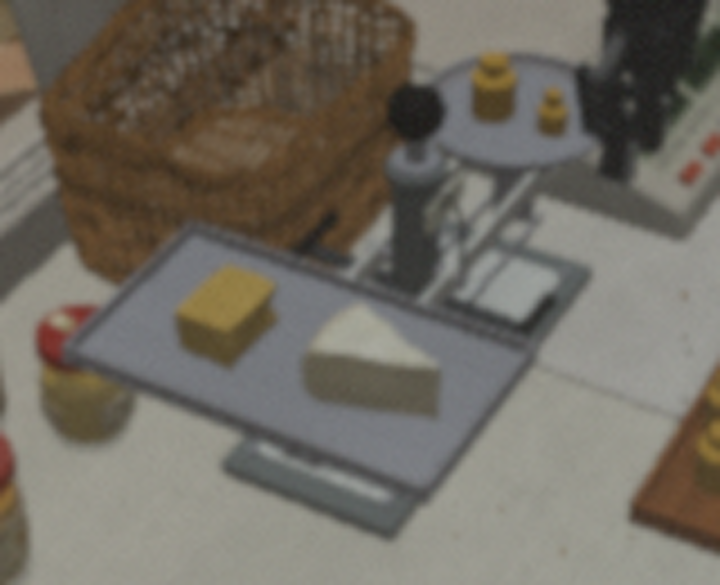

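Run:
```python
from h import *
ims=[ctrl.get_image('wrist')['color'].astype(float) for _ in range(6)]
a=np.mean(ims,0); np.save('a47.npy',a.mean(2)); cv2.imwrite('pics/w47.png',cv2.resize(a[10:90,250:380,::-1].astype(np.uint8),None,fx=6,fy=6,interpolation=cv2.INTER_CUBIC)); o=ctrl.get_obs(); print(list(np.round(o['tool_pos'],5)),list(np.round(o['tool_rot'],4)))
b=a.mean(2)
for r in range(26,46): print(r,b[r,290:332].round().astype(int).tolist())
```

```text
[np.float64(0.49057), np.float64(-0.11824), np.float64(0.22574)] [np.float64(-3.1196), np.float64(0.0194), np.float64(-0.0318)]
26 [163, 167, 160, 114, 74, 70, 76, 79, 80, 86, 95, 99, 102, 103, 106, 114, 123, 130, 133, 138, 147, 149, 150, 153, 157, 162, 164, 167, 173, 174, 175, 173, 178, 187, 188, 189, 189, 192, 196, 197, 197, 198]
27 [178, 177, 177, 168, 168, 169, 171, 172, 177, 184, 187, 187, 187, 190, 194, 196, 196, 197, 200, 206, 208, 207, 207, 208, 209, 209, 210, 210, 210, 210, 210, 210, 209, 210, 209, 209, 208, 207, 207, 206, 204, 203]
28 [203, 204, 205, 208, 209, 209, 209, 209, 209, 210, 209, 209, 208, 206, 206, 205, 204, 203, 203, 203, 202, 201, 199, 200, 199, 198, 197, 196, 195, 194, 191, 189, 188, 186, 184, 180, 178, 175, 171, 167, 164, 160]
29 [197, 197, 196, 196, 194, 193, 192, 190, 189, 187, 184, 181, 178, 175, 172, 167, 163, 161, 157, 153, 150, 147, 144, 140, 138, 136, 133, 131, 130, 126, 124, 123, 121, 119, 117, 116, 114, 113, 109, 108, 105, 105]
30 [138, 136, 134, 132, 129, 127, 125, 124, 122, 120, 118, 115, 114, 112, 111, 108, 106, 106, 101, 90, 84, 87, 95, 96, 96, 9
[... 2020 characters left out ...]
65, 69, 71, 66, 62, 58, 58, 58, 61, 78, 98, 92, 59, 52, 56, 81, 119, 126, 124, 125, 128, 125, 112, 84, 64, 63, 65, 65, 66, 68, 70, 69, 67]
43 [175, 156, 81, 93, 102, 101, 101, 102, 92, 68, 65, 70, 71, 69, 64, 58, 57, 61, 82, 111, 107, 61, 50, 54, 85, 132, 139, 136, 135, 136, 129, 114, 86, 63, 64, 66, 67, 69, 70, 68, 68, 60]
44 [173, 154, 82, 94, 101, 101, 101, 102, 99, 83, 65, 68, 71, 73, 71, 65, 58, 60, 81, 110, 110, 63, 51, 53, 80, 128, 138, 136, 135, 134, 129, 114, 88, 63, 63, 67, 71, 70, 70, 67, 59, 50]
45 [175, 156, 82, 94, 101, 101, 101, 101, 102, 98, 77, 61, 67, 72, 73, 70, 65, 63, 80, 109, 109, 64, 50, 53, 78, 123, 138, 135, 135, 134, 129, 115, 88, 64, 67, 70, 70, 71, 68, 60, 51, 53]
```

View pics/w47.png

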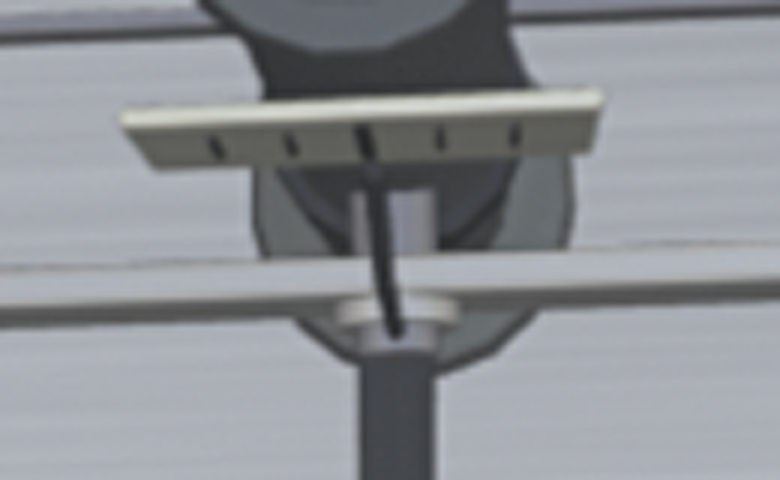

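Run:
```python
from fit import *
A=cam([0.5508,-0.1169,0.2188],[0.025,3.12,-0.121]);D=cam([.51446,-.1116,.1479],[-3.1085,.0141,-.0032]); B=cam([.4848,-.1122,.2073],[-3.107,.014,.001]); E=cam([.49057,-.11824,.22574],[-3.1196,.0194,-.0318])
va=(A,[(330.2,282.3),(340.4,282.8),(350.6,282.8),(341.6,282)])
vb=(B,[(335.1,9.4),(320.65,9.7),(307,10.6),(319.07,15.)])
vd=(D,[(336.6,48),(316.4,48.7),(296.8,49.3),(313.4,54)])
ve=(E,[(323.0,33),(310.4,33.3),(298.1,33.8),(312,37.5)])
s=fit([va,vb,vd])
# single-view estimate with fixed tip x,z and centre
def one(V,c,pit,tx,tz):
    M,ms=V; R,t=M
    def r(p):
        o=[]
        for X,uv in zip([c-[0,pit,0],c,c+[0,pit,0],np.array([tx,c[1]+p[0],tz])],ms):
            x=K@(R@X+t); o+=list((x[:2]/x[2]+p[1:3]-uv)*[1,.2])
        return np.array(o)
    q=least_squares(r,[0,0,0]); return q.x[0]*1e3, q.fun.round(2)
for c in [np.array([.6129,-.1094,.1564]),np.array([.6135,-.1096,.1542])]:
  for gap,dz in [(.002,.002),(.003,.003),(.0025,.0025),(.0025,.001),(.0025,.004)]:
    print(gap,dz,[round(one(V,c,.0082,c[0]-gap,c[2]+dz)[0],2) for V in (va,vb,vd,ve)])
```

```text
c [ 0.6129 -0.1094  0.1564] pitch 0.00815 tip [ 0.6102 -0.1083  0.1589] dy mm 1.099 +- 0.063 rms 0.148
0.002 0.002 [np.float64(1.01), np.float64(0.98), np.float64(1.21), np.float64(-1.05)]
0.003 0.003 [np.float64(1.02), np.float64(0.94), np.float64(1.17), np.float64(-1.09)]
0.0025 0.0025 [np.float64(1.01), np.float64(0.96), np.float64(1.19), np.float64(-1.07)]
0.0025 0.001 [np.float64(0.99), np.float64(1.04), np.float64(1.29), np.float64(-0.98)]
0.0025 0.004 [np.float64(1.04), np.float64(0.88), np.float64(1.09), np.float64(-1.16)]
0.002 0.002 [np.float64(1.02), np.float64(0.99), np.float64(1.24), np.float64(-1.06)]
0.003 0.003 [np.float64(1.03), np.float64(0.96), np.float64(1.19), np.float64(-1.09)]
0.0025 0.0025 [np.float64(1.02), np.float64(0.98), np.float64(1.21), np.float64(-1.07)]
0.0025 0.001 [np.float64(1.0), np.float64(1.05), np.float64(1.31), np.float64(-0.99)]
0.0025 0.004 [np.float64(1.05), np.float64(0.9), np.float64(1.12), np.float64(-1.16)]
```

Request:
step_arm --pt "0.55 0 0 0.015 10" --pt "0.55 0 0 0 10" --pt "0.55 0 0 0 10" --pt "0.55 0 0 0 10" --pt "0.55 0 0 0 10" --pt "0.55 0 0 0 10" --pt "0.55 0 0 0 10" --pt "0.55 0 0 0 10" --pt "0.55 0 0 0 10" --pt "0.55 0 0 0 10" --pt "0.55 0 0 0 10" --pt "0.55 0 0 0 10" --pt "0.55 0 0 0 10" --pt "0.55 0 0 0 10" --pt "0.55 0 0 0 10" --pt "0.55 0 0 0 10" --pt "0.55 0 0 0 10" --pt "0.55 0 0 0 0" --pt "0.55 0 0 0 0"

```text
t: 72.4
tool_pos: [0.4901, -0.1196, 0.2389]
tool_rot: [-0.146, -3.115, 0.036]
contact_force: [0.5, -0.0, 0.9]
opening: 0.0469
```

Run:
```python
from h import *
tz()
```

```text
t 72.4 pos [ 0.4901 -0.1196  0.2389] rot [-0.146 -3.115  0.036] F [ 0.5 -0.   0.9] op 0.0469 q6 -1.85
jaw 84.7 tz [-0.024 -0.022 -0.999]
```

Request:
step_arm --pt "0.55 0.02 0.004 -0.005 4" --pt "0.55 0.025 0.004 -0.008 0" --pt "0.55 0.012 0.002 -0.005 0" --pt "0.55 0 0 0 0" --pt "0.55 0 0 0 0"

```text
t: 73.03
tool_pos: [0.5481, -0.1099, 0.2207]
tool_rot: [-0.046, -3.119, 0.038]
contact_force: [0.2, -0.0, -0.6]
opening: 0.0469
```

Run:
```python
from h import *
tz()
ims=[ctrl.get_image('wrist')['color'].astype(float) for _ in range(6)]
a=np.mean(ims,0); cv2.imwrite('pics/w48.png',cv2.resize(a[240:340,260:400,::-1].astype(np.uint8),None,fx=5.6,fy=5.6,interpolation=cv2.INTER_CUBIC)); o=ctrl.get_obs(); print(list(np.round(o['tool_pos'],5)),list(np.round(o['tool_rot'],4)))
b=a.mean(2); np.save('a48.npy',b)
```

```text
t 73.03 pos [ 0.5481 -0.1099  0.2207] rot [-0.046 -3.119  0.038] F [ 0.2 -0.  -0.6] op 0.0469 q6 -1.85
jaw 88.3 tz [-0.023 -0.024 -0.999]
[np.float64(0.54828), np.float64(-0.10987), np.float64(0.22094)] [np.float64(-0.0455), np.float64(-3.1196), np.float64(0.0379)]
```

View pics/w48.png

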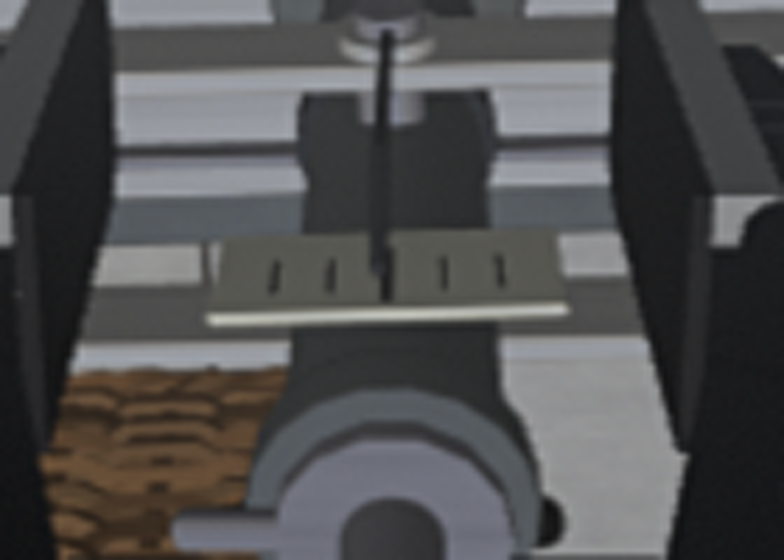

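Run:
```python
from fit import *
b=np.load('a48.npy')
for r in range(280,297): print(r,b[r,304:354].round().astype(int).tolist())
```

```text
280 [93, 93, 93, 94, 93, 93, 94, 94, 94, 85, 53, 53, 54, 54, 54, 52, 54, 53, 53, 52, 53, 51, 46, 44, 42, 45, 52, 52, 51, 50, 51, 50, 49, 49, 48, 48, 48, 47, 47, 48, 49, 49, 51, 66, 89, 88, 87, 87, 84, 84]
281 [91, 91, 90, 90, 90, 89, 89, 91, 90, 80, 58, 57, 59, 59, 59, 60, 61, 61, 63, 64, 67, 63, 47, 43, 44, 57, 74, 77, 77, 77, 77, 80, 81, 81, 82, 83, 83, 82, 81, 84, 87, 86, 85, 86, 89, 87, 86, 85, 85, 84]
282 [88, 88, 87, 86, 86, 86, 88, 88, 86, 87, 86, 85, 84, 84, 84, 84, 84, 84, 84, 85, 86, 78, 51, 43, 48, 69, 88, 87, 86, 86, 86, 86, 86, 87, 86, 87, 87, 86, 86, 86, 88, 88, 87, 86, 86, 85, 85, 86, 85, 85]
283 [84, 85, 85, 85, 85, 84, 85, 85, 86, 86, 86, 86, 86, 86, 86, 86, 86, 86, 86, 86, 87, 79, 51, 42, 48, 68, 87, 87, 86, 86, 86, 86, 86, 86, 86, 86, 86, 86, 86, 86, 86, 86, 86, 86, 85, 86, 86, 85, 86, 85]
284 [84, 85, 84, 85, 85, 86, 85, 85, 85, 85, 85, 85, 85, 85, 87, 86, 85, 86, 86, 86, 87, 80, 52, 42, 41, 50, 71, 87, 87, 85, 86, 85, 85, 86, 86, 86, 86, 86, 85, 86, 85, 86, 85, 86, 84, 86, 86, 85, 85, 84]
285 [85, 86, 85, 85, 85, 84, 86, 85, 86, 85, 86, 85, 86, 85, 86, 85, 87, 86
[... 1793 characters left out ...]
, 83, 83, 83, 84, 84, 84, 85, 84, 83, 84, 84, 84, 84, 84, 84, 84, 85, 86, 86, 84, 84, 87, 87, 88, 87, 87, 89, 90, 92, 93, 95, 96, 97, 99, 102, 105, 108, 111, 114, 116, 119, 121, 124, 127, 129]
295 [96, 98, 100, 103, 106, 109, 110, 114, 117, 119, 122, 125, 128, 130, 133, 136, 138, 141, 144, 148, 150, 152, 155, 156, 159, 160, 162, 163, 163, 164, 165, 167, 168, 170, 170, 172, 171, 173, 174, 175, 176, 177, 177, 178, 178, 178, 179, 180, 181, 182]
296 [170, 173, 174, 174, 175, 176, 177, 178, 177, 178, 179, 180, 182, 182, 182, 183, 184, 184, 185, 186, 186, 187, 187, 187, 187, 187, 187, 187, 187, 185, 182, 180, 179, 174, 174, 171, 167, 166, 163, 159, 158, 151, 148, 145, 145, 145, 141, 134, 132, 129]
```

Run:
```python
from fit import *
A=cam([0.5508,-0.1169,0.2188],[0.025,3.12,-0.121]); F=cam([.54828,-.10987,.22094],[-.0455,-3.1196,.0379])
va=(A,[(330.2,282.3),(340.4,284),(350.6,282.8),(341.6,281.5)])
vf=(F,[(318.45,289),(328.57,290.5),(338.7,288.5),(327.17,287.5)])
def one(V,c,pit,tx,tz):
    M,ms=V; R,t=M
    def r(p):
        o=[]
        for X,uv in zip([c-[0,pit,0],c,c+[0,pit,0],np.array([tx,c[1]+p[0],tz])],ms):
            x=K@(R@X+t); o+=list((x[:2]/x[2]+p[1:3]-uv)*[1,.2])
        return np.array(o)
    q=least_squares(r,[0,0,0]); return q.x[0]*1e3
c=np.array([.6131,-.1095,.155])
for gap,dz in [(.001,.001),(.002,.002),(.003,.003),(.004,.002)]: print(gap,[round(one(V,c,.0082,c[0]-gap,c[2]+dz),3) for V in (va,vf)])
for v in (va,vf):
  R,t=v[0]; print(-R.T@t)
```

```text
0.001 [np.float64(0.998), np.float64(-1.089)]
0.002 [np.float64(1.018), np.float64(-1.047)]
0.003 [np.float64(1.039), np.float64(-1.005)]
0.004 [np.float64(1.019), np.float64(-0.994)]
[ 0.47338999 -0.10428627  0.35879848]
[ 0.47662097 -0.10380721  0.36439458]
```

Request:
step_arm --pt "1 0 0 0.03 0" --pt "1 0 0 0.025 1" --pt "1 0.02 0 0 0" --pt "1 0.03 0 0 0" --pt "1 0.025 0 0 0" --pt "1 0 0 0 0" --pt "1 0 0 0 0" --newtons 60

```text
t: 74.3
tool_pos: [0.624, -0.1099, 0.2783]
tool_rot: [-0.019, -3.12, 0.039]
contact_force: [-0.1, 0.2, 0.6]
opening: 0.0855
```

Run:
```python
from h import *
tz(); p=shot('wrist','w49.png'); print(proj(p,(.634,-.11,.222)))
```

```text
t 74.3 pos [ 0.624  -0.1099  0.2783] rot [-0.019 -3.12   0.039] F [-0.1  0.2  0.6] op 0.0855 q6 -1.84
jaw 89.3 tz [-0.022 -0.025 -0.999]
[325.7126587  227.71494695]
```

View pics/w49.png

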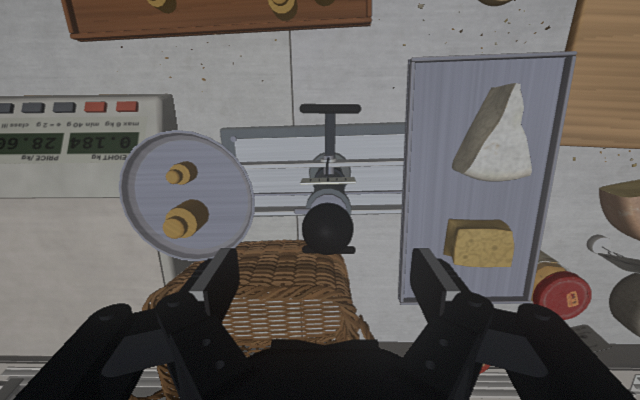

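Request:
step_arm --pt "1 0.006 0 -0.015 0" --pt "1 0.004 0 -0.025 0" --pt "1 0 0 -0.022 0" --pt "1 0 0 -0.01 0" --pt "1 0 0 0 0"

```text
t: 74.97
tool_pos: [0.6319, -0.1097, 0.2014]
tool_rot: [-0.02, -3.118, 0.038]
contact_force: [-0.5, 0.5, -0.0]
opening: 0.0853
```

Run:
```python
from h import *
tz(); p=shot('wrist','w50.png'); print(proj(p,(.634,-.11,.222)))
```

```text
t 74.97 pos [ 0.6319 -0.1097  0.2014] rot [-0.02  -3.118  0.038] F [-0.5  0.5 -0. ] op 0.0853 q6 -1.83
jaw 89.3 tz [-0.023 -0.024 -0.999]
[321.85177709 274.43176474]
```

View pics/w50.png

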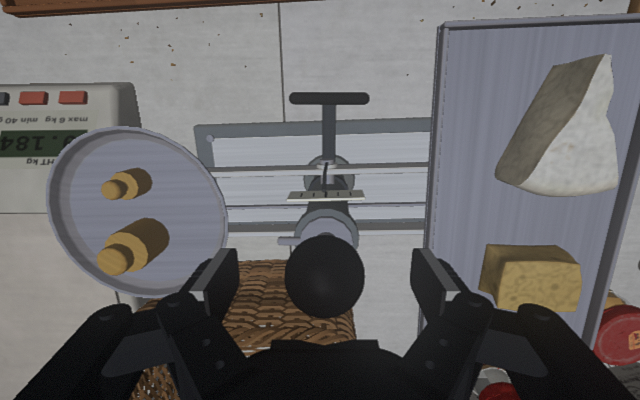

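Request:
step_arm --pt "0.5 0.001 0 0 0" --pt "0.2 0 0 0 0" --pt "0.2 0 0 0 0" --pt "0.2 0 0 0 0" --pt "0.2 0 0 0 0" --pt "0.2 0 0 0 -6" --pt "0.2 0 0 0 -8" --pt "0.2 0 0 0 -8" --pt "0.2 0 0 0 -8" --pt "0.2 0 0 0 -8" --pt "0.2 0 0 0 -8" --pt "0.2 0 0 0 -8" --pt "0.2 0 0 0 -8" --pt "0.2 0 0 0 -8" --pt "0.2 0 0 0 0" --newtons 70

```text
t: 76.9
tool_pos: [0.6335, -0.1102, 0.2054]
tool_rot: [-1.846, -2.503, 0.016]
contact_force: [-0.2, 0.2, 1.0]
opening: 0.0349
```

Run:
```python
from h import *
tz(); print(np.round(ctrl.get_obs()['wrist_torque'],2)); p=shot('wrist','w51.png')
```

```text
t 76.9 pos [ 0.6335 -0.1102  0.2054] rot [-1.846 -2.503  0.016] F [-0.2  0.2  1. ] op 0.0349 q6 -0.59
jaw 17.2 tz [-0.032  0.01  -0.999]
[ 0.11 -0.07 -0.14]
```

View pics/w51.png

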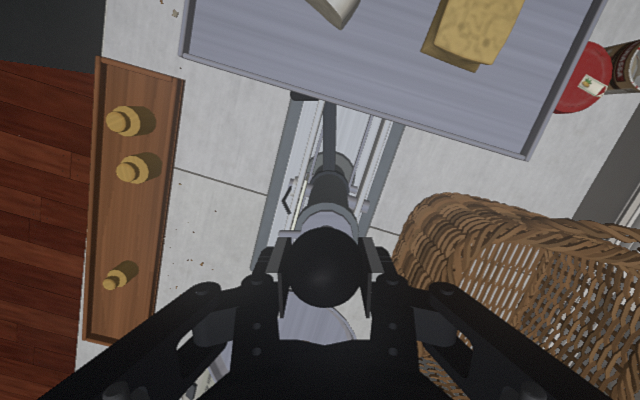

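Request:
step_arm --pt "0.2 0 0 0 -7" --pt "0.2 0 0 0 -7" --pt "0.2 0 0 0 -6" --pt "0.2 0 0 0 -4" --pt "0.2 0 0 0 0"

```text
t: 77.58
tool_pos: [0.6328, -0.1122, 0.2053]
tool_rot: [-2.321, -2.072, 0.015]
contact_force: [0.7, -0.3, 0.2]
opening: 0.0352
```

Run:
```python
from h import *
tz(); print(np.round(ctrl.get_obs()['wrist_torque'],2)); p=shot('wrist','w52.png')
```

```text
t 77.58 pos [ 0.6328 -0.1122  0.2053] rot [-2.321 -2.072  0.015] F [ 0.7 -0.3  0.2] op 0.0352 q6 -0.18
jaw -6.5 tz [-0.027  0.016 -1.   ]
[0.05 0.03 1.08]
```

View pics/w52.png

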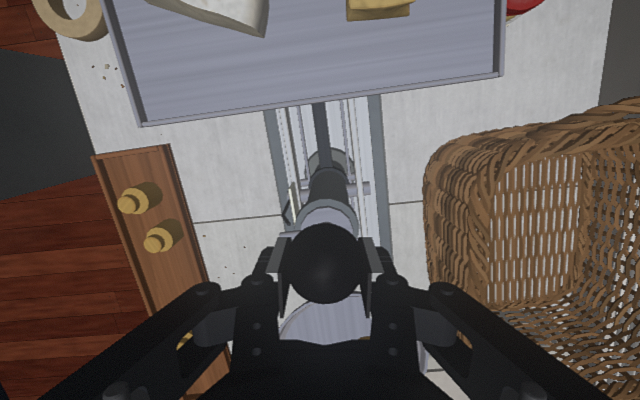

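Request:
step_arm --pt "0.6 0 0 0 3" --pt "1 0 0 0 0" --pt "1 0 0 0.02 0" --pt "1 0 0 0.03 3" --pt "1 0 0 0.03 0" --pt "1 0.01 0.02 0 0" --pt "1 0.01 0.03 0 0" --pt "1 0.01 0.03 0 0" --pt "1 0.01 0.03 0 0" --pt "1 0.005 0.02 0 0" --pt "1 0 0 0 0" --pt "1 0 0 0 0"

```text
t: 79.12
tool_pos: [0.6803, 0.0257, 0.2911]
tool_rot: [-2.213, -2.193, 0.014]
contact_force: [0.4, 0.9, -0.2]
opening: 0.0853
```

Run:
```python
from h import *
tz(); p=shot('wrist','w53.png')
print(ctrl.spot_in(p,'small_block_mid')[:1])
s=shot('scene'); cv2.imwrite('pics/s53.png',cv2.resize(s['color'][130:260,230:390,::-1],None,fx=4.5,fy=4.5,interpolation=cv2.INTER_CUBIC))
```

```text
t 79.12 pos [0.6803 0.0257 0.2911] rot [-2.213 -2.193  0.014] F [ 0.4  0.9 -0.2] op 0.0853 q6 -0.07
jaw -0.5 tz [-0.025  0.013 -1.   ]
[{'bbox': [309.3, 140.8, 347.4, 199.9], 'p': 0.74}]
```

View pics/w53.png

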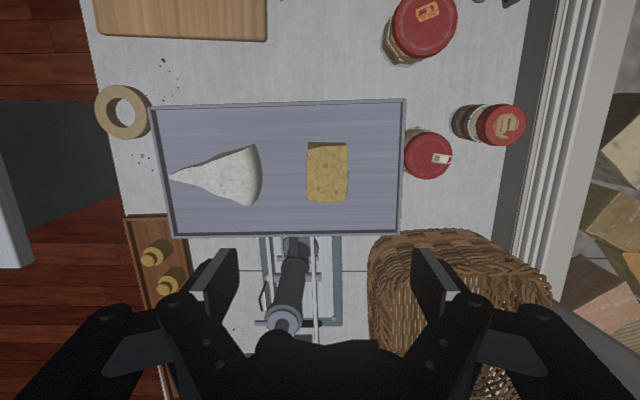

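View pics/s53.png

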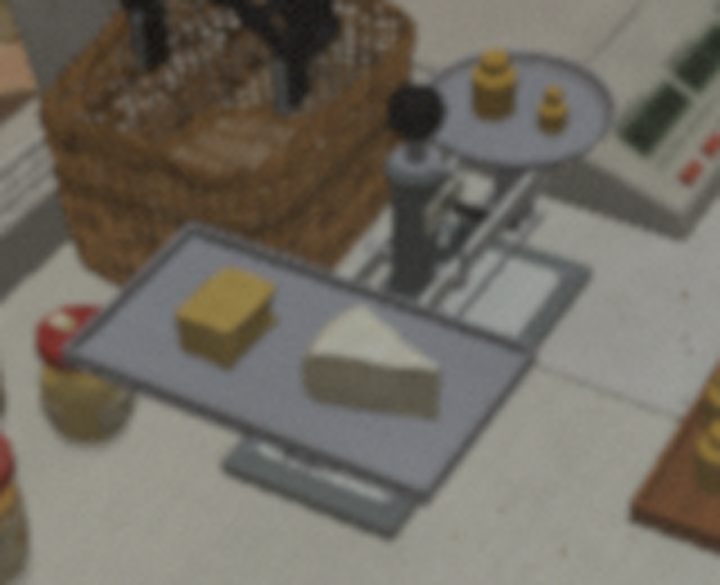

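Run:
```python
from h import *
p=shot('wrist')
for u,v in [(307,148),(347,144),(308,202),(349,200)]: print(ray(p,u,v,.161).round(4))
```

```text
[0.6625 0.0643 0.161 ]
[0.6994 0.0677 0.161 ]
[0.6621 0.0119 0.161 ]
[0.7019 0.0139 0.161 ]
```

Request:
step_arm --pt "0.7 0 0.007 -0.02 0" --pt "0.7 0 0.006 -0.03 0" --pt "0.7 0 0 -0.03 0" --pt "0.7 0 0 -0.02 0" --pt "0.7 0 0 0 0"

```text
t: 79.95
tool_pos: [0.6783, 0.0377, 0.1839]
tool_rot: [-2.215, -2.187, 0.015]
contact_force: [-0.6, 1.0, 0.4]
opening: 0.0599
```

Run:
```python
from h import *
tz(); p=shot('wrist','w54.png')
```

```text
t 79.95 pos [0.6783 0.0377 0.1839] rot [-2.215 -2.187  0.015] F [-0.6  1.   0.4] op 0.0599 q6 -0.05
jaw -0.7 tz [-0.027  0.014 -1.   ]
```

View pics/w54.png

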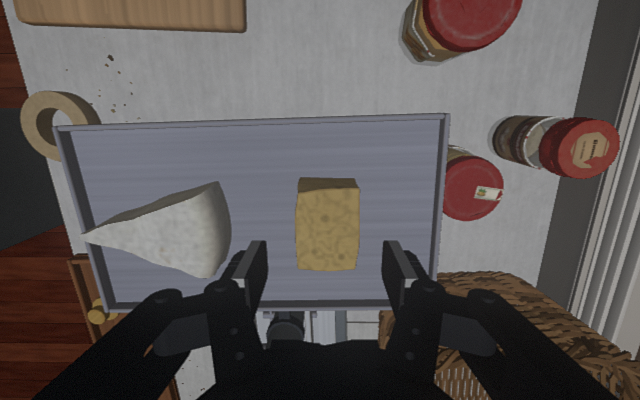

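Request:
step_arm --pt "0.7 0.002 0.002 -0.02 0" --pt "0.7 0 0 -0.02 0" --pt "0.7 0 0 -0.005 0" --pt "0.25 0 0 0 0" --pt "0.25 0 0 0 0" --pt "0.25 0 0 0 0" --pt "0.25 0 0 0 0" --pt "0.25 0 0 0.01 0" --pt "0.25 0 0 0.025 0" --pt "0.25 0 0 0.03 0" --pt "0.25 0 0 0.02 0" --pt "0.25 0 0 0 0" --newtons 40

```text
t: 81.5
tool_pos: [0.6832, 0.0395, 0.2312]
tool_rot: [-2.221, -2.192, 0.005]
contact_force: [-0.2, -0.0, -1.0]
opening: 0.0385
```

Run:
```python
from h import *
tz(); p=shot('wrist','w55.png')
```

```text
t 81.5 pos [0.6832 0.0395 0.2312] rot [-2.221 -2.192  0.005] F [-0.2 -0.  -1. ] op 0.0385 q6 -0.04
jaw -0.8 tz [-0.017  0.013 -1.   ]
```

View pics/w55.png

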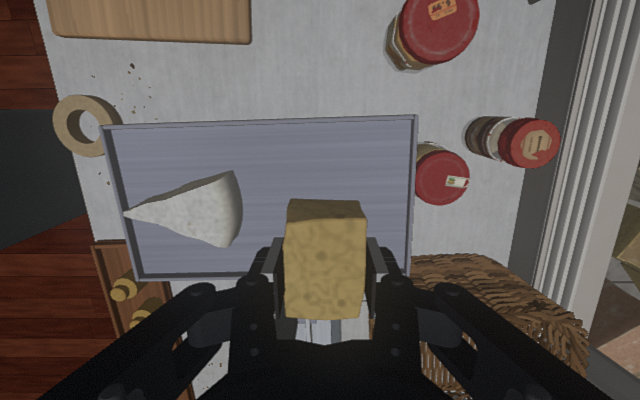

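Request:
step_arm --pt "0.25 -0.008 0.015 0 0" --pt "0.25 -0.014 0.028 0 0" --pt "0.25 -0.014 0.028 0 0" --pt "0.25 -0.014 0.028 0 0" --pt "0.25 -0.014 0.028 0 0" --pt "0.25 -0.014 0.028 0 0" --pt "0.25 -0.014 0.028 0 0" --pt "0.25 -0.014 0.028 0 0" --pt "0.25 -0.014 0.028 0 0" --pt "0.25 -0.008 0.015 0 0" --pt "0.25 0 0 0 0" --pt "0.25 0 0 0 0"

```text
t: 83.05
tool_pos: [0.5353, 0.3065, 0.21]
tool_rot: [-2.202, -2.181, 0.045]
contact_force: [-0.5, -0.5, -0.6]
opening: 0.0385
```

Run:
```python
from h import *
tz(); p=shot('wrist','w56.png')
```

```text
t 83.05 pos [0.5353 0.3065 0.21  ] rot [-2.202 -2.181  0.045] F [-0.5 -0.5 -0.6] op 0.0385 q6 0.39
jaw -0.5 tz [-0.05   0.01  -0.999]
```

View pics/w56.png

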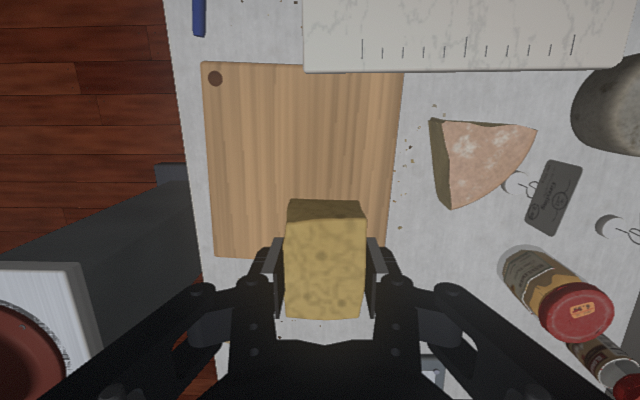

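Request:
step_arm --pt "0.25 0 0 -0.02 0" --pt "0.25 0 0 -0.03 0" --pt "0.25 0 0 -0.03 0" --pt "0.25 0 0 -0.03 0" --pt "0.25 0 0 -0.025 0" --pt "0.25 0 0 -0.012 0" --pt "0.25 0 0 0 0" --pt "0.25 0 0 0 0"

```text
t: 84.1
tool_pos: [0.5358, 0.3001, 0.0522]
tool_rot: [-2.211, -2.171, 0.05]
contact_force: [0.7, -0.4, -0.9]
opening: 0.0388
```

Run:
```python
from h import *
tz(); p=shot('wrist','w57.png')
```

```text
t 84.1 pos [0.5358 0.3001 0.0522] rot [-2.211 -2.171  0.05 ] F [ 0.7 -0.4 -0.9] op 0.0388 q6 0.39
jaw -1.0 tz [-0.053  0.008 -0.999]
```

Request:
step_arm --pt "0.25 0 0 -0.01 0" --pt "0.25 0 0 -0.007 0" --pt "0.25 0 0 -0.002 0" --pt "0.25 0 0 0 0"

```text
t: 84.65
tool_pos: [0.5372, 0.3008, 0.0342]
tool_rot: [-2.212, -2.172, 0.044]
contact_force: [0.6, 0.5, -0.9]
opening: 0.0385
```

View pics/w57.png

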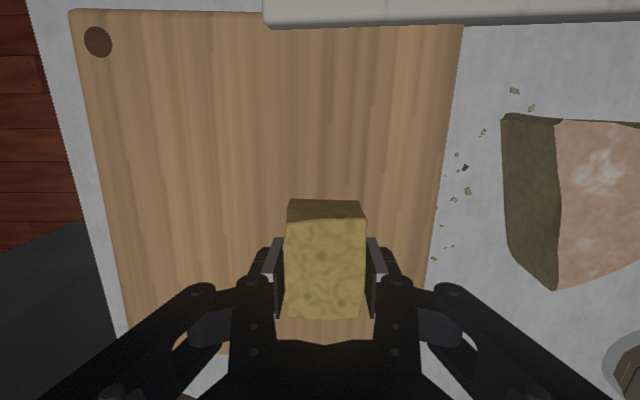

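Request:
step_arm --pt "0.25 0 0 -0.004 0" --pt "0.25 0 0 -0.003 0" --pt "0.25 0 0 0 0"

```text
t: 85.02
tool_pos: [0.5377, 0.3011, 0.0288]
tool_rot: [-2.212, -2.173, 0.044]
contact_force: [0.2, 0.3, -1.1]
opening: 0.0386
```

Run:
```python
from h import *
tz()
```

```text
t 85.03 pos [0.5377 0.3011 0.0288] rot [-2.212 -2.173  0.044] F [ 0.2  0.3 -1.1] op 0.0386 q6 0.38
jaw -1.0 tz [-0.049  0.009 -0.999]
```

Request:
step_arm --pt "0.25 0 0 -0.003 0" --pt "0.25 0 0 0 0" --pt "0.55 0 0 0 0" --pt "0.65 0 0 0 0" --pt "0.65 0 0 0 0" --pt "0.65 0 0 0.02 0" --pt "0.65 0 0 0.03 0" --pt "0.65 0 0 0.035 0" --pt "0.65 0 0 0.035 0" --pt "0.65 0 0 0.035 0" --pt "0.65 0 0 0.035 0" --pt "0.65 0 0 0.03 0" --pt "0.65 0 0 0 0"

```text
t: 86.65
tool_pos: [0.538, 0.3013, 0.266]
tool_rot: [-2.214, -2.176, 0.031]
contact_force: [-0.1, -0.1, -0.3]
opening: 0.0556
```

Request:
step_arm --pt "0.85 0 -0.015 0 -5" --pt "0.85 0.004 -0.027 0 -10" --pt "0.85 0.004 -0.027 0 -10" --pt "0.85 0.004 -0.027 0 -10" --pt "0.85 0.005 -0.027 0 -10" --pt "0.85 0.005 -0.027 0 -10" --pt "0.85 0.005 -0.027 0 -10" --pt "0.85 0.005 -0.027 0 -10" --pt "0.85 0.005 -0.027 0 -10" --pt "0.85 0.005 -0.02 0 -6" --pt "0.85 0 0 0 0" --pt "0.85 0 0 0 0"

```text
t: 88.15
tool_pos: [0.5727, 0.0427, 0.2524]
tool_rot: [-3.091, 0.131, 0.006]
contact_force: [0.8, 0.1, -0.3]
opening: 0.0728
```

Run:
```python
from h import *
tz(); p=shot('wrist','w58.png')
print(ctrl.spot_in(p,'pale_wedge_a_mid')[:1])
```

```text
t 88.15 pos [0.5727 0.0427 0.2524] rot [-3.091  0.131  0.006] F [ 0.8  0.1 -0.3] op 0.0728 q6 1.57
jaw -94.9 tz [-0.002  0.048 -0.999]
[]
```

View pics/w58.png

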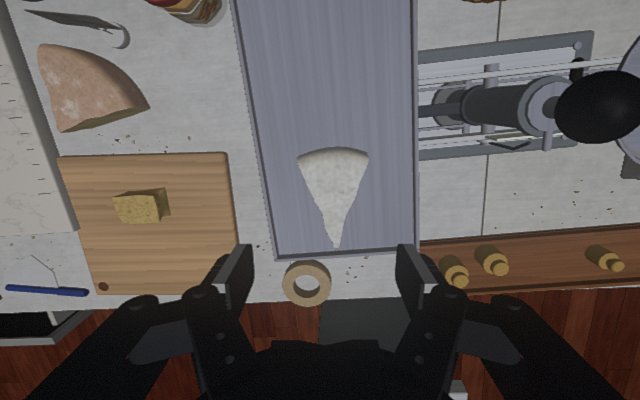

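Run:
```python
from h import *
p=shot('wrist')
for u,v in [(298,160),(368,156),(337,245),(314,200),(355,200)]: print(ray(p,u,v,.17).round(4))
```

```text
[0.6098 0.0645 0.17  ]
[0.6087 0.0108 0.17  ]
[0.5355 0.0397 0.17  ]
[0.5765 0.0552 0.17  ]
[0.5742 0.0225 0.17  ]
```

Request:
step_arm --pt "0.85 0.005 -0.002 -0.02 3.4" --pt "0.85 0.004 -0.001 -0.03 0" --pt "0.85 0 0 -0.025 0" --pt "0.85 0 0 -0.012 0" --pt "0.85 0 0 0 0" --newtons 45

```text
t: 88.92
tool_pos: [0.5827, 0.0433, 0.1656]
tool_rot: [-3.094, 0.024, 0.001]
contact_force: [-1.2, -1.4, 1.0]
opening: 0.0723
```

Run:
```python
from h import *
tz(); p=shot('wrist','w59.png')
```

```text
t 88.92 pos [0.5827 0.0433 0.1656] rot [-3.094e+00  2.400e-02  1.000e-03] F [-1.2 -1.4  1. ] op 0.0723 q6 1.5
jaw -90.9 tz [-0.     0.047 -0.999]
```

View pics/w59.png

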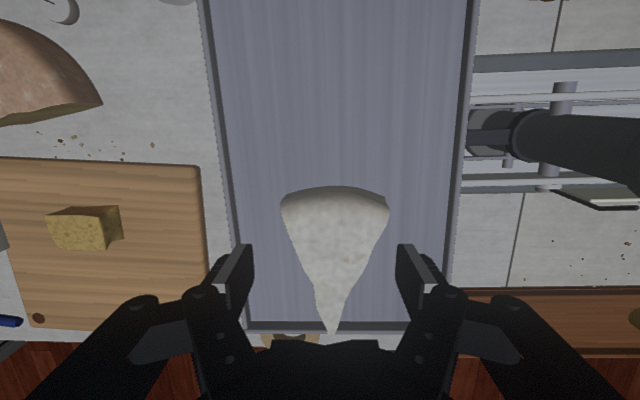

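Request:
step_arm --pt "0.75 0 -0.004 0 0" --pt "0.75 0 0 -0.012 0" --pt "0.75 0 0 -0.01 0" --pt "0.75 0 0 0 0" --pt "0.25 0 0 0 0" --pt "0.25 0 0 0 0" --pt "0.25 0 0 0 0" --pt "0.25 0 0 0 0"

```text
t: 89.98
tool_pos: [0.5848, 0.0387, 0.1467]
tool_rot: [-3.095, 0.024, -0.009]
contact_force: [-0.3, -0.1, 0.3]
opening: 0.0467
```

Run:
```python
from h import *
tz(); p=shot('wrist','w60.png')
```

```text
t 89.97 pos [0.5848 0.0387 0.1467] rot [-3.095  0.024 -0.009] F [-0.3 -0.1  0.3] op 0.0467 q6 1.49
jaw -90.9 tz [ 0.006  0.047 -0.999]
```

View pics/w60.png

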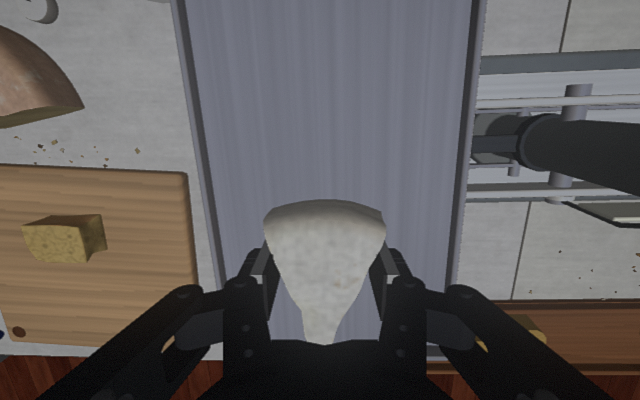

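Request:
step_arm --pt "0.25 0 0 0.012 0" --pt "0.25 0 0 0.025 0" --pt "0.25 0 0 0.03 0" --pt "0.25 0 0 0.015 0" --pt "0.25 -0.01 0.015 0 0" --pt "0.25 -0.016 0.026 0 0" --pt "0.25 -0.016 0.026 0 0" --pt "0.25 -0.016 0.026 0 0" --pt "0.25 -0.016 0.026 0 0" --pt "0.25 -0.016 0.026 0 0" --pt "0.25 -0.016 0.026 0 0" --pt "0.25 -0.016 0.026 0 0" --pt "0.25 -0.008 0.012 0 0" --pt "0.25 0 0 0 0" --pt "0.25 0 0 0 0"

```text
t: 91.9
tool_pos: [0.4375, 0.2581, 0.2182]
tool_rot: [-3.096, 0.02, 0.024]
contact_force: [-0.2, -0.7, -2.1]
opening: 0.0469
```

Run:
```python
from h import *
tz(); p=shot('wrist','w61.png')
```

```text
t 91.9 pos [0.4375 0.2581 0.2182] rot [-3.096  0.02   0.024] F [-0.2 -0.7 -2.1] op 0.0469 q6 1.94
jaw -90.7 tz [-0.015  0.046 -0.999]
```

View pics/w61.png

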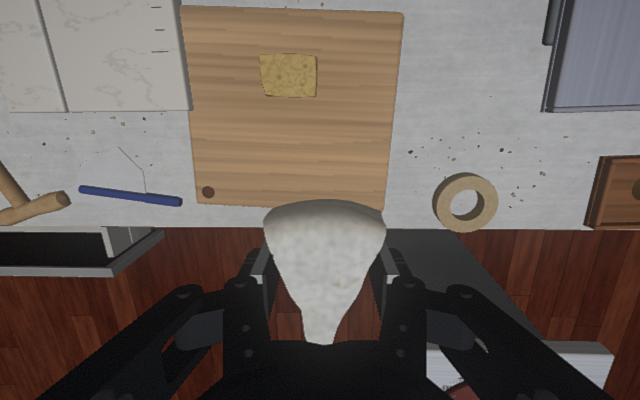

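Request:
step_arm --pt "0.25 0.012 -0.003 -0.02 0" --pt "0.25 0.01 -0.002 -0.03 0" --pt "0.25 0 0 -0.03 0" --pt "0.25 0 0 -0.03 0" --pt "0.25 0 0 -0.025 0" --pt "0.25 0 0 -0.012 0" --pt "0.25 0 0 0 0" --pt "0.25 0 0 0 0"

```text
t: 92.95
tool_pos: [0.4663, 0.2478, 0.0702]
tool_rot: [-3.095, 0.036, 0.013]
contact_force: [-0.6, 0.3, -1.6]
opening: 0.0466
```

Run:
```python
from h import *
tz(); p=shot('wrist','w62.png')
```

```text
t 92.95 pos [0.4663 0.2478 0.0702] rot [-3.095  0.036  0.013] F [-0.6  0.3 -1.6] op 0.0466 q6 1.9
jaw -91.3 tz [-0.008  0.047 -0.999]
```

View pics/w62.png

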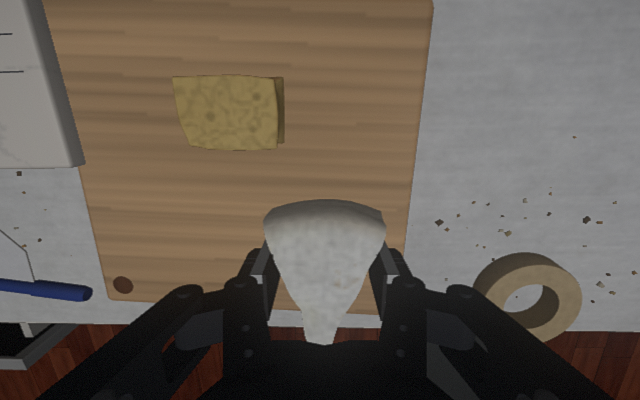

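Good position. Lower 34 mm and release.

Request:
step_arm --pt "0.25 0 0 -0.012 0" --pt "0.25 0 0 -0.012 0" --pt "0.25 0 0 -0.006 0" --pt "0.25 0 0 0 0"

```text
t: 93.5
tool_pos: [0.4671, 0.2482, 0.0397]
tool_rot: [-3.094, 0.035, 0.009]
contact_force: [-0.7, -0.4, -1.6]
opening: 0.0472
```

Request:
step_arm --pt "0.25 0 0 -0.004 0" --pt "0.25 0 0 -0.002 0" --pt "0.25 0 0 0 0"

```text
t: 93.88
tool_pos: [0.4676, 0.2485, 0.0339]
tool_rot: [-3.094, 0.035, 0.007]
contact_force: [0.3, -0.6, -1.1]
opening: 0.0468
```

Request:
step_arm --pt "0.25 0 0 -0.002 0" --pt "0.6 0 0 0 0" --pt "0.75 0 0 0 0" --pt "0.75 0 0 0 0" --pt "0.75 0 0 0.02 0" --pt "0.75 0 0 0.03 0" --pt "0.75 0 0 0.03 0" --pt "0.75 0 0 0.03 0" --pt "0.75 0 0 0.03 0" --pt "0.75 0 0 0.03 0" --pt "0.75 -0.02 0.02 0.03 0" --pt "0.75 0 0 0 0" --pt "0.75 0 0 0 0"

```text
t: 95.5
tool_pos: [0.4463, 0.268, 0.2373]
tool_rot: [-3.094, 0.036, 0.009]
contact_force: [0.3, -0.3, -0.2]
opening: 0.0642
```

Run:
```python
from h import *
tz(); p=shot('wrist','w63.png'); s=shot('scene','s63.png'); t=shot('top','t63.png'); cv2.imwrite('pics/t63c.png',cv2.resize(t['color'][130:300,260:460,::-1],None,fx=4,fy=4)[:600])
```

```text
t 95.5 pos [0.4463 0.268  0.2373] rot [-3.094  0.036  0.009] F [ 0.3 -0.3 -0.2] op 0.0642 q6 1.96
jaw -91.3 tz [-0.005  0.047 -0.999]
```

View pics/w63.png

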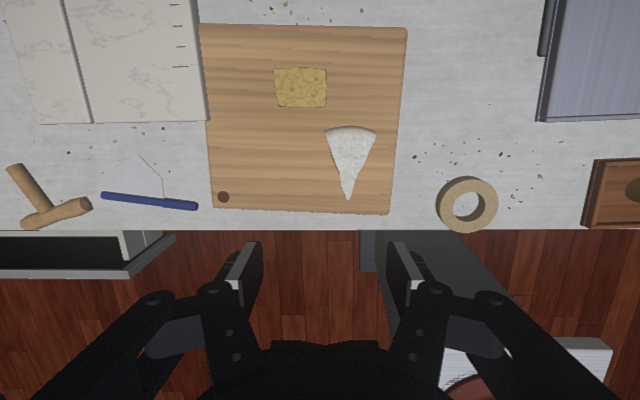

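View pics/s63.png

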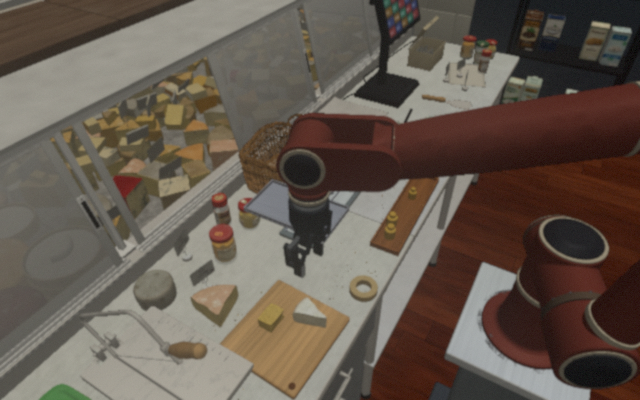

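View pics/t63c.png

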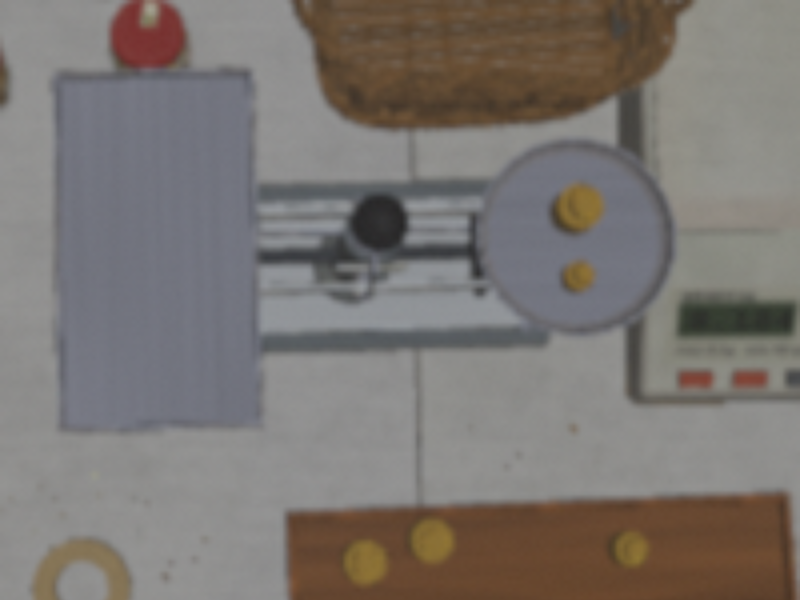

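```bash
python3 -c "
from station import ctrl
print(ctrl.finish_job())"
```

```text
the job is handed in; nothing more can be done
None
```

I carried out the whole weighing and handed the job in at about 95.5 s. The one open point is that 200 g and 250 g came out as a tie, and I left 250 g on the pan.

**What I did**
- Only two pieces were on the board, a pale wedge and the small block. I put both on the goods pan with the beam locked.
- I turned the knob about 90° anticlockwise. The beam tilted with the goods pan down, so it was free.
- I set a 200 g and then the 50 g weight on the round pan and let the beam rest each time.
- I turned the knob back until it reached its stop (1.1 N m), then laid both pieces back on the board.

**Last checks**
- **Cheese and pans:** the final pictures show both pieces lying on the board, the goods pan empty, and the 200 g and 50 g weights standing on the round pan.
- **Knob:** the steel finger points at the robot, so the beam is locked.
- **Bystanders:** the jars and tape roll look untouched. I did not check the price card separately.

**What was uncertain**
- **Balance choice:** the pointer stood about 1.0 mm off centre one way with 200 g and about 1.05 mm the other way with 250 g. That is roughly ±0.016 rad, which puts the cheese near 225 g. One close-up of the 200 g state disagreed slightly, at 1.2 mm.
- **Displaced weight:** another 200 g weight was found shifted inside the tray during the run. I did not touch it and left it where it was.
- **Gripper tilt:** the gripper drifted out of vertical, up to about 15° for a while. I corrected it mid-run by turning the tool half round and making short vertical moves.

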